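Set up the wheel-drilling jig

ROBOT

A 7-joint arm with a two-finger parallel gripper is mounted at the origin on the work surface. World frame = base frame: x ahead of the robot, y to its left, z up, the work surface at z = 0. Lengths are in m, angles in rad, forces in N, time in s.
With the tool pointing down it reaches from about 0.425 to 0.95 m from the base axis. Payload 4.7 kg.
Tool frame: the origin (TCP) lies at the very end of the fingers, on their centre line; the grasp point (between the pads) lies 19 mm behind it; z points along the fingers, y is the direction in which the jaws open and shut (so a half turn about z gives the same grasp; the last joint's range is limited). The gripper opens to 87 mm and grips with 3 to 60 N. Pads are 19 mm wide; open, the fingers measure 117 mm over their backs; the gripper's body (75 mm by 190 mm) begins 51 mm behind the grasp point.
Start: joints at [-1.24, 0.469, -0.049, 1.532, 0.024, 1.141, -0.082], TCP at [0.238, 0.632, 0.223] pointing down, gripper open.
Joint ranges: [-2.59, 2.59], [-0.33, 1.99], [-1.39, 1.29], [0.1, 2.45], [-1.04, 4.18], [0.21, 1.99], [-2.66, 2.66]. Speed limits (rad/s): [2.57, 2.57, 3.14, 3.14, 3.14, 3.14, 3.14].

INTERFACE

Orientations are given as a unit quaternion [w, x, y, z].
In Python, from plant import env, viewer gives the robot as it stands.
- The arm moves only by the tool jog_arm, never from a script. Its argument "increments" is a list of rows, each an object of numbers: "wx", "wy", "wz": the turn, a rotation vector about the tool's x, y, z in degrees; "dx", "dy", "dz": the shift along the tool's x, y, z in mm; "fingers": the closure in counts, from 0 (fully open) to 255 (shut). In form: [{"wx": .., "wy": .., "wz": .., "dx": .., "dy": .., "dz": .., "fingers": ..}, ...]. A call has 1 to 20 rows; each row shifts and turns the commanded pose from where the row before left it, along the tool's axes as they then stand; what a row does not reach is not made up. A row lasts 1/10 s, in which the tool goes at most 50 mm and 8.59 degrees, less where a joint would pass 70% of its speed; a pose out of reach is approached as far as the arm can. A call with a gripper value outside its range is refused whole. The fingers move at their own pace and stop on an object; "force" is the grip in N (left out, the last holds). Time passes only in rows, so rows that do not move let the fingers close. It gives the time, the measured TCP pose, the force and the opening at its end, in the units of the state.
- env.read_state(): the state, without advancing time (a new reading comes with each control period).
- viewer.capture(name): name is "scene" or "top"; returns a dict with "pixels" (420x560x3 uint8, red, green, blue), "mtx" (3x3 intrinsics, pixels), "D" ([k1, k2, p1, p2, k3] as OpenCV has them; the pictures are not rectified), "cam_to_world" (4x4, takes a point from camera to world coordinates). Camera axes: x right, y down, z forward; pixel columns grow to the right and rows downward; lengths in m; the calibration is good to about 2 mm. A picture is of the moment at which its call begins. There is no depth.
- env.job_done(): hands the job in, once; it reports no verdict.
The state is a dict: "time": time; "joint_pos": joint angles; "qvel": joint speeds; "tau": joint torques, N m; "tcp_pos": TCP position; "tool_rot": TCP orientation; "contact_force": force on the tool from outside, world axes, zero at the start; "ft_torque": the same for the moment, N m; "finger_gap": finger opening in m.
Only numpy, scipy, OpenCV 4.12 (cv2) and the standard library are available. Lean on these libraries where they do the work, as an engineer would, in place of code of your own. Each camera call takes 0.05 s, during which the arm holds its last target. There are 200 camera calls.

TASK

Get the wheel-drilling jig ready for the class: swing its clear guard aside, stack all the plywood wheel blanks from the mat on the jig's spindle, each pushed right down with its notch around the key pin, and then cap the stack with the aluminium drill plate, keyed the same way and lying flat on the top blank, and swing the guard back right over it. Also take the drill bit case off its hook, lifting it clear of the upturned end, and put it in the white tray; leave the glove box, the glue bottle and the glue gun where they are.

Things in the scene. Friction and masses are not known exactly. Their poses are not given: they have to be found in the camera images.
- blank1: a wheel blank: plywood disc, 60 mm in diameter and 12 mm thick, with a 13 mm bore in its middle and one square notch in its rim, 11 mm wide and reaching in to 20 mm from the centre. Origin at the disc's centre (mid-thickness); its x axis points at the notch, its z axis is square to its faces (either face may be up). It starts flat on the mat at any yaw. Two to four blanks are present; absent ones read None
- blank2: a wheel blank: plywood disc, 60 mm in diameter and 12 mm thick, with a 13 mm bore in its middle and one square notch in its rim, 11 mm wide and reaching in to 20 mm from the centre. Origin at the disc's centre (mid-thickness); its x axis points at the notch, its z axis is square to its faces (either face may be up). It starts flat on the mat at any yaw. Two to four blanks are present; absent ones read None
- blank3: a wheel blank: plywood disc, 60 mm in diameter and 12 mm thick, with a 13 mm bore in its middle and one square notch in its rim, 11 mm wide and reaching in to 20 mm from the centre. Origin at the disc's centre (mid-thickness); its x axis points at the notch, its z axis is square to its faces (either face may be up). It starts flat on the mat at any yaw. Two to four blanks are present; absent ones read None
- blank4: a wheel blank: plywood disc, 60 mm in diameter and 12 mm thick, with a 13 mm bore in its middle and one square notch in its rim, 11 mm wide and reaching in to 20 mm from the centre. Origin at the disc's centre (mid-thickness); its x axis points at the notch, its z axis is square to its faces (either face may be up). It starts flat on the mat at any yaw. Two to four blanks are present; absent ones read None
- bush_plate: the drill plate: aluminium disc with the same outline, bore and notch as the blanks (60 mm across, 13 mm bore, 11 mm notch) but 16 mm thick, with four small steel bushes let in flush. Origin at its centre (mid-thickness), x towards the notch, z square to its faces (either may be up). It lies flat on the mat at the start
- jig_spindle (a point): point on the axis of the jig's upright steel spindle, at the top of the jig's wooden board, 20 mm above the table: the seat of the lowest blank. x points from the spindle to the key pin, z is up. The spindle is 10 mm in diameter; its tip, 72 mm above this point, tapers over the last 8 mm. A full load (four blanks and the plate) is 64 mm high
- jig_key (a point): foot of the jig's key pin at the top of the wooden board, 25 mm from the spindle: an upright steel pin 8 mm in diameter with a round top, 60 mm high above the board, so 12 mm lower than the spindle. A disc goes down only with its notch around this pin; turned otherwise it stops on top of the pin
- hook_stand: fixed wire display stand. Origin on the table under the middle of its upright wire grid (110 mm wide, 170 mm high, in the plane of its y and z axes). One hook of 6 mm steel rod sticks out level from the grid along the stand's -x axis, its axis 135 mm above the table, 100 mm long, and then its end turns up
- hook_tip (a point): the upturned end of the hook, 108 mm out along -x from the grid; the rod's top here is 13 mm higher than the hook's axis (10 mm higher than the top of its level part)
- bit_case: the drill bit case: rigid plastic pack, about 90 g, 120 mm tall (z), 56 mm wide (y), origin at the middle of these. Its lower part, z -60 to +10 mm, is a box 24 mm thick (x); above it, z +10 to +60 mm, is a hang tab 40 mm wide, 10 mm thick. It hangs on the hook by the tab's hole, about 50 mm out from the grid, its x axis along the hook and z up; it must rise 10 to 18 mm to slide off over the tip
- bit_case_hole (a point): centre of the hole in the case's hang tab, 26 mm above the case's middle: the hole is 12 mm wide (y) and 24 mm tall (z), with 22 mm of solid tab above it
- jig: the drilling jig, screwed down: aluminium plate 206 mm (x) by 100 mm (y) by 12 mm with an 86 mm square, 8 mm thick wooden board on it that carries the spindle and, 25 mm along +x, the key pin; 115 mm along -x stands the guard's post, 126 mm high. Origin on the table under the spindle
- guard (a joint): the jig's swing-over chip guard: angle of its arm, rad. 0 (a stop): the clear disc is right over the spindle; it grows as the arm swings round the post, clockwise seen from above, to the other stop at 1.4. From 1.2 the spindle is clear for the gripper. Stays where left; light friction (0.06 N m)
- guard_post (a point): the guard's upright hinge axis, at the level of the arm's top, 118 mm above the table, 115 mm from the spindle. At 0 the arm points from here to the spindle; on it is a clear disc 81 mm across, 108 to 118 mm above the table, centred 115 mm from the post
- guard_knob (a point): top of the round black knob on the guard's arm, 60 mm out from the post's axis: 18 mm in diameter, 30 mm high, upright, its top 148 mm above the table
- tray: fixed open white plastic tray, 160 mm (x) by 120 mm (y), 30 mm high, walls and floor 4 mm. Origin at the centre of its underside
- mat: fixed green cutting mat 380 mm (x) by 270 mm (y), 3 mm thick, on which the blanks and the drill plate lie. Origin at the centre of its underside
- glove_box: bystander: carton of gloves, 120 by 220 by 70 mm high, origin under its centre
- glue_bottle: bystander: white glue bottle, 60 mm in diameter, 150 mm high, origin under its centre
- glue_gun: bystander: glue gun lying on its side, about 170 by 120 by 38 mm, origin under its barrel

How it is judged:
By the outcome, as a careful person would: the job done as asked, in the order asked, and still so for the second after the job is handed in, with the robot touching nothing.
Of blank1, blank2, blank3, blank4 only 2 to 4 are there at a start; the rules pass over those that are not, and their reading is None.
At some moment in a run one of blank1, blank2, blank3, blank4, bush_plate may be knocked a few centimetres aside while the robot is not near it.
Once in a run the grip may slacken for a moment while it holds something.
It also fails if it takes over 210 s, if anything falls off the work surface, if the arm or the gripper's body presses on something with over 40 N, if the wrist force passes 120 N, or if a joint passes its speed limit or range.

## Working session

There is one attempt and no reset: what is moved stays moved. The work goes in short steps, Python scripts to look and compute and a tool call to move; the robot and the scene stay as the last step left them, time stands still between calls to the robot, and variables do not carry over. Pictures are saved under pics/ and viewed, about 12 in all and at most 16, crops included, and the job is handed in when it is done.

Besides the shell and the picture viewer there is one more tool, called after "Request:" as name(argument=value, ...), one argument or row to a line, values as JSON. jog_arm: Moves the arm, as the interface text tells. Its arguments: {"type":"object","properties":{"increments":{"type":"array","items":{"type":"object","properties":{"wx":{"type":"number"},"wy":{"type":"number"},"wz":{"type":"number"},"dx":{"type":"number"},"dy":{"type":"number"},"dz":{"type":"number"},"fingers":{"type":"number"}}}},"force":{"type":"number"}},"required":["increments"]}

```bash
ls; mkdir -p pics; cat > h.py <<'E'
import numpy as np, cv2
from plant import env, viewer
def snap(n,f):
    c=viewer.capture(n); cv2.imwrite(f'pics/{f}.png',c['pixels'][:,:,::-1])
    np.savez(f'pics/{f}.npz',**c); return c
def load(f): return np.load(f'pics/{f}.npz')
def ray(c,uv,z):
    uv=np.array(uv,float).reshape(-1,1,2)
    p=cv2.undistortPoints(uv,c['mtx'],c['D']).reshape(-1,2)
    T=c['cam_to_world']; d=np.c_[p,np.ones(len(p))]@T[:3,:3].T; o=T[:3,3]
    return o+d*((z-o[2])/d[:,2])[:,None]
def proj(c,P):
    T=np.linalg.inv(c['cam_to_world']); P=np.array(P,float).reshape(-1,3)
    return cv2.projectPoints(P,cv2.Rodrigues(T[:3,:3])[0],T[:3,3],c['mtx'],c['D'])[0].reshape(-1,2)
def crop(f,u0,v0,w,h,s,out):
    i=cv2.imread(f'pics/{f}.png')[v0:v0+h,u0:u0+w]
    cv2.imwrite(f'pics/{out}.png',cv2.resize(i,None,fx=s,fy=s,interpolation=cv2.INTER_CUBIC))
E
python3 - <<'E'
from h import *
a=snap('scene','s0');b=snap('top','t0')
A=cv2.imread('pics/s0.png');B=cv2.imread('pics/t0.png')
for c in(a,b): print(c['cam_to_world'].round(3),c['mtx'].round(1))
print(env.read_state())
E
```

```text
pics
[[ 0.694  0.578 -0.428  1.009]
 [ 0.719 -0.572  0.394 -0.393]
 [-0.017 -0.582 -0.813  0.955]
 [ 0.     0.     0.     1.   ]] [[379.1   0.  286.2]
 [  0.  379.1 209.7]
 [  0.    0.    1. ]]
[[-1.000e-03 -9.820e-01  1.860e-01  2.270e-01]
 [-1.000e+00  2.000e-03  4.000e-03 -1.100e-02]
 [-4.000e-03 -1.860e-01 -9.820e-01  1.802e+00]
 [ 0.000e+00  0.000e+00  0.000e+00  1.000e+00]] [[470.8   0.  285. ]
 [  0.  470.8 205.4]
 [  0.    0.    1. ]]
{'time': 0.1, 'joint_pos': array([-1.23989802,  0.46934254, -0.0486026 ,  1.53356067,  0.02410314,
        1.14100178, -0.08228553]), 'qvel': array([-0.00118177, -0.00308295, -0.00050146, -0.00106824, -0.00030821,
       -0.00035675,  0.00234106]), 'tau': array([ 6.64344625e-04, -5.09168208e+01, -8.14717147e-02, -2.36827523e+01,
       -6.15401217e-02,  3.45049391e-02,  3.94746166e-05]), 'tcp_pos': array([0.23745345, 0.63128467, 0.22162254]), 'tool_rot': array([-1.25225986e-04,  1.78905042e-01,  9.83865967e-01, -8.54191011e-04]), 'contact_force': array([ 0.43118683,  0.66888267, -0.14065738]), 'ft_torque': array([-0.02596831, -0.01607345,  0.03977017]), 'finger_gap': 0.08682866890274216}
```

View pics/s0.png

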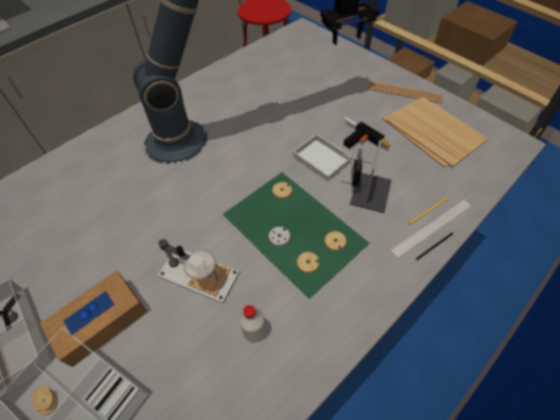

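View pics/t0.png

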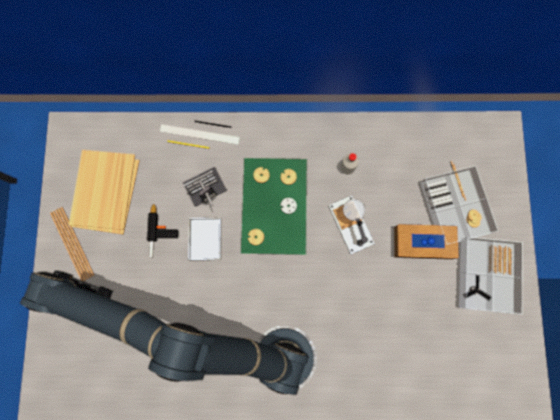

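```bash
cat >> h.py <<'E'
def rect(c,x0,x1,y0,y1,z,s):
    # image: up=+x, left=+y ; s px per m
    W=int((y1-y0)*s);H=int((x1-x0)*s)
    v,u=np.mgrid[0:H,0:W]; P=np.stack([x1-v/s,y1-u/s,np.full(u.shape,z)],-1).reshape(-1,3)
    uv=proj(c,P).reshape(H,W,2).astype(np.float32)
    return cv2.remap(c['pixels'][:,:,::-1].copy(),uv[...,0],uv[...,1],cv2.INTER_CUBIC)
E
python3 - <<'E'
from h import *
a,b=load('s0'),load('t0')
print('top:mat corners',ray(b,[(243,158),(307,159),(307,254),(241,253)],.003).round(3).tolist())
print('scene mat',ray(a,[(282,175),(368,241),(312,290),(223,214)],.003).round(3).tolist())
for n,p in dict(discs=[(262,175),(289,176.5),(289,205.5),(256.5,237)]).items(): print(ray(b,p,.015).round(3).tolist())
print(ray(a,[(308,262),(335,240),(279,236),(282,190)],.015).round(3).tolist())
print('tray',ray(b,[(190,219),(221,219),(221,261),(189,261)],.03).round(3).tolist())
A=dict(a);B=dict(b)
R=[rect(c,.41,.82,-.12,.19,.015,1250) for c in(A,B)]
cv2.imwrite('pics/rA.png',cv2.resize(np.hstack(R),(800,529)))
E
```

```text
top:mat corners [[0.759, 0.162, 0.003], [0.755, -0.092, 0.003], [0.379, -0.088, 0.003], [0.383, 0.164, 0.003]]
scene mat [[0.396, 0.156, 0.003], [0.755, 0.16, 0.003], [0.747, -0.067, 0.003], [0.382, -0.082, 0.003]]
[[0.687, 0.085, 0.015], [0.681, -0.02, 0.015], [0.565, -0.02, 0.015], [0.443, 0.105, 0.015]]
[[0.685, -0.019, 0.015], [0.69, 0.088, 0.015], [0.566, -0.018, 0.015], [0.449, 0.106, 0.015]]
tray [[0.511, 0.358, 0.03], [0.51, 0.24, 0.03], [0.351, 0.236, 0.03], [0.351, 0.356, 0.03]]
```

View pics/rA.png

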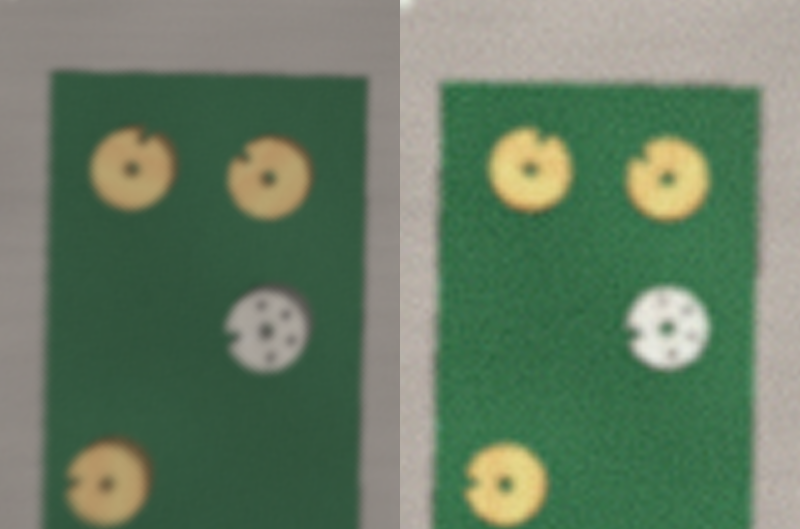

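```bash
cat >> h.py <<'E'
from scipy.optimize import minimize
def fitdisc(c,x,y,yaw=None,z=.015,s=1000,ch=2,r=.036,notch=True):
    """disc top at height z near (x,y): returns x,y,yaw,score"""
    y0,x0=y,x
    h=.05
    I=rect(dict(c),x-h,x+h,y-h,y+h,z,s)[...,ch].astype(np.float32)
    v,u=np.mgrid[0:I.shape[0],0:I.shape[1]]; X=x+h-v/s; Y=y+h-u/s
    def T(p):
        a=X-p[0];b=Y-p[1];l=np.cos(p[2])*a+np.sin(p[2])*b;m=-np.sin(p[2])*a+np.cos(p[2])*b
        q=np.hypot(a,b); k=.0007
        sg=lambda t:1/(1+np.exp(-np.clip(t/k,-40,40)))
        d=sg(.03-q)*sg(q-.0065)
        if notch: d=d*(1-sg(l-.02)*sg(.0055-abs(m)))
        return cv2.GaussianBlur(d.astype(np.float32),(0,0),1.5e-3*s),q<r
    def cost(p):
        t,w=T(p); return -np.corrcoef(t[w],I[w])[0,1]
    best=None
    for y_ in ([yaw] if yaw is not None else np.arange(0,6.28,.4)):
        o=minimize(cost,[x,y,y_],method='Nelder-Mead',options=dict(initial_simplex=[[x,y,y_],[x+.003,y,y_],[x,y+.003,y_],[x,y,y_+.2]],xatol=1e-4,fatol=1e-5,maxiter=80))
        if best is None or o.fun<best.fun: best=o
    return *best.x,-best.fun
E
python3 - <<'E'
from h import *
a,b=load('s0'),load('t0')
for n,x,y,z in [('b1',.688,.087,.015),('b2',.683,-.02,.015),('b3',.446,.106,.015),('plate',.565,-.019,.019)]:
    for c in(a,b):
        r=fitdisc(c,x,y,z=z); print(n,np.round(r[:2],4),round(np.degrees(r[2])%360,1),round(r[3],3))
crop('s0',140,225,115,90,5,'c1'); crop('s0',290,120,115,100,5,'c2')
crop('t0',315,185,70,75,5,'c3'); crop('t0',170,155,80,115,5,'c4')
def pad(n,h=575,w=400):
    i=cv2.imread(f'pics/{n}.png'); o=np.zeros((h,w,3),np.uint8); i=i[:h,:w]; o[:i.shape[0],:i.shape[1]]=i; return o
cv2.imwrite('pics/jig.png',np.hstack([pad('c1',450,575)[:, :450], pad('c3',450,350)]))
cv2.imwrite('pics/hook.png',np.hstack([pad('c2',500,400), pad('c4',500,400)]))
E
```

```text
b1 [0.6896 0.0879] 339.4 0.971
b1 [0.6892 0.0894] 339.5 0.971
b2 [ 0.6823 -0.0179] 49.0 0.974
b2 [ 0.6817 -0.0169] 48.5 0.975
b3 [0.4456 0.1075] 87.4 0.957
b3 [0.4451 0.1088] 87.0 0.977
plate [ 0.5661 -0.0177] 100.7 0.947
plate [ 0.5656 -0.0166] 99.9 0.965
```

View pics/jig.png

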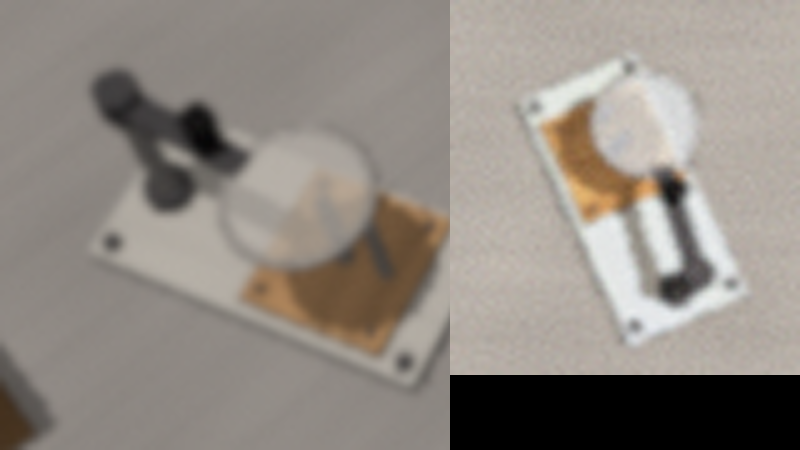

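View pics/hook.png

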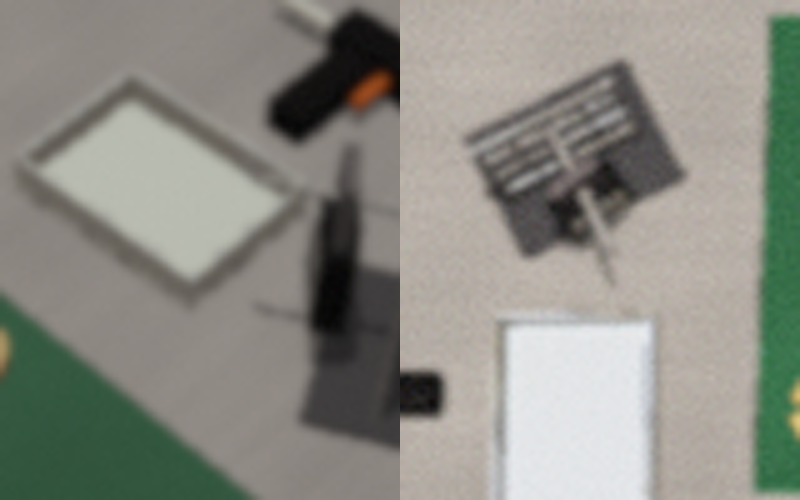

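```bash
python3 - <<'E'
from h import *
a,b=load('s0'),load('t0')
P=ray(b,[(328,206.4),(351,195.4),(374.6,244),(350.6,254)],.012)[:,:2]
S=ray(a,[(140+92/5,225+250/5),(140+415/5,225+388/5)],.012)[:,:2]
print('top corners',P.round(4).tolist(),'centre',P.mean(0).round(4)); print('scene',S.round(4).tolist())
d=(P[0]+P[1]-P[2]-P[3])/2;print('len',np.linalg.norm(d),'ang',np.degrees(np.arctan2(d[1],d[0])),'w',np.linalg.norm(P[0]-P[1]))
e=S[1]-S[0];print('scene edge',np.linalg.norm(e),np.degrees(np.arctan2(e[1],e[0])))
q=lambda u,v:(140+u/5,225+v/5); t=lambda u,v:(315+(u-450)/5,185+v/5)
print('board scene',ray(a,[q(243,297),q(383,355),q(447,215)],.02).round(4).tolist())
print('board top',ray(b,[t(540,125),t(587,218)],.02).round(4).tolist())
print('key foot',ray(a,[q(388,277)],.02).round(4),'key top',ray(a,[q(372,222)],.08).round(4))
print('guard disc', ray(a,[q(298,197)],.118).round(4),ray(b,[t(646,125)],.118).round(4))
print('post', ray(a,[q(116,90)],.126).round(4),ray(b,[t(697,272)],.12).round(4))
print('knob', ray(a,[q(198,118)],.148).round(4),ray(b,[t(670,183)],.148).round(4))
E
```

```text
top corners [[0.5618, -0.1706], [0.6051, -0.2606], [0.4159, -0.345], [0.378, -0.2528]] centre [ 0.4902 -0.2573]
scene [[0.423, -0.3419], [0.6109, -0.2624]]
len 0.2042547901309163 ang 24.06915517355258 w 0.09987444670157074
scene edge 0.2039973831008964 22.91825394725291
board scene [[0.5092, -0.2983, 0.02], [0.5881, -0.2642, 0.02], [0.548, -0.188, 0.02]]
board top [[0.5462, -0.1888, 0.02], [0.474, -0.2232, 0.02]]
key foot [[ 0.5546 -0.2345  0.02  ]] key top [[ 0.5536 -0.2315  0.08  ]]
guard disc [[ 0.5366 -0.2566  0.118 ]] [[ 0.5285 -0.2559  0.118 ]]
post [[ 0.4255 -0.2889  0.126 ]] [[ 0.421 -0.289  0.12 ]]
knob [[ 0.4834 -0.2711  0.148 ]] [[ 0.4812 -0.2674  0.148 ]]
```

```bash
cat >> h.py <<'E'
from scipy.spatial.transform import Rotation as Ro
def cur():
    s=env.read_state(); q=s['tool_rot']; return np.array(s['tcp_pos']),Ro.from_quat([q[1],q[2],q[3],q[0]]),s
def tgtR(j): # jaw axis (tool y) at angle j deg, z down
    j=np.radians(j); y=np.array([np.cos(j),np.sin(j),0]); z=np.array([0,0,-1.]); return Ro.from_matrix(np.c_[np.cross(y,z),y,z])
def plan(*ws):
    """ws: (x,y,z,jaw_deg). prints turn (deg), then shift (mm, axes after the turn)"""
    p,R,s=cur()
    print('tcp',p.round(4),'jaw',round(np.degrees(np.arctan2(*R.as_matrix()[[1,0],1])),1),'F',np.round(s['contact_force'],1),'gap',round(s['finger_gap'],4),'t',round(s['time'],1),'j',np.round(s['joint_pos'],2))
    for w in ws:
        yaw=np.degrees(np.arctan2(w[1],w[0])); j=w[3]
        j=yaw+((j-yaw+90)%180-90)
        T=tgtR(j); print('->',np.round(w,4),'jaw',round(j,1),'turn',(R.inv()*T).as_rotvec(degrees=True).round(2),'shift',(T.inv().apply(np.array(w[:3])-p)*1000).round(1)); p,R=np.array(w[:3]),T
E
python3 - <<'E'
from h import *
plan((.5,.25,.25,70),(.483,-.270,.19,-72.5),(.483,-.270,.126,-72.5))
E
```

```text
tcp [0.2375 0.6313 0.2216] jaw 69.4 F [ 0.4  0.7 -0.1] gap 0.0868 t 0.1 j [-1.24  0.47 -0.05  1.53  0.02  1.14 -0.08]
-> [ 0.5   0.25  0.25 70.  ] jaw 70.0 turn [-0.1   0.   -0.61] shift [-377.1 -268.5  -28.4]
-> [  0.483  -0.27    0.19  -72.5  ] jaw -72.5 turn [  0.    0.  142.5] shift [-172.6  490.8   60. ]
-> [  0.483  -0.27    0.126 -72.5  ] jaw -72.5 turn [0. 0. 0.] shift [ 0.  0. 64.]
```

Request:
jog_arm(
  increments=[
    {"dx": -31,"dy": -22,"dz": -2},
    {"dx": -31,"dy": -22,"dz": -2},
    {"dx": -31,"dy": -22,"dz": -2},
    {"dx": -31,"dy": -22,"dz": -2},
    {"dx": -31,"dy": -22,"dz": -2},
    {"dx": -31,"dy": -22,"dz": -2},
    {"dx": -31,"dy": -22,"dz": -2},
    {"dx": -31,"dy": -22,"dz": -2},
    {"dx": -31,"dy": -22,"dz": -2},
    {"dx": -31,"dy": -22,"dz": -2},
    {"dx": -31,"dy": -22,"dz": -2},
    {"dx": -31,"dy": -22,"dz": -2},
    {},
    {},
  ],
)

```text
validation failed for argument at $.in...
```

```bash
python3 - <<'E'
from h import *
p,R,s=cur(); j=np.degrees(np.arctan2(*R.as_matrix()[[1,0],1]))
print(R.as_matrix().round(3),(R.inv().apply(np.array([.483,-.27,.2])-p)*1000).round(1))
plan()
E
```

```text
[[-0.936  0.352 -0.001]
 [ 0.352  0.936 -0.002]
 [-0.    -0.002 -1.   ]] [-547.1 -757.1   23. ]
tcp [0.2375 0.6313 0.2216] jaw 69.4 F [ 0.4  0.7 -0.1] gap 0.0868 t 0.1 j [-1.24  0.47 -0.05  1.53  0.02  1.14 -0.08]
```

Request:
jog_arm(
  increments=[
    {"dx": -31,"dy": -22,"dz": -2},
    {"dx": -31,"dy": -22,"dz": -2},
    {"dx": -31,"dy": -22,"dz": -2},
    {"dx": -31,"dy": -22,"dz": -2},
    {"dx": -31,"dy": -22,"dz": -2},
    {"dx": -31,"dy": -22,"dz": -2},
    {"dx": -31,"dy": -22,"dz": -2},
    {"dx": -31,"dy": -22,"dz": -2},
    {"dx": -31,"dy": -22,"dz": -2},
    {"dx": -31,"dy": -22,"dz": -2},
    {"dx": -31,"dy": -22,"dz": -2},
    {"dx": -31,"dy": -22,"dz": -2},
    {"dx": 0},
    {"dx": 0},
  ],
)

```text
validation failed for argument at $.in...
```

Request:
jog_arm(
  increments=[
    {"wx": 0,"wy": 0,"wz": 0,"dx": -31,"dy": -22,"dz": -2,"fingers": 0},
    {"wx": 0,"wy": 0,"wz": 0,"dx": -31,"dy": -22,"dz": -2,"fingers": 0},
  ],
)

```text
time: 0.3
tcp_pos: [0.2794, 0.5684, 0.2256]
tool_rot: [-0.0, 0.177, 0.984, -0.001]
contact_force: [1.1, -0.2, 0.2]
finger_gap: 0.0868
```

Request:
jog_arm(
  increments=[
    {"wx": 0,"wy": 0,"wz": 0,"dx": -39,"dy": -28,"dz": -2,"fingers": 0},
    {"wx": 0,"wy": 0,"wz": 0,"dx": -39,"dy": -28,"dz": -2,"fingers": 0},
    {"wx": 0,"wy": 0,"wz": 0,"dx": -39,"dy": -28,"dz": -2,"fingers": 0},
    {"wx": 0,"wy": 0,"wz": 0,"dx": -39,"dy": -28,"dz": -2,"fingers": 0},
    {"wx": 0,"wy": 0,"wz": 0,"dx": -39,"dy": -28,"dz": -2,"fingers": 0},
    {"wx": 0,"wy": 0,"wz": 0,"dx": -39,"dy": -28,"dz": -2,"fingers": 0},
    {"wx": 0,"wy": 0,"wz": 0,"dx": -39,"dy": -28,"dz": -2,"fingers": 0},
    {"wx": 0,"wy": 0,"wz": 0,"dx": -39,"dy": -28,"dz": -2,"fingers": 0},
    {"wx": 0,"wy": 0,"wz": 0,"dx": -19,"dy": -45,"dz": 2,"fingers": 100},
    {"wx": 0,"wy": 0,"wz": 0,"dx": -18,"dy": -45,"dz": 2,"fingers": 100},
    {"wx": 0,"wy": 0,"wz": 0,"dx": -18,"dy": -45,"dz": 2,"fingers": 100},
    {"wx": 0,"wy": 0,"wz": 0,"dx": -18,"dy": -45,"dz": 2,"fingers": 100},
    {"wx": 0,"wy": 0,"wz": 0,"dx": -18,"dy": -45,"dz": 2,"fingers": 100},
    {"wx": 0,"wy": 0,"wz": 0,"dx": -18,"dy": -45,"dz": 2,"fingers": 100},
    {"wx": 0,"wy": 0,"wz": 0,"dx": -18,"dy": -45,"dz": 2,"fingers": 100},
    {"wx": 0,"wy": 0,"wz": 0,"dx": -18,"dy": -45,"dz": 2,"fingers": 100},
    {"wx": 0,"wy": 0,"wz": 0,"dx": 0,"dy": 0,"dz": 0,"fingers": 100},
    {"wx": 0,"wy": 0,"wz": 0,"dx": 0,"dy": 0,"dz": 0,"fingers": 100},
  ],
)

```text
time: 2.1
tcp_pos: [0.5017, -0.1398, 0.2261]
tool_rot: [-0.0, 0.181, 0.984, 0.0]
contact_force: [-0.7, 1.2, -0.4]
finger_gap: 0.0531
```

```bash
python3 - <<'E'
from h import *
plan((.483,-.27,.2,70),(.483,-.27,.126,70))
E
```

```text
tcp [ 0.5017 -0.1398  0.2261] jaw 69.2 F [-0.7  1.2 -0.4] gap 0.0531 t 2.1 j [-0.12  0.22  0.37  1.91 -0.09  1.03  1.49]
-> [ 0.483 -0.27   0.2   70.   ] jaw -110.0 turn [-9.000e-02  0.000e+00  1.792e+02] shift [ 26.9 128.8  26.1]
-> [ 0.483 -0.27   0.126 70.   ] jaw -110.0 turn [0. 0. 0.] shift [ 0.  0. 74.]
```

Request:
jog_arm(
  increments=[
    {"wx": 0,"wy": 0,"wz": -0.8,"dx": -9,"dy": -43,"dz": 8,"fingers": 110},
    {"wx": 0,"wy": 0,"wz": 0,"dx": -9,"dy": -43,"dz": 9,"fingers": 110},
    {"wx": 0,"wy": 0,"wz": 0,"dx": -9,"dy": -43,"dz": 9,"fingers": 110},
    {"wx": 0,"wy": 0,"wz": 0,"dx": 0,"dy": 0,"dz": 0,"fingers": 110},
    {"wx": 0,"wy": 0,"wz": 0,"dx": 0,"dy": 0,"dz": 0,"fingers": 110},
  ],
)

```text
time: 2.6
tcp_pos: [0.4835, -0.2681, 0.2]
tool_rot: [-0.001, 0.172, 0.985, 0.001]
contact_force: [-0.4, 1.4, 0.9]
finger_gap: 0.0495
```

```bash
python3 - <<'E'
from h import *
plan((.483,-.27,.126,-110))
a=snap('scene','s1');b=snap('top','t1')
crop('s1',120,180,120,120,5,'c1');crop('t1',310,175,80,80,5,'c3')
A=cv2.imread('pics/c1.png')[:400,:400];cv2.imwrite('pics/g1.png',np.hstack([A,cv2.imread('pics/c3.png')]))
E
```

```text
tcp [ 0.4835 -0.2681  0.2   ] jaw 70.2 F [-0.4  1.4  0.9] gap 0.0495 t 2.6 j [ 0.09  0.3   0.43  1.87 -0.15  1.    1.8 ]
-> [   0.483   -0.27     0.126 -110.   ] jaw -110.0 turn [ 1.200e-01  8.000e-02 -1.798e+02] shift [ 0.2  2.  74. ]
```

View pics/g1.png

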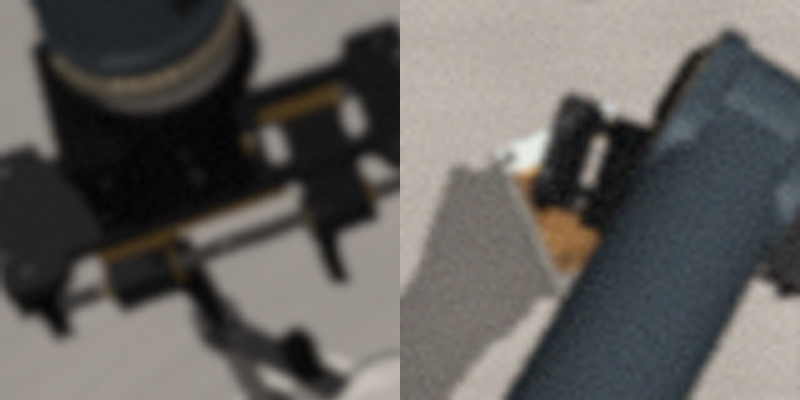

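Request:
jog_arm(
  increments=[
    {"wx": 0,"wy": 0,"wz": 0,"dx": 0,"dy": -2,"dz": 25,"fingers": 110},
    {"wx": 0,"wy": 0,"wz": 0,"dx": 0,"dy": 0,"dz": 25,"fingers": 110},
    {"wx": 0,"wy": 0,"wz": 0,"dx": 0,"dy": 0,"dz": 24,"fingers": 110},
    {"wx": 0,"wy": 0,"wz": 0,"dx": 0,"dy": 0,"dz": 0,"fingers": 110},
    {"wx": 0,"wy": 0,"wz": 0,"dx": 0,"dy": 0,"dz": 0,"fingers": 170},
    {"wx": 0,"wy": 0,"wz": 0,"dx": 0,"dy": 0,"dz": 0,"fingers": 230},
    {"wx": 0,"wy": 0,"wz": 0,"dx": 0,"dy": 0,"dz": 0,"fingers": 230},
    {"wx": 0,"wy": 0,"wz": 0,"dx": 0,"dy": 0,"dz": 0,"fingers": 230},
    {"wx": 0,"wy": 0,"wz": 0,"dx": 0,"dy": 0,"dz": 0,"fingers": 230},
  ],
  force=6,
)

```text
time: 3.6
tcp_pos: [0.4829, -0.2712, 0.1271]
tool_rot: [0.0, 0.172, 0.985, -0.0]
contact_force: [-1.9, 1.8, 2.8]
finger_gap: 0.018
```

```bash
cat >> h.py <<'E'
def arc(post,a1,r=.06,n=8):
    p,R,s=cur(); d=p[:2]-post; a0=np.arctan2(d[1],d[0]); print('r',np.hypot(*d),'a0',np.degrees(a0))
    A=np.linspace(a0,np.radians(a1),n+1); rr=np.linspace(np.hypot(*d),r,n+1)
    P=np.c_[np.array(post)+rr[:,None]*np.c_[np.cos(A),np.sin(A)],np.full(n+1,p[2])]
    print((R.inv().apply(np.diff(P,axis=0))*1000).round(1).tolist())
E
python3 - <<'E'
from h import *
plan(); arc((.4255,-.2895),-54)
E
```

```text
tcp [ 0.4829 -0.2712  0.1271] jaw 70.2 F [-1.9  1.8  2.8] gap 0.018 t 3.6 j [ 0.12  0.39  0.4   1.94 -0.2   0.84  1.86]
r 0.060234905256021265 a0 17.669550971690807
[[-5.1, -7.9, 0.0], [-3.8, -8.6, 0.0], [-2.4, -9.1, 0.0], [-1.0, -9.3, 0.0], [0.5, -9.4, -0.0], [1.9, -9.2, -0.0], [3.3, -8.8, -0.0], [4.7, -8.1, -0.0]]
```

Request:
jog_arm(
  increments=[
    {"wx": 0,"wy": 0,"wz": 0,"dx": -2.5,"dy": -4,"dz": 0,"fingers": 230},
    {"wx": 0,"wy": 0,"wz": 0,"dx": -2.5,"dy": -4,"dz": 0,"fingers": 230},
    {"wx": 0,"wy": 0,"wz": 0,"dx": -3.8,"dy": -8.6,"dz": 0,"fingers": 230},
    {"wx": 0,"wy": 0,"wz": 0,"dx": -2.4,"dy": -9.1,"dz": 0,"fingers": 230},
    {"wx": 0,"wy": 0,"wz": 0,"dx": -1.0,"dy": -9.3,"dz": 0,"fingers": 230},
    {"wx": 0,"wy": 0,"wz": 0,"dx": 0.5,"dy": -9.4,"dz": 0,"fingers": 230},
    {"wx": 0,"wy": 0,"wz": 0,"dx": 1.9,"dy": -9.2,"dz": 0,"fingers": 230},
    {"wx": 0,"wy": 0,"wz": 0,"dx": 3.3,"dy": -8.8,"dz": 0,"fingers": 230},
    {"wx": 0,"wy": 0,"wz": 0,"dx": 2.4,"dy": -4.1,"dz": 0,"fingers": 230},
    {"wx": 0,"wy": 0,"wz": 0,"dx": 2.4,"dy": -4.1,"dz": 0,"fingers": 230},
    {"wx": 0,"wy": 0,"wz": 0,"dx": 0,"dy": 0,"dz": 0,"fingers": 230},
    {"wx": 0,"wy": 0,"wz": 0,"dx": 0,"dy": 0,"dz": 0,"fingers": 230},
  ],
)

```text
time: 4.8
tcp_pos: [0.4592, -0.3385, 0.1263]
tool_rot: [-0.001, 0.172, 0.985, -0.0]
contact_force: [-0.5, -1.9, -0.3]
finger_gap: 0.0175
```

```bash
python3 - <<'E'
from h import *
plan(); arc((.4255,-.2895),-54)
E
```

```text
tcp [ 0.4592 -0.3385  0.1263] jaw 70.2 F [-0.5 -1.9 -0.3] gap 0.0175 t 4.8 j [ 0.24  0.42  0.41  1.9  -0.22  0.86  1.99]
r 0.05942592432060239 a0 -55.499259435688856
[[-0.2, 0.1, -0.0], [-0.2, 0.1, -0.0], [-0.2, 0.1, -0.0], [-0.2, 0.1, -0.0], [-0.2, 0.1, -0.0], [-0.2, 0.1, -0.0], [-0.2, 0.1, -0.0], [-0.2, 0.1, -0.0]]
```

Request:
jog_arm(
  increments=[
    {"wx": 0,"wy": 0,"wz": 0,"dx": 0,"dy": 0,"dz": 0,"fingers": 120},
    {"wx": 0,"wy": 0,"wz": 0,"dx": 0,"dy": 0,"dz": 0,"fingers": 120},
    {"wx": 0,"wy": 0,"wz": 0,"dx": 0,"dy": 0,"dz": -20,"fingers": 120},
    {"wx": 0,"wy": 0,"wz": 0,"dx": 0,"dy": 0,"dz": -30,"fingers": 0},
    {"wx": 0,"wy": 0,"wz": 0,"dx": 0,"dy": 0,"dz": -30,"fingers": 0},
  ],
)

```text
time: 5.3
tcp_pos: [0.4601, -0.3377, 0.207]
tool_rot: [-0.001, 0.172, 0.985, 0.0]
contact_force: [1.3, -0.4, 0.4]
finger_gap: 0.0496
```

```bash
cat >> h.py <<'E'
def rows(w,n):
    """n rows: wz, dx,dy,dz (shift along axes before the row's turn), straight line"""
    p,R,s=cur(); yaw=np.degrees(np.arctan2(w[1],w[0])); 
    j0=np.degrees(np.arctan2(*R.as_matrix()[[1,0],1])); y0=np.degrees(np.arctan2(p[1],p[0]))
    if w[3] is None: j=j0
    else:
        j=yaw+((w[3]-yaw+90)%180-90)
        if w[4:]: j=w[3]
    J0=y0+((j0-y0+180)%360-180)
    plan(); print('turn world',round(j-J0,1),'per row wz',round(-(j-J0)/n,2))
    d=(np.array(w[:3])-p)/n*1000
    for i in range(n): print(tgtR(J0+(j-J0)*i/n).inv().apply(d).round(1).tolist())
E
python3 - <<'E'
from h import *
rows((.682,-.0174,.1,-41.2),14)
E
```

```text
tcp [ 0.4601 -0.3377  0.207 ] jaw 70.2 F [ 1.3 -0.4  0.4] gap 0.0496 t 5.3 j [ 0.21  0.33  0.44  1.82 -0.16  1.03  1.94]
turn world -111.4 per row wz 7.96
[-7.2, 26.9, 7.6]
[-3.4, 27.6, 7.6]
[0.5, 27.8, 7.6]
[4.3, 27.5, 7.6]
[8.1, 26.6, 7.6]
[11.7, 25.3, 7.6]
[15.1, 23.4, 7.6]
[18.2, 21.1, 7.6]
[20.9, 18.4, 7.6]
[23.3, 15.3, 7.6]
[25.2, 11.9, 7.6]
[26.6, 8.3, 7.6]
[27.5, 4.6, 7.6]
[27.8, 0.7, 7.6]
```

Request:
jog_arm(
  increments=[
    {"wx": 0,"wy": 0,"wz": 8,"dx": -7.2,"dy": 26.9,"dz": 3,"fingers": 0},
    {"wx": 0,"wy": 0,"wz": 8,"dx": -3.4,"dy": 27.6,"dz": 3,"fingers": 0},
    {"wx": 0,"wy": 0,"wz": 8,"dx": 0.5,"dy": 27.8,"dz": 3,"fingers": 0},
    {"wx": 0,"wy": 0,"wz": 8,"dx": 4.3,"dy": 27.5,"dz": 8,"fingers": 0},
    {"wx": 0,"wy": 0,"wz": 8,"dx": 8.1,"dy": 26.6,"dz": 8,"fingers": 0},
    {"wx": 0,"wy": 0,"wz": 8,"dx": 11.7,"dy": 25.3,"dz": 8,"fingers": 0},
    {"wx": 0,"wy": 0,"wz": 8,"dx": 15.1,"dy": 23.4,"dz": 8,"fingers": 0},
    {"wx": 0,"wy": 0,"wz": 8,"dx": 18.2,"dy": 21.1,"dz": 8,"fingers": 0},
    {"wx": 0,"wy": 0,"wz": 8,"dx": 20.9,"dy": 18.4,"dz": 8,"fingers": 0},
    {"wx": 0,"wy": 0,"wz": 8,"dx": 23.3,"dy": 15.3,"dz": 8,"fingers": 0},
    {"wx": 0,"wy": 0,"wz": 8,"dx": 25.2,"dy": 11.9,"dz": 8,"fingers": 0},
    {"wx": 0,"wy": 0,"wz": 8,"dx": 26.6,"dy": 8.3,"dz": 8,"fingers": 0},
    {"wx": 0,"wy": 0,"wz": 8,"dx": 27.5,"dy": 4.6,"dz": 8,"fingers": 0},
    {"wx": 0,"wy": 0,"wz": 7.4,"dx": 27.8,"dy": 0.7,"dz": 8,"fingers": 0},
    {"wx": 0,"wy": 0,"wz": 0,"dx": 0,"dy": 0,"dz": 0,"fingers": 0},
    {"wx": 0,"wy": 0,"wz": 0,"dx": 0,"dy": 0,"dz": 0,"fingers": 0},
  ],
)

```text
time: 6.9
tcp_pos: [0.6839, -0.0179, 0.1088]
tool_rot: [0.0, 0.91, 0.414, -0.001]
contact_force: [-0.8, -1.3, 0.1]
finger_gap: 0.0871
```

```bash
python3 - <<'E'
from h import *
a,b=snap('scene','s2'),snap('top','t2')
for n,x,y,z in [('b1',.689,.088,.015),('b2',.682,-.0174,.015),('b3',.446,.108,.015),('plate',.566,-.017,.019)]:
    for c in(a,b):
        r=fitdisc(c,x,y,z=z); print(n,np.round(r[:2],4),round(np.degrees(r[2])%360,1),round(r[3],3))
plan((.682,-.0174,.04,-41.2),(.682,-.0174,.009,-41.2))
crop('s2',140,225,115,90,5,'g3')
E
```

```text
b1 [0.6907 0.0906] 333.5 0.858
b1 [0.6933 0.0986] 138.5 0.367
b2 [ 0.6965 -0.0322] 133.4 0.471
b2 [ 0.6774 -0.0243] 14.6 0.466
b3 [0.4455 0.1074] 87.2 0.951
b3 [0.4424 0.1047] 56.5 0.789
plate [ 0.5661 -0.0177] 100.8 0.947
plate [ 0.5656 -0.0166] 100.1 0.964
tcp [ 0.6836 -0.0203  0.1099] jaw -41.3 F [-0.5 -0.3 -0.7] gap 0.0868 t 7.0 j [-0.52  0.7   0.75  1.65 -0.54  1.02 -0.31]
-> [ 6.82e-01 -1.74e-02  4.00e-02 -4.12e+01] jaw -41.2 turn [ 0.03  0.03 -0.06] shift [ 1.1 -3.1 69.9]
-> [ 6.82e-01 -1.74e-02  9.00e-03 -4.12e+01] jaw -41.2 turn [0. 0. 0.] shift [ 0.  0. 31.]
```

View pics/g3.png

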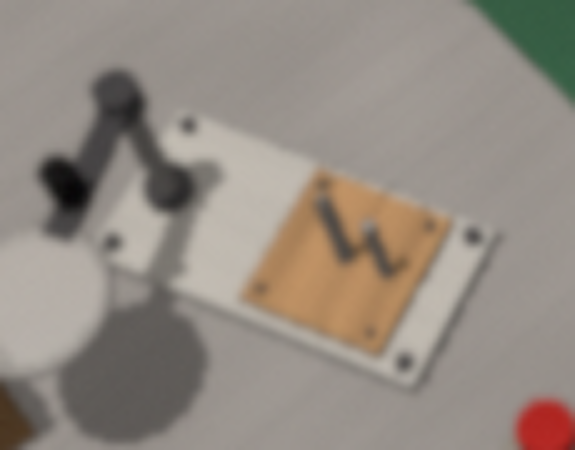

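```bash
python3 - <<'E'
from h import *
a=load('s2'); q=lambda u,v:(140+u/5,225+v/5)
B=ray(a,[q(320,167),q(453,217),q(383,355),q(242,297)],.02)[:,:2]; print('board',B.round(4).tolist(),B.mean(0).round(4))
d=B[1]+B[2]-B[0]-B[3];print('ang',np.degrees(np.arctan2(d[1],d[0])),np.linalg.norm(d)/2)
Pl=ray(a,[q(190,108),q(500,235),q(415,390),q(92,255)],.012)[:,:2]; d=Pl[1]+Pl[2]-Pl[0]-Pl[3];print('plate ang',np.degrees(np.arctan2(d[1],d[0])),np.linalg.norm(d)/2,Pl.mean(0))
print('spindle',ray(a,[q(349,260)],.02).round(4),ray(a,[q(322,197)],.092).round(4)); print('key',ray(a,[q(390,275)],.02).round(4),ray(a,[q(370,225)],.08).round(4))
S=np.array([.531,-.244]);u=np.array([np.cos(np.radians(23.5)),np.sin(np.radians(23.5))]);K=S+.025*u
P=[[*S,.02],[*S,.092],[*K,.02],[*K,.08]]
print(((proj(a,P)-[140,225])*5).round(0).tolist())
plan((.682,-.0174,.04,-41.2))
E
```

```text
board [[0.4748, -0.2204], [0.5513, -0.1864], [0.5881, -0.2642], [0.5088, -0.2986]] [ 0.5308 -0.2424]
ang 23.698865029293035 0.0850985433021441
plate ang 22.830823930990988 0.20299204172407373 [ 0.49938625 -0.25743283]
spindle [[ 0.5318 -0.2435  0.02  ]] [[ 0.5306 -0.2435  0.092 ]]
key [[ 0.5545 -0.233   0.02  ]] [[ 0.5543 -0.2333  0.08  ]]
[[347.0, 260.0], [322.0, 198.0], [388.0, 276.0], [368.0, 226.0]]
tcp [ 0.6836 -0.0203  0.1099] jaw -41.3 F [-0.5 -0.3 -0.7] gap 0.0868 t 7.0 j [-0.52  0.7   0.75  1.65 -0.54  1.02 -0.31]
-> [ 6.82e-01 -1.74e-02  4.00e-02 -4.12e+01] jaw -41.2 turn [ 0.03  0.03 -0.06] shift [ 1.1 -3.1 69.9]
```

Request:
jog_arm(
  increments=[
    {"wx": 0,"wy": 0,"wz": 0,"dx": 1,"dy": -2,"dz": 35,"fingers": 0},
    {"wx": 0,"wy": 0,"wz": 0,"dx": 0,"dy": 0,"dz": 35,"fingers": 0},
    {"wx": 0,"wy": 0,"wz": 0,"dx": 0,"dy": 0,"dz": 0,"fingers": 0},
    {"wx": 0,"wy": 0,"wz": 0,"dx": 0,"dy": 0,"dz": 0,"fingers": 0},
    {"wx": 0,"wy": 0,"wz": 0,"dx": 0,"dy": 0,"dz": 0,"fingers": 0},
  ],
)

```text
time: 7.5
tcp_pos: [0.6846, -0.018, 0.042]
tool_rot: [0.001, 0.911, 0.412, 0.002]
contact_force: [-0.7, -0.5, 0.6]
finger_gap: 0.0872
```

```bash
python3 - <<'E'
from h import *
plan()
for i in range(3): snap('scene','x'); plan((.682,-.0174,.009,-41.2))
E
```

```text
tcp [ 0.6846 -0.018   0.042 ] jaw -41.3 F [-0.7 -0.5  0.6] gap 0.0872 t 7.5 j [-0.49  0.77  0.7   1.69 -0.6   0.91 -0.27]
tcp [ 0.6847 -0.0177  0.042 ] jaw -41.3 F [-0.2 -0.1  0.2] gap 0.0872 t 7.5 j [-0.49  0.77  0.7   1.69 -0.6   0.91 -0.27]
-> [ 6.82e-01 -1.74e-02  9.00e-03 -4.12e+01] jaw -41.2 turn [ 0.17 -0.14 -0.06] shift [-1.5 -2.2 33. ]
tcp [ 0.6846 -0.0173  0.0418] jaw -41.2 F [-0.3 -0.3  0.4] gap 0.0872 t 7.6 j [-0.49  0.77  0.7   1.69 -0.6   0.91 -0.27]
-> [ 6.82e-01 -1.74e-02  9.00e-03 -4.12e+01] jaw -41.2 turn [ 0.15 -0.14 -0.04] shift [-1.7 -1.9 32.8]
tcp [ 0.6843 -0.0171  0.0415] jaw -41.2 F [ 0.5  0.  -0.7] gap 0.0873 t 7.7 j [-0.49  0.77  0.7   1.69 -0.6   0.91 -0.27]
-> [ 6.82e-01 -1.74e-02  9.00e-03 -4.12e+01] jaw -41.2 turn [ 0.12 -0.12 -0.03] shift [-1.7 -1.5 32.5]
```

Request:
jog_arm(
  increments=[
    {"wx": 0,"wy": 0,"wz": 0,"dx": -1.7,"dy": -1.5,"dz": 16,"fingers": 0},
    {"wx": 0,"wy": 0,"wz": 0,"dx": 0,"dy": 0,"dz": 16,"fingers": 0},
    {"wx": 0,"wy": 0,"wz": 0,"dx": 0,"dy": 0,"dz": 0,"fingers": 0},
    {"wx": 0,"wy": 0,"wz": 0,"dx": 0,"dy": 0,"dz": 0,"fingers": 60},
    {"wx": 0,"wy": 0,"wz": 0,"dx": 0,"dy": 0,"dz": 0,"fingers": 110},
    {"wx": 0,"wy": 0,"wz": 0,"dx": 0,"dy": 0,"dz": 0,"fingers": 110},
    {"wx": 0,"wy": 0,"wz": 0,"dx": 0,"dy": 0,"dz": 0,"fingers": 110},
    {"wx": 0,"wy": 0,"wz": 0,"dx": 0,"dy": 0,"dz": 0,"fingers": 110},
  ],
  force=25,
)

```text
time: 8.45
tcp_pos: [0.6811, -0.017, 0.0078]
tool_rot: [0.0, 0.911, 0.413, 0.0]
contact_force: [0.3, 0.7, 0.7]
finger_gap: 0.0583
```

```bash
python3 - <<'E'
from h import *
plan((.682,-.0174,.009,-41.2))
E
```

```text
tcp [ 0.6811 -0.017   0.0078] jaw -41.2 F [0.3 0.7 0.7] gap 0.0583 t 8.4 j [-0.47  0.81  0.67  1.71 -0.63  0.86 -0.24]
-> [ 6.82e-01 -1.74e-02  9.00e-03 -4.12e+01] jaw -41.2 turn [ 0.01 -0.02 -0.01] shift [ 0.3  1.  -1.2]
```

Request:
jog_arm(
  increments=[
    {"wx": 0,"wy": 0,"wz": 0,"dx": 0,"dy": 0,"dz": -20,"fingers": 110},
    {"wx": 0,"wy": 0,"wz": 0,"dx": 0,"dy": 0,"dz": -35,"fingers": 110},
    {"wx": 0,"wy": 0,"wz": 0,"dx": 0,"dy": 0,"dz": -35,"fingers": 110},
    {"wx": 0,"wy": 0,"wz": 0,"dx": 0,"dy": 0,"dz": -35,"fingers": 110},
    {"wx": 0,"wy": 0,"wz": 0,"dx": 0,"dy": 0,"dz": 0,"fingers": 110},
  ],
)

```text
time: 8.95
tcp_pos: [0.6846, -0.0184, 0.1399]
tool_rot: [0.002, 0.911, 0.413, 0.005]
contact_force: [0.4, -0.3, 0.5]
finger_gap: 0.0587
```

```bash
python3 - <<'E'
from h import *
rows((.5308,-.2433,.13,-66.4),8)
E
```

```text
tcp [ 0.6846 -0.0184  0.1399] jaw -41.2 F [ 0.4 -0.3  0.5] gap 0.0587 t 8.9 j [-0.54  0.66  0.78  1.63 -0.52  1.05 -0.33]
turn world -25.2 per row wz 3.14
[-33.8, 4.1, 1.2]
[-33.5, 5.9, 1.2]
[-33.2, 7.8, 1.2]
[-32.7, 9.6, 1.2]
[-32.1, 11.4, 1.2]
[-31.4, 13.1, 1.2]
[-30.7, 14.8, 1.2]
[-29.8, 16.5, 1.2]
```

Request:
jog_arm(
  increments=[
    {"wx": 0,"wy": 0,"wz": 3.14,"dx": -33.8,"dy": 4.1,"dz": 0,"fingers": 110},
    {"wx": 0,"wy": 0,"wz": 3.14,"dx": -33.5,"dy": 5.9,"dz": 0,"fingers": 110},
    {"wx": 0,"wy": 0,"wz": 3.14,"dx": -33.2,"dy": 7.8,"dz": 0,"fingers": 110},
    {"wx": 0,"wy": 0,"wz": 3.14,"dx": -32.7,"dy": 9.6,"dz": 1,"fingers": 110},
    {"wx": 0,"wy": 0,"wz": 3.14,"dx": -32.1,"dy": 11.4,"dz": 1,"fingers": 110},
    {"wx": 0,"wy": 0,"wz": 3.14,"dx": -31.4,"dy": 13.1,"dz": 1,"fingers": 110},
    {"wx": 0,"wy": 0,"wz": 3.14,"dx": -30.7,"dy": 14.8,"dz": 1,"fingers": 110},
    {"wx": 0,"wy": 0,"wz": 3.14,"dx": -29.8,"dy": 16.5,"dz": 1,"fingers": 110},
    {"wx": 0,"wy": 0,"wz": 0,"dx": 0,"dy": 0,"dz": 0,"fingers": 110},
    {"wx": 0,"wy": 0,"wz": 0,"dx": 0,"dy": 0,"dz": 0,"fingers": 110},
    {"wx": 0,"wy": 0,"wz": 0,"dx": 0,"dy": 0,"dz": 0,"fingers": 110},
  ],
)

```text
time: 10.05
tcp_pos: [0.5283, -0.241, 0.1277]
tool_rot: [-0.0, 0.979, 0.206, 0.0]
contact_force: [0.9, -0.6, 0.2]
finger_gap: 0.0586
```

```bash
python3 - <<'E'
from h import *
a=snap('scene','s3')
plan((.5308,-.2433,.105,-66.4))
p,R,s=cur()
# expected disc: z top = tcp+.006
r=rect(dict(a),p[0]-.08,p[0]+.08,p[1]-.1,p[1]+.1,p[2]+.006,3000); cv2.imwrite('pics/r3.png',r)
for n in (0,): print(fitdisc(a,p[0],p[1],np.radians(23.6),z=p[2]+.006,r=.034))
E
```

```text
tcp [ 0.5284 -0.2409  0.1276] jaw -66.2 F [-1.2 -0.5  0. ] gap 0.0588 t 10.1 j [-0.3   0.56  0.92  1.9  -0.55  0.95 -0.28]
-> [  0.5308  -0.2433   0.105  -66.4   ] jaw -66.4 turn [-0.03 -0.04  0.21] shift [ 1.2  3.2 22.6]
(np.float64(0.5481479843538835), np.float64(-0.22785226531864367), np.float64(0.6504325937708959), np.float64(0.44297471031204666))
```

View pics/r3.png

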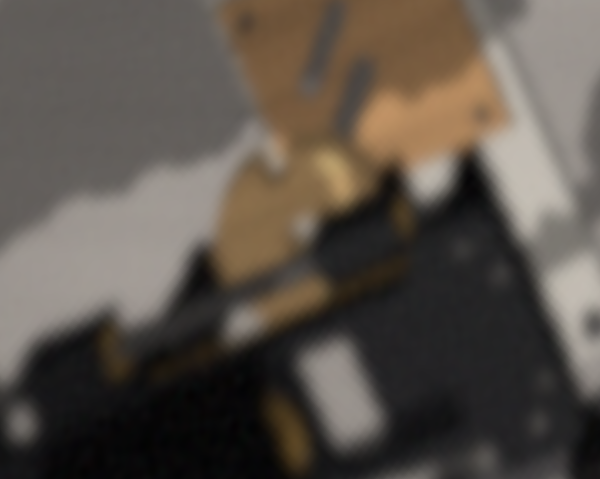

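Request:
jog_arm(
  increments=[
    {"wx": 0,"wy": 0,"wz": 0.2,"dx": 1.2,"dy": 3.2,"dz": 11,"fingers": 110},
    {"wx": 0,"wy": 0,"wz": 0,"dx": 0,"dy": 0,"dz": 11,"fingers": 110},
    {"wx": 0,"wy": 0,"wz": 0,"dx": 0,"dy": 0,"dz": 0,"fingers": 110},
    {"wx": 0,"wy": 0,"wz": 0,"dx": 0,"dy": 0,"dz": 0,"fingers": 110},
    {"wx": 0,"wy": 0,"wz": 0,"dx": 0,"dy": 0,"dz": 0,"fingers": 110},
  ],
)

```text
time: 10.6
tcp_pos: [0.5299, -0.2447, 0.1055]
tool_rot: [0.0, 0.979, 0.203, -0.0]
contact_force: [0.4, -0.3, -0.8]
finger_gap: 0.0585
```

```bash
cat >>h.py <<'E'
def overlay(f,c,jaw,dyaw,zt,x0,y0,w,h,s,ctr=None,th=.012):
    """draw disc outline (top & bottom notch, bore) predicted at ctr/yaw"""
    im=cv2.resize(c['pixels'][y0:y0+h,x0:x0+w,::-1],None,fx=s,fy=s,interpolation=cv2.INTER_CUBIC)
    t=np.linspace(0,2*np.pi,361); yaw=np.radians(dyaw)
    nb=np.array([[.02951,-.0055],[.02,-.0055],[.02,.0055],[.02951,.0055]])
    aa=np.linspace(np.arcsin(.0055/.03),2*np.pi-np.arcsin(.0055/.03),200)
    o=np.r_[nb,np.c_[.03*np.cos(aa),.03*np.sin(aa)]]; bo=.0065*np.c_[np.cos(t),np.sin(t)]
    M=np.array([[np.cos(yaw),-np.sin(yaw)],[np.sin(yaw),np.cos(yaw)]])
    for z,col in((zt,(0,0,255)),(zt-th,(255,0,0))):
        for q in(o,bo):
            P=np.c_[q@M.T+ctr,np.full(len(q),z)]; uv=(proj(c,P)-[x0,y0])*s+(s-1)/2
            cv2.polylines(im,[uv.astype(np.int32)],False,col,1,cv2.LINE_AA)
    cv2.imwrite(f'pics/{f}.png',im)
E
python3 - <<'E'
from h import *
a=snap('scene','s4'); plan((.5308,-.2433,.097,-66.4)); p,R,s=cur()
u,v=proj(a,p)[0].astype(int)
overlay('o4',a,0,23.6,p[2]+.0072,u-35,v-35,70,70,8,p[:2])
E
```

```text
tcp [ 0.53   -0.2448  0.1057] jaw -66.5 F [-0.4 -0.3 -0.5] gap 0.0585 t 10.7 j [-0.27  0.6   0.89  1.91 -0.58  0.92 -0.26]
-> [  0.5308  -0.2433   0.097  -66.4   ] jaw -66.4 turn [ 0.02 -0.01 -0.14] shift [ 1.3 -1.   8.7]
```

View pics/o4.png

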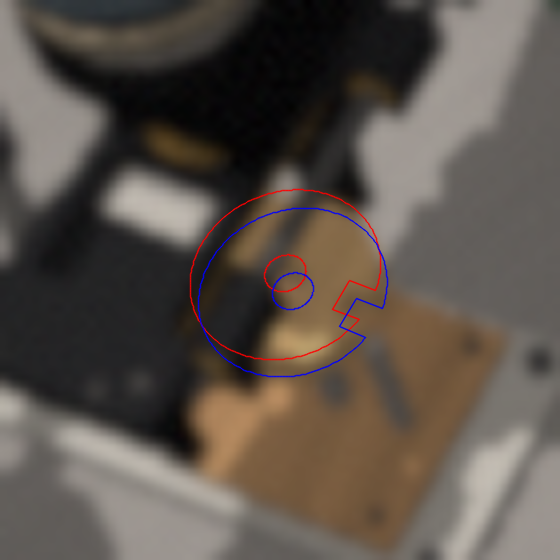

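Request:
jog_arm(
  increments=[
    {"wx": 0,"wy": 0,"wz": 0,"dx": 1.3,"dy": -1.0,"dz": 3,"fingers": 110},
    {"wx": 0,"wy": 0,"wz": 0,"dx": 0,"dy": 0,"dz": 3,"fingers": 110},
    {"wx": 0,"wy": 0,"wz": 0,"dx": 0,"dy": 0,"dz": 3,"fingers": 110},
    {"wx": 0,"wy": 0,"wz": 0,"dx": 0,"dy": 0,"dz": 2,"fingers": 110},
    {"wx": 0,"wy": 0,"wz": 0,"dx": 0,"dy": 0,"dz": 2,"fingers": 110},
    {"wx": 0,"wy": 0,"wz": 0,"dx": 0,"dy": 0,"dz": 0,"fingers": 110},
    {"wx": 0,"wy": 0,"wz": 0,"dx": 0,"dy": 0,"dz": 0,"fingers": 110},
    {"wx": 0,"wy": 0,"wz": 0,"dx": 0,"dy": 0,"dz": 0,"fingers": 110},
  ],
)

```text
time: 11.45
tcp_pos: [0.5308, -0.2432, 0.0927]
tool_rot: [-0.0, 0.979, 0.203, 0.0]
contact_force: [-0.5, 0.7, 3.0]
finger_gap: 0.0587
```

```bash
python3 - <<'E'
from h import *
plan((.5308,-.2433,.086,-66.4))
E
```

```text
tcp [ 0.5308 -0.2432  0.0927] jaw -66.5 F [-0.5  0.7  3. ] gap 0.0587 t 11.4 j [-0.26  0.61  0.87  1.91 -0.6   0.9  -0.25]
-> [  0.5308  -0.2433   0.086  -66.4   ] jaw -66.4 turn [ 0.   -0.01 -0.14] shift [0.  0.1 6.7]
```

Request:
jog_arm(
  increments=[
    {"wx": 0,"wy": 0,"wz": 0,"dx": 0,"dy": 0,"dz": 2,"fingers": 110},
    {"wx": 0,"wy": 0,"wz": 0,"dx": 0,"dy": 0,"dz": 2,"fingers": 110},
    {"wx": 0,"wy": 0,"wz": 0,"dx": 0,"dy": 0,"dz": 2,"fingers": 110},
    {"wx": 0,"wy": 0,"wz": 0,"dx": 0,"dy": 0,"dz": 0,"fingers": 110},
    {"wx": 0,"wy": 0,"wz": 0,"dx": 0,"dy": 0,"dz": 0,"fingers": 110},
  ],
)

```text
time: 11.95
tcp_pos: [0.5303, -0.2438, 0.0878]
tool_rot: [-0.0, 0.979, 0.203, 0.0]
contact_force: [-3.9, 1.7, 12.8]
finger_gap: 0.0588
```

Request:
jog_arm(
  increments=[
    {"wx": 0,"wy": 0,"wz": 0,"dx": -1,"dy": -1,"dz": 0,"fingers": 110},
    {"wx": 0,"wy": 0,"wz": 0,"dx": 0,"dy": 0,"dz": 0,"fingers": 110},
    {"wx": 0,"wy": 0,"wz": 0,"dx": 0,"dy": 0,"dz": 0,"fingers": 110},
  ],
)

```text
time: 12.25
tcp_pos: [0.5302, -0.2438, 0.088]
tool_rot: [0.001, 0.979, 0.203, 0.001]
contact_force: [-2.6, 0.2, 10.8]
finger_gap: 0.0583
```

```bash
python3 - <<'E'
from h import *
a=snap('scene','s5'); plan(); p,R,s=cur()
u,v=proj(a,p)[0].astype(int)
print(s['ft_torque'])
overlay('o5',a,0,23.6,p[2]+.0072,u-30,v-25,60,60,9,p[:2])
E
```

```text
tcp [ 0.5302 -0.2438  0.088 ] jaw -66.6 F [-1.7  0.1 11.7] gap 0.058 t 12.3 j [-0.26  0.62  0.87  1.92 -0.61  0.89 -0.24]
[-0.01950176  0.64208226  0.05277304]
```

View pics/o5.png

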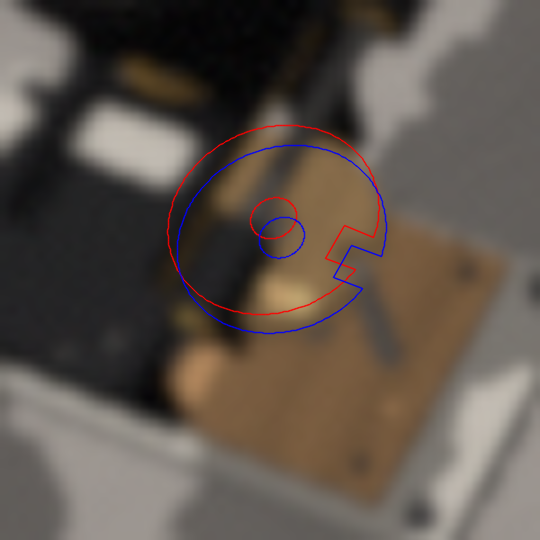

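Request:
jog_arm(
  increments=[
    {"wx": 0,"wy": 0,"wz": 2,"dx": 0,"dy": 0,"dz": 0,"fingers": 110},
    {"wx": 0,"wy": 0,"wz": 2,"dx": 0,"dy": 0,"dz": 0,"fingers": 110},
    {"wx": 0,"wy": 0,"wz": 0,"dx": 0,"dy": 0,"dz": 0,"fingers": 110},
  ],
)

```text
time: 12.6
tcp_pos: [0.53, -0.2441, 0.088]
tool_rot: [0.001, 0.986, 0.168, 0.001]
contact_force: [-1.1, -0.1, 11.0]
finger_gap: 0.0583
```

Request:
jog_arm(
  increments=[
    {"wx": 0,"wy": 0,"wz": -4,"dx": 0,"dy": 0,"dz": 0,"fingers": 110},
    {"wx": 0,"wy": 0,"wz": -4,"dx": 0,"dy": 0,"dz": 0,"fingers": 110},
    {"wx": 0,"wy": 0,"wz": 0,"dx": 0,"dy": 0,"dz": 0,"fingers": 110},
  ],
)

```text
time: 12.9
tcp_pos: [0.5302, -0.2435, 0.088]
tool_rot: [0.0, 0.971, 0.238, 0.001]
contact_force: [-2.3, 0.8, 11.8]
finger_gap: 0.0585
```

Request:
jog_arm(
  increments=[
    {"wx": 0,"wy": 0,"wz": 4,"dx": -1,"dy": -1,"dz": 0,"fingers": 110},
    {"wx": 0,"wy": 0,"wz": 0,"dx": 0,"dy": 0,"dz": 0,"fingers": 110},
    {"wx": 0,"wy": 0,"wz": 0,"dx": 0,"dy": 0,"dz": 0,"fingers": 110},
  ],
)

```text
time: 13.2
tcp_pos: [0.5299, -0.2437, 0.0881]
tool_rot: [0.002, 0.979, 0.203, 0.002]
contact_force: [0.4, -0.2, 8.7]
finger_gap: 0.0588
```

Request:
jog_arm(
  increments=[
    {"wx": 0,"wy": 0,"wz": 0,"dx": 0,"dy": 0,"dz": -2,"fingers": 110},
    {"wx": 0,"wy": 0,"wz": 0,"dx": 0,"dy": 0,"dz": 0,"fingers": 110},
    {"wx": 0,"wy": 0,"wz": 0,"dx": 0,"dy": 0,"dz": 0,"fingers": 110},
  ],
)

```text
time: 13.5
tcp_pos: [0.528, -0.242, 0.0882]
tool_rot: [-0.0, 0.979, 0.203, -0.0]
contact_force: [0.1, -0.1, 0.6]
finger_gap: 0.0583
```

Request:
jog_arm(
  increments=[
    {"wx": 0,"wy": 0,"wz": 0,"dx": 2,"dy": 0,"dz": 0,"fingers": 110},
    {"wx": 0,"wy": 0,"wz": 0,"dx": 2,"dy": 0,"dz": 0,"fingers": 110},
    {"wx": 0,"wy": 0,"wz": 0,"dx": 0,"dy": 0,"dz": 0,"fingers": 110},
    {"wx": 0,"wy": 0,"wz": 0,"dx": 0,"dy": 0,"dz": 0,"fingers": 110},
  ],
)

```text
time: 13.9
tcp_pos: [0.5294, -0.2413, 0.0882]
tool_rot: [-0.0, 0.979, 0.203, -0.002]
contact_force: [-4.4, -1.2, 3.8]
finger_gap: 0.0581
```

Request:
jog_arm(
  increments=[
    {"wx": 0,"wy": 0,"wz": 0,"dx": -3,"dy": 0,"dz": 0,"fingers": 110},
    {"wx": 0,"wy": 0,"wz": 0,"dx": -3,"dy": 0,"dz": 0,"fingers": 110},
    {"wx": 0,"wy": 0,"wz": 0,"dx": 0,"dy": 0,"dz": 0,"fingers": 110},
    {"wx": 0,"wy": 0,"wz": 0,"dx": 0,"dy": 0,"dz": 0,"fingers": 110},
  ],
)

```text
time: 14.3
tcp_pos: [0.5263, -0.2427, 0.0883]
tool_rot: [-0.0, 0.979, 0.203, 0.0]
contact_force: [-0.3, 0.1, -0.2]
finger_gap: 0.058
```

Request:
jog_arm(
  increments=[
    {"wx": 0,"wy": 0,"wz": 0,"dx": -2,"dy": 0,"dz": 0,"fingers": 110},
    {"wx": 0,"wy": 0,"wz": 0,"dx": 0,"dy": 0,"dz": 0,"fingers": 110},
    {"wx": 0,"wy": 0,"wz": 0,"dx": 0,"dy": 0,"dz": 0,"fingers": 110},
  ],
)

```text
time: 14.6
tcp_pos: [0.5243, -0.2439, 0.0885]
tool_rot: [-0.0, 0.979, 0.203, -0.0]
contact_force: [-0.5, 0.1, -0.6]
finger_gap: 0.0586
```

Request:
jog_arm(
  increments=[
    {"wx": 0,"wy": 0,"wz": 0,"dx": -2,"dy": 0,"dz": 0,"fingers": 110},
    {"wx": 0,"wy": 0,"wz": 0,"dx": 0,"dy": 0,"dz": 0,"fingers": 110},
    {"wx": 0,"wy": 0,"wz": 0,"dx": 0,"dy": 0,"dz": 0,"fingers": 110},
  ],
)

```text
time: 14.9
tcp_pos: [0.5234, -0.2442, 0.0886]
tool_rot: [0.0, 0.979, 0.204, 0.001]
contact_force: [3.1, 0.9, -0.1]
finger_gap: 0.0583
```

Request:
jog_arm(
  increments=[
    {"wx": 0,"wy": 0,"wz": 0,"dx": 3.5,"dy": 0,"dz": 0,"fingers": 110},
    {"wx": 0,"wy": 0,"wz": 0,"dx": 0,"dy": 0,"dz": 0,"fingers": 110},
    {"wx": 0,"wy": 0,"wz": 0,"dx": 0,"dy": 0,"dz": 0,"fingers": 110},
  ],
)

```text
time: 15.2
tcp_pos: [0.5252, -0.2433, 0.0883]
tool_rot: [-0.0, 0.979, 0.203, -0.001]
contact_force: [-0.3, -0.6, -0.4]
finger_gap: 0.0588
```

Request:
jog_arm(
  increments=[
    {"wx": 0,"wy": 0,"wz": 0,"dx": 0,"dy": 2,"dz": 0,"fingers": 110},
    {"wx": 0,"wy": 0,"wz": 0,"dx": 0,"dy": 2,"dz": 0,"fingers": 110},
    {"wx": 0,"wy": 0,"wz": 0,"dx": 0,"dy": 0,"dz": 0,"fingers": 110},
    {"wx": 0,"wy": 0,"wz": 0,"dx": 0,"dy": 0,"dz": 0,"fingers": 110},
  ],
)

```text
time: 15.6
tcp_pos: [0.5266, -0.2459, 0.0883]
tool_rot: [-0.001, 0.979, 0.203, -0.001]
contact_force: [-2.8, 4.2, 4.0]
finger_gap: 0.0585
```

Request:
jog_arm(
  increments=[
    {"wx": 0,"wy": 0,"wz": 0,"dx": 0,"dy": -3,"dz": 0,"fingers": 110},
    {"wx": 0,"wy": 0,"wz": 0,"dx": 0,"dy": -3,"dz": 0,"fingers": 110},
    {"wx": 0,"wy": 0,"wz": 0,"dx": 0,"dy": 0,"dz": 0,"fingers": 110},
    {"wx": 0,"wy": 0,"wz": 0,"dx": 0,"dy": 0,"dz": 0,"fingers": 110},
  ],
)

```text
time: 16.0
tcp_pos: [0.5252, -0.2416, 0.0885]
tool_rot: [0.0, 0.979, 0.203, 0.0]
contact_force: [-1.3, -0.7, -0.2]
finger_gap: 0.0585
```

Request:
jog_arm(
  increments=[
    {"wx": 0,"wy": 0,"wz": 0,"dx": 0,"dy": -2,"dz": 0,"fingers": 110},
    {"wx": 0,"wy": 0,"wz": 0,"dx": 0,"dy": 0,"dz": 0,"fingers": 110},
    {"wx": 0,"wy": 0,"wz": 0,"dx": 0,"dy": 0,"dz": 0,"fingers": 110},
  ],
)

```text
time: 16.3
tcp_pos: [0.5243, -0.2399, 0.0886]
tool_rot: [0.0, 0.979, 0.203, 0.0]
contact_force: [1.2, -0.9, 1.1]
finger_gap: 0.0584
```

Request:
jog_arm(
  increments=[
    {"wx": 0,"wy": 0,"wz": 0,"dx": 0.5,"dy": 3,"dz": 0,"fingers": 110},
    {"wx": 0,"wy": 0,"wz": 0,"dx": 0,"dy": 0,"dz": 2,"fingers": 110},
    {"wx": 0,"wy": 0,"wz": 0,"dx": 0,"dy": 0,"dz": 0,"fingers": 110},
    {"wx": 0,"wy": 0,"wz": 0,"dx": 0,"dy": 0,"dz": 0,"fingers": 110},
  ],
)

```text
time: 16.7
tcp_pos: [0.5256, -0.2419, 0.0862]
tool_rot: [-0.0, 0.979, 0.203, -0.0]
contact_force: [-0.9, -0.2, -0.5]
finger_gap: 0.0586
```

Request:
jog_arm(
  increments=[
    {"wx": 0,"wy": 0,"wz": 0,"dx": 0,"dy": 0,"dz": 2,"fingers": 110},
    {"wx": 0,"wy": 0,"wz": 0,"dx": 0,"dy": 0,"dz": 2,"fingers": 110},
    {"wx": 0,"wy": 0,"wz": 0,"dx": 0,"dy": 0,"dz": 0,"fingers": 110},
    {"wx": 0,"wy": 0,"wz": 0,"dx": 0,"dy": 0,"dz": 0,"fingers": 110},
  ],
)

```text
time: 17.1
tcp_pos: [0.5257, -0.242, 0.0824]
tool_rot: [-0.0, 0.979, 0.203, -0.0]
contact_force: [-0.4, -0.1, -0.4]
finger_gap: 0.0585
```

Request:
jog_arm(
  increments=[
    {"wx": 0,"wy": 0,"wz": 0,"dx": 0.2,"dy": 0.2,"dz": 2,"fingers": 110},
    {"wx": 0,"wy": 0,"wz": 0,"dx": 0,"dy": 0,"dz": 2,"fingers": 110},
    {"wx": 0,"wy": 0,"wz": 0,"dx": 0,"dy": 0,"dz": 0,"fingers": 110},
    {"wx": 0,"wy": 0,"wz": 0,"dx": 0,"dy": 0,"dz": 0,"fingers": 110},
  ],
)

```text
time: 17.5
tcp_pos: [0.526, -0.2422, 0.0784]
tool_rot: [-0.0, 0.979, 0.203, -0.0]
contact_force: [-0.0, -1.2, -0.3]
finger_gap: 0.0584
```

Request:
jog_arm(
  increments=[
    {"wx": 0,"wy": 0,"wz": 0,"dx": 0,"dy": 0,"dz": 2,"fingers": 110},
    {"wx": 0,"wy": 0,"wz": 0,"dx": 0,"dy": 0,"dz": 2,"fingers": 110},
    {"wx": 0,"wy": 0,"wz": 0,"dx": 0,"dy": 0,"dz": 0,"fingers": 110},
    {"wx": 0,"wy": 0,"wz": 0,"dx": 0,"dy": 0,"dz": 0,"fingers": 110},
  ],
)

```text
time: 17.9
tcp_pos: [0.526, -0.2422, 0.0744]
tool_rot: [-0.0, 0.979, 0.203, -0.0]
contact_force: [-0.2, 0.8, -0.3]
finger_gap: 0.0582
```

Request:
jog_arm(
  increments=[
    {"wx": 0,"wy": 0,"wz": 0,"dx": 0,"dy": 0,"dz": 3,"fingers": 110},
    {"wx": 0,"wy": 0,"wz": 0,"dx": 0,"dy": 0,"dz": 3,"fingers": 110},
    {"wx": 0,"wy": 0,"wz": 0,"dx": 0,"dy": 0,"dz": 0,"fingers": 110},
    {"wx": 0,"wy": 0,"wz": 0,"dx": 0,"dy": 0,"dz": 0,"fingers": 110},
  ],
)

```text
time: 18.3
tcp_pos: [0.526, -0.2422, 0.0683]
tool_rot: [-0.0, 0.979, 0.203, -0.0]
contact_force: [0.3, 0.3, 0.1]
finger_gap: 0.0586
```

Request:
jog_arm(
  increments=[
    {"wx": 0,"wy": 0,"wz": 0,"dx": 0,"dy": 0,"dz": 4,"fingers": 110},
    {"wx": 0,"wy": 0,"wz": 0,"dx": 0,"dy": 0,"dz": 4,"fingers": 110},
    {"wx": 0,"wy": 0,"wz": 0,"dx": 0,"dy": 0,"dz": 0,"fingers": 110},
    {"wx": 0,"wy": 0,"wz": 0,"dx": 0,"dy": 0,"dz": 0,"fingers": 110},
  ],
)

```text
time: 18.7
tcp_pos: [0.5259, -0.2422, 0.0603]
tool_rot: [-0.0, 0.979, 0.203, -0.0]
contact_force: [0.2, 0.2, -0.4]
finger_gap: 0.058
```

```bash
python3 - <<'E'
from h import *
a=snap('scene','s6'); p,R,s=cur()
u,v=proj(a,p)[0].astype(int)
overlay('o6',a,0,23.6,p[2]+.0072,u-35,v-30,70,70,8,[.5306,-.2435])
E
```

```text
(no output)
```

View pics/o6.png

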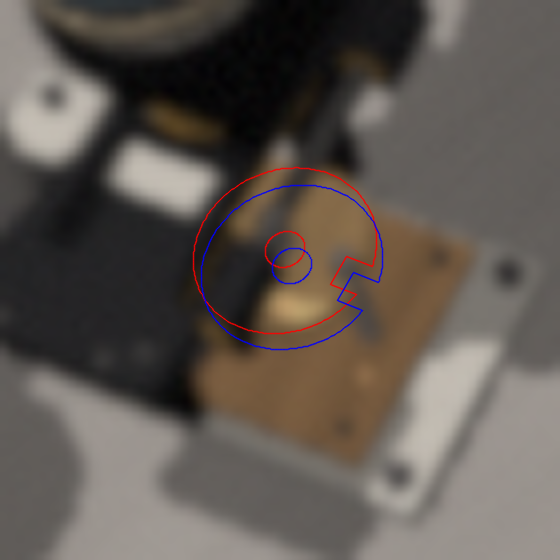

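Request:
jog_arm(
  increments=[
    {"wx": 0,"wy": 0,"wz": 0,"dx": 0,"dy": 0,"dz": 5,"fingers": 110},
    {"wx": 0,"wy": 0,"wz": 0,"dx": 0,"dy": 0,"dz": 5,"fingers": 110},
    {"wx": 0,"wy": 0,"wz": 0,"dx": 0,"dy": 0,"dz": 5,"fingers": 110},
    {"wx": 0,"wy": 0,"wz": 0,"dx": 0,"dy": 0,"dz": 5,"fingers": 110},
    {"wx": 0,"wy": 0,"wz": 0,"dx": 0,"dy": 0,"dz": 5,"fingers": 110},
    {"wx": 0,"wy": 0,"wz": 0,"dx": 0,"dy": 0,"dz": 5,"fingers": 110},
    {"wx": 0,"wy": 0,"wz": 0,"dx": 0,"dy": 0,"dz": 0,"fingers": 110},
    {"wx": 0,"wy": 0,"wz": 0,"dx": 0,"dy": 0,"dz": 0,"fingers": 110},
  ],
)

```text
time: 19.55
tcp_pos: [0.526, -0.2422, 0.0304]
tool_rot: [-0.0, 0.979, 0.203, -0.0]
contact_force: [-0.5, 0.3, 0.1]
finger_gap: 0.059
```

Request:
jog_arm(
  increments=[
    {"wx": 0,"wy": 0,"wz": 0,"dx": 0,"dy": 0,"dz": 2,"fingers": 110},
    {"wx": 0,"wy": 0,"wz": 0,"dx": 0,"dy": 0,"dz": 2,"fingers": 110},
    {"wx": 0,"wy": 0,"wz": 0,"dx": 0,"dy": 0,"dz": 0,"fingers": 110},
    {"wx": 0,"wy": 0,"wz": 0,"dx": 0,"dy": 0,"dz": 0,"fingers": 110},
  ],
)

```text
time: 19.95
tcp_pos: [0.5261, -0.2421, 0.0265]
tool_rot: [-0.0, 0.979, 0.203, 0.0]
contact_force: [-0.4, 0.2, -0.1]
finger_gap: 0.0586
```

Down another 2 mm, then release gently, lift and look.

Request:
jog_arm(
  increments=[
    {"wx": 0,"wy": 0,"wz": 0,"dx": 0,"dy": 0,"dz": 1,"fingers": 110},
    {"wx": 0,"wy": 0,"wz": 0,"dx": 0,"dy": 0,"dz": 0.5,"fingers": 110},
    {"wx": 0,"wy": 0,"wz": 0,"dx": 0,"dy": 0,"dz": 0,"fingers": 110},
    {"wx": 0,"wy": 0,"wz": 0,"dx": 0,"dy": 0,"dz": 0,"fingers": 110},
  ],
)

```text
time: 20.35
tcp_pos: [0.5261, -0.2422, 0.025]
tool_rot: [-0.0, 0.979, 0.203, 0.0]
contact_force: [0.7, -0.6, -0.8]
finger_gap: 0.0583
```

Request:
jog_arm(
  increments=[
    {"wx": 0,"wy": 0,"wz": 0,"dx": 0,"dy": 0,"dz": 0,"fingers": 60},
    {"wx": 0,"wy": 0,"wz": 0,"dx": 0,"dy": 0,"dz": 0,"fingers": 30},
    {"wx": 0,"wy": 0,"wz": 0,"dx": 0,"dy": 0,"dz": 0,"fingers": 0},
    {"wx": 0,"wy": 0,"wz": 0,"dx": 0,"dy": 0,"dz": -15,"fingers": 0},
    {"wx": 0,"wy": 0,"wz": 0,"dx": 0,"dy": 0,"dz": -40,"fingers": 0},
    {"wx": 0,"wy": 0,"wz": 0,"dx": 0,"dy": 0,"dz": -40,"fingers": 0},
    {"wx": 0,"wy": 0,"wz": 0,"dx": 0,"dy": 0,"dz": -20,"fingers": 0},
    {"wx": 0,"wy": 0,"wz": 0,"dx": 0,"dy": 0,"dz": 0,"fingers": 0},
  ],
)

```text
time: 21.15
tcp_pos: [0.5279, -0.2437, 0.1441]
tool_rot: [0.002, 0.979, 0.203, 0.003]
contact_force: [0.2, 0.7, -0.5]
finger_gap: 0.0866
```

```bash
python3 - <<'E'
from h import *
a,b=snap('scene','s7'),snap('top','t7')
for n,x,y,z in [('b1',.690,.088,.015),('b3',.4455,.108,.015),('plate',.566,-.017,.019),('seated?',.531,-.2435,.032)]:
    for c in(a,b):
        r=fitdisc(c,x,y,z=z); print(n,np.round(r[:2],4),round(np.degrees(r[2])%360,1),round(r[3],3))
rows((.69,.0885,.09,-110.6,1),10)
E
```

```text
b1 [0.6896 0.0879] 339.5 0.971
b1 [0.6892 0.0893] 339.7 0.971
b3 [0.4457 0.1075] 87.6 0.956
b3 [0.4452 0.1087] 87.2 0.975
plate [ 0.5661 -0.0177] 100.8 0.947
plate [ 0.5656 -0.0166] 99.9 0.965
seated? [ 0.5252 -0.2611] 110.8 0.324
seated? [ 0.5633 -0.2561] 214.1 0.433
tcp [ 0.5261 -0.2419  0.1406] jaw -66.5 F [-0.3 -0.  -0.7] gap 0.0869 t 21.2 j [-0.31  0.55  0.94  1.89 -0.53  0.97 -0.3 ]
turn world -44.1 per row wz 4.41
[28.2, -23.8, 5.1]
[26.3, -25.9, 5.1]
[24.2, -27.8, 5.1]
[22.0, -29.6, 5.1]
[19.7, -31.2, 5.1]
[17.2, -32.6, 5.1]
[14.7, -33.8, 5.1]
[12.0, -34.9, 5.1]
[9.3, -35.7, 5.1]
[6.5, -36.3, 5.1]
```

Request:
jog_arm(
  increments=[
    {"wx": 0,"wy": 0,"wz": 4.4,"dx": 28.2,"dy": -23.8,"dz": 1,"fingers": 0},
    {"wx": 0,"wy": 0,"wz": 4.4,"dx": 26.3,"dy": -25.9,"dz": 5,"fingers": 0},
    {"wx": 0,"wy": 0,"wz": 4.4,"dx": 24.2,"dy": -27.8,"dz": 5,"fingers": 0},
    {"wx": 0,"wy": 0,"wz": 4.4,"dx": 22.0,"dy": -29.6,"dz": 5,"fingers": 0},
    {"wx": 0,"wy": 0,"wz": 4.4,"dx": 19.7,"dy": -31.2,"dz": 5,"fingers": 0},
    {"wx": 0,"wy": 0,"wz": 4.4,"dx": 17.2,"dy": -32.6,"dz": 5,"fingers": 0},
    {"wx": 0,"wy": 0,"wz": 4.4,"dx": 14.7,"dy": -33.8,"dz": 5,"fingers": 0},
    {"wx": 0,"wy": 0,"wz": 4.4,"dx": 12,"dy": -34.9,"dz": 5,"fingers": 0},
    {"wx": 0,"wy": 0,"wz": 4.4,"dx": 9.3,"dy": -35.7,"dz": 5,"fingers": 0},
    {"wx": 0,"wy": 0,"wz": 4.4,"dx": 6.5,"dy": -36.3,"dz": 5,"fingers": 0},
    {"wx": 0,"wy": 0,"wz": 0,"dx": 0,"dy": 0,"dz": 0,"fingers": 0},
    {"wx": 0,"wy": 0,"wz": 0,"dx": 0,"dy": 0,"dz": 0,"fingers": 0},
    {"wx": 0,"wy": 0,"wz": 0,"dx": 0,"dy": 0,"dz": 0,"fingers": 0},
  ],
)

```text
time: 22.55
tcp_pos: [0.6888, 0.0864, 0.0934]
tool_rot: [0.001, 0.984, -0.179, -0.001]
contact_force: [0.3, 0.5, 0.3]
finger_gap: 0.0871
```

```bash
python3 - <<'E'
from h import *
plan((.6896,.0885,.008,-110.3+360))
p,R,s=cur();print((tgtR(-110.4).inv().apply(np.array([.6895,.0886,.008])-p)*1000).round(1))
a=snap('scene','s8');b=snap('top','t8')
r=fitdisc(a,.531,-.2435,np.radians(23.6),z=.032); print(r[:2],np.degrees(r[2]),r[3])
r=fitdisc(b,.531,-.2435,np.radians(23.6),z=.032); print(r[:2],np.degrees(r[2]),r[3])
overlay('o8',a,0,23.6,.032,185,255,50,50,8,[.5306,-.2435]); overlay('o8b',b,0,23.6,.032,320,190,50,50,8,[.5306,-.2435])
cv2.imwrite('pics/o8.png',np.hstack([cv2.imread('pics/o8.png'),cv2.imread('pics/o8b.png')]))
E
```

```text
tcp [0.6888 0.0864 0.0934] jaw -110.7 F [0.3 0.5 0.3] gap 0.0871 t 22.6 j [-0.8   0.87  1.04  1.64 -0.81  1.13 -1.47]
-> [6.896e-01 8.850e-02 8.000e-03 2.497e+02] jaw 69.7 turn [ 1.0000e-01 -1.4000e-01  1.7964e+02] shift [-0.   2.2 85.4]
[-0.1 -2.3 85.4]
(np.float64(0.5255872880885248), np.float64(-0.24303861069140653)) 27.415483680566837 0.32906237220590173
(np.float64(0.5284330525095133), np.float64(-0.24493282819454745)) 26.513340383305092 0.38633835843179454
```

View pics/o8.png

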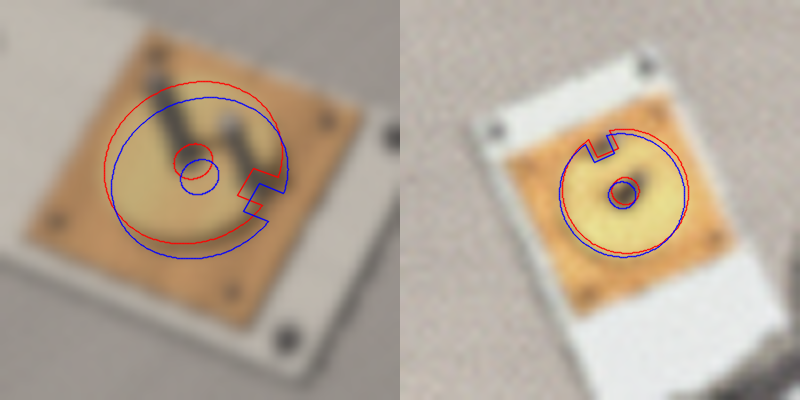

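Request:
jog_arm(
  increments=[
    {"wx": 0,"wy": 0,"wz": -0.3,"dx": 0,"dy": -2.3,"dz": 40,"fingers": 0},
    {"wx": 0,"wy": 0,"wz": 0,"dx": 0,"dy": 0,"dz": 20,"fingers": 0},
    {"wx": 0,"wy": 0,"wz": 0,"dx": 0,"dy": 0,"dz": 0,"fingers": 0},
    {"wx": 0,"wy": 0,"wz": 0,"dx": 0,"dy": 0,"dz": 0,"fingers": 0},
  ],
)

```text
time: 23.05
tcp_pos: [0.6906, 0.0896, 0.0343]
tool_rot: [0.0, 0.984, -0.176, -0.0]
contact_force: [0.5, 0.2, 0.3]
finger_gap: 0.0868
```

```bash
python3 - <<'E'
from h import *
plan()
p,R,s=cur();print((tgtR(-110.4).inv().apply(np.array([.6895,.0886,.008])-p)*1000).round(1))
E
```

```text
tcp [0.6906 0.0896 0.0343] jaw -110.3 F [0.5 0.2 0.3] gap 0.0868 t 23.1 j [-0.78  0.93  0.98  1.67 -0.87  1.05 -1.43]
[-0.7  1.3 26.3]
```

Request:
jog_arm(
  increments=[
    {"wx": 0,"wy": 0,"wz": 0,"dx": -0.7,"dy": 1.3,"dz": 13,"fingers": 0},
    {"wx": 0,"wy": 0,"wz": 0,"dx": 0,"dy": 0,"dz": 13,"fingers": 0},
    {"wx": 0,"wy": 0,"wz": 0,"dx": 0,"dy": 0,"dz": 0,"fingers": 0},
    {"wx": 0,"wy": 0,"wz": 0,"dx": 0,"dy": 0,"dz": 0,"fingers": 0},
    {"wx": 0,"wy": 0,"wz": 0,"dx": 0,"dy": 0,"dz": 0,"fingers": 0},
  ],
)

```text
time: 23.55
tcp_pos: [0.6899, 0.0894, 0.0084]
tool_rot: [-0.0, 0.984, -0.176, 0.0]
contact_force: [0.5, -0.4, -0.1]
finger_gap: 0.0871
```

Request:
jog_arm(
  increments=[
    {"wx": 0,"wy": 0,"wz": 0,"dx": 0,"dy": 0,"dz": 0,"fingers": 60},
    {"wx": 0,"wy": 0,"wz": 0,"dx": 0,"dy": 0,"dz": 0,"fingers": 110},
    {"wx": 0,"wy": 0,"wz": 0,"dx": 0,"dy": 0,"dz": 0,"fingers": 110},
    {"wx": 0,"wy": 0,"wz": 0,"dx": 0,"dy": 0,"dz": 0,"fingers": 110},
    {"wx": 0,"wy": 0,"wz": 0,"dx": 0,"dy": 0,"dz": 0,"fingers": 110},
    {"wx": 0,"wy": 0,"wz": 0,"dx": 0,"dy": 0,"dz": 0,"fingers": 110},
  ],
  force=25,
)

```text
time: 24.15
tcp_pos: [0.6896, 0.0896, 0.0081]
tool_rot: [-0.0, 0.984, -0.176, 0.0]
contact_force: [-0.1, -0.3, -0.5]
finger_gap: 0.0585
```

Request:
jog_arm(
  increments=[
    {"wx": 0,"wy": 0,"wz": 0,"dx": 0,"dy": 0,"dz": -20,"fingers": 110},
    {"wx": 0,"wy": 0,"wz": 0,"dx": 0,"dy": 0,"dz": -35,"fingers": 110},
    {"wx": 0,"wy": 0,"wz": 0,"dx": 0,"dy": 0,"dz": -35,"fingers": 110},
    {"wx": 0,"wy": 0,"wz": 0,"dx": 0,"dy": 0,"dz": -35,"fingers": 110},
    {"wx": 0,"wy": 0,"wz": 0,"dx": 0,"dy": 0,"dz": 0,"fingers": 110},
    {"wx": 0,"wy": 0,"wz": 0,"dx": 0,"dy": 0,"dz": 0,"fingers": 110},
  ],
)

```text
time: 24.75
tcp_pos: [0.69, 0.0894, 0.135]
tool_rot: [-0.001, 0.984, -0.176, 0.001]
contact_force: [-0.1, 0.0, -0.5]
finger_gap: 0.0584
```

```bash
python3 - <<'E'
from h import *
rows((.5285,-.243,.125,-66.8),12)
E
```

```text
tcp [0.69   0.0894 0.135 ] jaw -110.2 F [-0.1  0.  -0.5] gap 0.0584 t 24.8 j [-0.82  0.82  1.08  1.61 -0.77  1.19 -1.5 ]
turn world 43.4 per row wz -3.62
[-3.0, 30.6, 0.8]
[-5.0, 30.4, 0.8]
[-6.9, 30.0, 0.8]
[-8.8, 29.5, 0.8]
[-10.6, 28.9, 0.8]
[-12.4, 28.2, 0.8]
[-14.2, 27.3, 0.8]
[-15.9, 26.4, 0.8]
[-17.5, 25.3, 0.8]
[-19.1, 24.2, 0.8]
[-20.6, 22.9, 0.8]
[-22.0, 21.6, 0.8]
```

Request:
jog_arm(
  increments=[
    {"wx": 0,"wy": 0,"wz": -3.67,"dx": -3,"dy": 30.6,"dz": 0,"fingers": 110},
    {"wx": 0,"wy": 0,"wz": -3.67,"dx": -5,"dy": 30.4,"dz": 0,"fingers": 110},
    {"wx": 0,"wy": 0,"wz": -3.67,"dx": -6.9,"dy": 30,"dz": 0,"fingers": 110},
    {"wx": 0,"wy": 0,"wz": -3.67,"dx": -8.8,"dy": 29.5,"dz": 0,"fingers": 110},
    {"wx": 0,"wy": 0,"wz": -3.67,"dx": -10.6,"dy": 28.9,"dz": 0,"fingers": 110},
    {"wx": 0,"wy": 0,"wz": -3.67,"dx": -12.4,"dy": 28.2,"dz": 0,"fingers": 110},
    {"wx": 0,"wy": 0,"wz": -3.67,"dx": -14.2,"dy": 27.3,"dz": 0,"fingers": 110},
    {"wx": 0,"wy": 0,"wz": -3.67,"dx": -15.9,"dy": 26.4,"dz": 0,"fingers": 110},
    {"wx": 0,"wy": 0,"wz": -3.67,"dx": -17.5,"dy": 25.3,"dz": 0,"fingers": 110},
    {"wx": 0,"wy": 0,"wz": -3.67,"dx": -19.1,"dy": 24.2,"dz": 0,"fingers": 110},
    {"wx": 0,"wy": 0,"wz": -3.67,"dx": -20.6,"dy": 22.9,"dz": 0,"fingers": 110},
    {"wx": 0,"wy": 0,"wz": -3.67,"dx": -22,"dy": 21.6,"dz": 0,"fingers": 110},
    {"wx": 0,"wy": 0,"wz": 0,"dx": 0,"dy": 0,"dz": 0,"fingers": 110},
    {"wx": 0,"wy": 0,"wz": 0,"dx": 0,"dy": 0,"dz": 0,"fingers": 110},
    {"wx": 0,"wy": 0,"wz": 0,"dx": 0,"dy": 0,"dz": 0,"fingers": 110},
    {"wx": 0,"wy": 0,"wz": 0,"dx": 0,"dy": 0,"dz": 0,"fingers": 110},
  ],
)

```text
time: 26.35
tcp_pos: [0.5301, -0.242, 0.1324]
tool_rot: [-0.0, 0.978, 0.207, -0.0]
contact_force: [-0.8, -0.0, -0.3]
finger_gap: 0.0586
```

```bash
python3 - <<'E'
from h import *
plan((.5285,-.243,.1,-66.2))
E
```

```text
tcp [ 0.5301 -0.242   0.1324] jaw -66.1 F [-0.8 -0.  -0.3] gap 0.0586 t 26.4 j [-0.3   0.56  0.92  1.89 -0.54  0.97 -0.28]
-> [  0.5285  -0.243    0.1    -66.2   ] jaw -66.2 turn [-0.06  0.03  0.14] shift [-1.8  0.3 32.4]
```

Request:
jog_arm(
  increments=[
    {"wx": 0,"wy": 0,"wz": 0,"dx": -1.8,"dy": 0.3,"dz": 16,"fingers": 110},
    {"wx": 0,"wy": 0,"wz": 0,"dx": 0,"dy": 0,"dz": 16,"fingers": 110},
    {"wx": 0,"wy": 0,"wz": 0,"dx": 0,"dy": 0,"dz": 3,"fingers": 110},
    {"wx": 0,"wy": 0,"wz": 0,"dx": 0,"dy": 0,"dz": 3,"fingers": 110},
    {"wx": 0,"wy": 0,"wz": 0,"dx": 0,"dy": 0,"dz": 2,"fingers": 110},
    {"wx": 0,"wy": 0,"wz": 0,"dx": 0,"dy": 0,"dz": 0,"fingers": 110},
    {"wx": 0,"wy": 0,"wz": 0,"dx": 0,"dy": 0,"dz": 0,"fingers": 110},
  ],
)

```text
time: 27.05
tcp_pos: [0.5282, -0.2448, 0.0933]
tool_rot: [0.0, 0.979, 0.206, 0.0]
contact_force: [0.9, 0.1, -0.5]
finger_gap: 0.0586
```

Request:
jog_arm(
  increments=[
    {"wx": 0,"wy": 0,"wz": 0,"dx": 0,"dy": 0,"dz": 2,"fingers": 110},
    {"wx": 0,"wy": 0,"wz": 0,"dx": 0,"dy": 0,"dz": 2,"fingers": 110},
    {"wx": 0,"wy": 0,"wz": 0,"dx": 0,"dy": 0,"dz": 0,"fingers": 110},
    {"wx": 0,"wy": 0,"wz": 0,"dx": 0,"dy": 0,"dz": 0,"fingers": 110},
  ],
)

```text
time: 27.45
tcp_pos: [0.528, -0.2446, 0.0891]
tool_rot: [0.0, 0.978, 0.206, 0.0]
contact_force: [-0.4, -0.1, -0.1]
finger_gap: 0.0586
```

Engaged, no force. Probe the walls in x then y from here.

Request:
jog_arm(
  increments=[
    {"wx": 0,"wy": 0,"wz": 0,"dx": 0,"dy": 0,"dz": 2,"fingers": 110},
    {"wx": 0,"wy": 0,"wz": 0,"dx": 2,"dy": 0,"dz": 1,"fingers": 110},
    {"wx": 0,"wy": 0,"wz": 0,"dx": 2,"dy": 0,"dz": 0,"fingers": 110},
    {"wx": 0,"wy": 0,"wz": 0,"dx": 0,"dy": 0,"dz": 0,"fingers": 110},
    {"wx": 0,"wy": 0,"wz": 0,"dx": 0,"dy": 0,"dz": 0,"fingers": 110},
  ],
)

```text
time: 27.95
tcp_pos: [0.5297, -0.2443, 0.0876]
tool_rot: [-0.001, 0.979, 0.206, -0.001]
contact_force: [-6.9, 1.1, 14.8]
finger_gap: 0.0584
```

Request:
jog_arm(
  increments=[
    {"wx": 0,"wy": 0,"wz": 0,"dx": -3,"dy": 0,"dz": 0,"fingers": 110},
    {"wx": 0,"wy": 0,"wz": 0,"dx": -3,"dy": 0,"dz": 0,"fingers": 110},
    {"wx": 0,"wy": 0,"wz": 0,"dx": 0,"dy": 0,"dz": 0,"fingers": 110},
    {"wx": 0,"wy": 0,"wz": 0,"dx": 0,"dy": 0,"dz": 0,"fingers": 110},
  ],
)

```text
time: 28.35
tcp_pos: [0.5286, -0.2448, 0.088]
tool_rot: [-0.0, 0.978, 0.207, 0.002]
contact_force: [0.9, 2.7, 11.8]
finger_gap: 0.0585
```

Request:
jog_arm(
  increments=[
    {"wx": 0,"wy": 0,"wz": 0,"dx": 2,"dy": -3,"dz": 0,"fingers": 110},
    {"wx": 0,"wy": 0,"wz": 0,"dx": 0,"dy": -1,"dz": 0,"fingers": 110},
    {"wx": 0,"wy": 0,"wz": 0,"dx": 0,"dy": 0,"dz": 0,"fingers": 110},
    {"wx": 0,"wy": 0,"wz": 0,"dx": 0,"dy": 0,"dz": 0,"fingers": 110},
  ],
)

```text
time: 28.75
tcp_pos: [0.5261, -0.2407, 0.0856]
tool_rot: [-0.0, 0.978, 0.206, -0.0]
contact_force: [0.8, 0.4, 0.2]
finger_gap: 0.0582
```

Request:
jog_arm(
  increments=[
    {"wx": 0,"wy": 0,"wz": 0,"dx": 0,"dy": 3,"dz": 0,"fingers": 110},
    {"wx": 0,"wy": 0,"wz": 0,"dx": 0,"dy": 3,"dz": 0,"fingers": 110},
    {"wx": 0,"wy": 0,"wz": 0,"dx": 0,"dy": 0,"dz": 0,"fingers": 110},
    {"wx": 0,"wy": 0,"wz": 0,"dx": 0,"dy": 0,"dz": 0,"fingers": 110},
  ],
)

```text
time: 29.15
tcp_pos: [0.5275, -0.2439, 0.0851]
tool_rot: [-0.003, 0.978, 0.207, -0.001]
contact_force: [-3.3, 4.7, 2.4]
finger_gap: 0.0584
```

Request:
jog_arm(
  increments=[
    {"wx": 0,"wy": 0,"wz": 0,"dx": -0.5,"dy": -3,"dz": 0,"fingers": 110},
    {"wx": 0,"wy": 0,"wz": 0,"dx": 0,"dy": 0,"dz": 0,"fingers": 110},
    {"wx": 0,"wy": 0,"wz": 0,"dx": 0,"dy": 0,"dz": 0,"fingers": 110},
  ],
)

```text
time: 29.45
tcp_pos: [0.5272, -0.2438, 0.0859]
tool_rot: [-0.0, 0.978, 0.206, 0.0]
contact_force: [0.2, 0.7, -0.4]
finger_gap: 0.0584
```

```bash
python3 - <<'E'
from h import *
plan((.526,-.2422,.08,-66.4))
E
```

```text
tcp [ 0.5272 -0.2438  0.0859] jaw -66.2 F [ 0.2  0.7 -0.4] gap 0.0584 t 29.4 j [-0.26  0.62  0.87  1.93 -0.61  0.88 -0.23]
-> [  0.526   -0.2422   0.08   -66.4   ] jaw -66.4 turn [-0.01 -0.    0.21] shift [-0.4 -1.9  5.9]
```

Request:
jog_arm(
  increments=[
    {"wx": 0,"wy": 0,"wz": 0,"dx": -0.4,"dy": -1.9,"dz": 0,"fingers": 110},
    {"wx": 0,"wy": 0,"wz": 0,"dx": 0,"dy": 0,"dz": 3,"fingers": 110},
    {"wx": 0,"wy": 0,"wz": 0,"dx": 0,"dy": 0,"dz": 3,"fingers": 110},
    {"wx": 0,"wy": 0,"wz": 0,"dx": 0,"dy": 0,"dz": 3,"fingers": 110},
    {"wx": 0,"wy": 0,"wz": 0,"dx": 0,"dy": 0,"dz": 0,"fingers": 110},
    {"wx": 0,"wy": 0,"wz": 0,"dx": 0,"dy": 0,"dz": 0,"fingers": 110},
  ],
)

```text
time: 30.05
tcp_pos: [0.5264, -0.2421, 0.0768]
tool_rot: [0.0, 0.978, 0.206, 0.0]
contact_force: [2.9, 0.1, -1.3]
finger_gap: 0.0589
```

Request:
jog_arm(
  increments=[
    {"wx": 0,"wy": 0,"wz": 0,"dx": 0,"dy": 0,"dz": 3,"fingers": 110},
    {"wx": 0,"wy": 0,"wz": 0,"dx": 0,"dy": 0,"dz": 3,"fingers": 110},
    {"wx": 0,"wy": 0,"wz": 0,"dx": 0,"dy": 0,"dz": 0,"fingers": 110},
    {"wx": 0,"wy": 0,"wz": 0,"dx": 0,"dy": 0,"dz": 0,"fingers": 110},
  ],
)

```text
time: 30.45
tcp_pos: [0.5263, -0.2421, 0.0708]
tool_rot: [0.0, 0.978, 0.206, 0.0]
contact_force: [3.9, 0.6, -2.8]
finger_gap: 0.0582
```

Request:
jog_arm(
  increments=[
    {"wx": 0,"wy": 0,"wz": 0,"dx": 0.8,"dy": 0,"dz": 4,"fingers": 110},
    {"wx": 0,"wy": 0,"wz": 0,"dx": 0,"dy": 0,"dz": 4,"fingers": 110},
    {"wx": 0,"wy": 0,"wz": 0,"dx": 0,"dy": 0,"dz": 4,"fingers": 110},
    {"wx": 0,"wy": 0,"wz": 0,"dx": 0,"dy": 0,"dz": 4,"fingers": 110},
    {"wx": 0,"wy": 0,"wz": 0,"dx": 0,"dy": 0,"dz": 0,"fingers": 110},
    {"wx": 0,"wy": 0,"wz": 0,"dx": 0,"dy": 0,"dz": 0,"fingers": 110},
  ],
)

```text
time: 31.05
tcp_pos: [0.5263, -0.2418, 0.0546]
tool_rot: [-0.0, 0.978, 0.206, -0.0]
contact_force: [1.4, 0.5, -1.1]
finger_gap: 0.0586
```

Request:
jog_arm(
  increments=[
    {"wx": 0,"wy": 0,"wz": 0,"dx": 0,"dy": 0,"dz": 4,"fingers": 110},
    {"wx": 0,"wy": 0,"wz": 0,"dx": 0,"dy": 0,"dz": 4,"fingers": 110},
    {"wx": 0,"wy": 0,"wz": 0,"dx": 0,"dy": 0,"dz": 4,"fingers": 110},
    {"wx": 0,"wy": 0,"wz": 0,"dx": 0,"dy": 0,"dz": 2,"fingers": 110},
    {"wx": 0,"wy": 0,"wz": 0,"dx": 0,"dy": 0,"dz": 0,"fingers": 110},
    {"wx": 0,"wy": 0,"wz": 0,"dx": 0,"dy": 0,"dz": 0,"fingers": 110},
  ],
)

```text
time: 31.65
tcp_pos: [0.5264, -0.2419, 0.0408]
tool_rot: [-0.0, 0.978, 0.206, -0.0]
contact_force: [1.2, 0.1, -0.3]
finger_gap: 0.0584
```

Request:
jog_arm(
  increments=[
    {"wx": 0,"wy": 0,"wz": 0,"dx": 0,"dy": 0,"dz": 2,"fingers": 110},
    {"wx": 0,"wy": 0,"wz": 0,"dx": 0,"dy": 0,"dz": 1.5,"fingers": 110},
    {"wx": 0,"wy": 0,"wz": 0,"dx": 0,"dy": 0,"dz": 0,"fingers": 110},
    {"wx": 0,"wy": 0,"wz": 0,"dx": 0,"dy": 0,"dz": 0,"fingers": 110},
  ],
)

```text
time: 32.05
tcp_pos: [0.5265, -0.242, 0.0374]
tool_rot: [-0.0, 0.979, 0.206, -0.0]
contact_force: [0.8, -0.1, -0.4]
finger_gap: 0.0583
```

Request:
jog_arm(
  increments=[
    {"wx": 0,"wy": 0,"wz": 0,"dx": 0,"dy": 0,"dz": 0,"fingers": 60},
    {"wx": 0,"wy": 0,"wz": 0,"dx": 0,"dy": 0,"dz": 0,"fingers": 30},
    {"wx": 0,"wy": 0,"wz": 0,"dx": 0,"dy": 0,"dz": 0,"fingers": 0},
    {"wx": 0,"wy": 0,"wz": 0,"dx": 0,"dy": 0,"dz": -15,"fingers": 0},
    {"wx": 0,"wy": 0,"wz": 0,"dx": 0,"dy": 0,"dz": -35,"fingers": 0},
    {"wx": 0,"wy": 0,"wz": 0,"dx": 0,"dy": 0,"dz": -35,"fingers": 0},
    {"wx": 0,"wy": 0,"wz": 0,"dx": 0,"dy": 0,"dz": -20,"fingers": 0},
    {"wx": 0,"wy": 0,"wz": 0,"dx": 0,"dy": 0,"dz": 0,"fingers": 0},
  ],
)

```text
time: 32.85
tcp_pos: [0.5284, -0.2435, 0.1465]
tool_rot: [0.002, 0.979, 0.206, 0.003]
contact_force: [0.5, 0.8, 0.3]
finger_gap: 0.0872
```

```bash
python3 - <<'E'
from h import *
a,b=snap('scene','s9'),snap('top','t9')
for n,x,y,z in [('b3',.4455,.108,.015),('plate',.566,-.017,.019)]:
    for c in(a,b):
        r=fitdisc(c,x,y,z=z); print(n,np.round(r[:2],4),round(np.degrees(r[2])%360,1),round(r[3],3))
rows((.4455,.108,.09,-2.8),12)
E
```

```text
b3 [0.4457 0.1075] 87.6 0.957
b3 [0.4452 0.1087] 87.2 0.975
plate [ 0.5661 -0.0177] 100.8 0.946
plate [ 0.5656 -0.0165] 99.9 0.965
tcp [ 0.5268 -0.2418  0.1431] jaw -66.2 F [ 0.2  0.6 -0.9] gap 0.0873 t 33.0 j [-0.32  0.54  0.94  1.89 -0.53  0.98 -0.29]
turn world 63.4 per row wz -5.28
[5.6, -29.4, 4.4]
[8.3, -28.8, 4.4]
[10.9, -27.9, 4.4]
[13.4, -26.8, 4.4]
[15.8, -25.4, 4.4]
[18.1, -23.9, 4.4]
[20.2, -22.1, 4.4]
[22.1, -20.1, 4.4]
[23.9, -18.0, 4.4]
[25.5, -15.7, 4.4]
[26.8, -13.3, 4.4]
[27.9, -10.8, 4.4]
```

Request:
jog_arm(
  increments=[
    {"wx": 0,"wy": 0,"wz": -5.3,"dx": 5.6,"dy": -29.4,"dz": 0,"fingers": 0},
    {"wx": 0,"wy": 0,"wz": -5.3,"dx": 8.3,"dy": -28.8,"dz": 4,"fingers": 0},
    {"wx": 0,"wy": 0,"wz": -5.3,"dx": 10.9,"dy": -27.9,"dz": 4,"fingers": 0},
    {"wx": 0,"wy": 0,"wz": -5.3,"dx": 13.4,"dy": -26.8,"dz": 4,"fingers": 0},
    {"wx": 0,"wy": 0,"wz": -5.3,"dx": 15.8,"dy": -25.4,"dz": 4,"fingers": 0},
    {"wx": 0,"wy": 0,"wz": -5.3,"dx": 18.1,"dy": -23.9,"dz": 4,"fingers": 0},
    {"wx": 0,"wy": 0,"wz": -5.3,"dx": 20.2,"dy": -22.1,"dz": 4,"fingers": 0},
    {"wx": 0,"wy": 0,"wz": -5.3,"dx": 22.1,"dy": -20.1,"dz": 4,"fingers": 0},
    {"wx": 0,"wy": 0,"wz": -5.3,"dx": 23.9,"dy": -18,"dz": 4,"fingers": 0},
    {"wx": 0,"wy": 0,"wz": -5.3,"dx": 25.5,"dy": -15.7,"dz": 5,"fingers": 0},
    {"wx": 0,"wy": 0,"wz": -5.3,"dx": 26.8,"dy": -13.3,"dz": 5,"fingers": 0},
    {"wx": 0,"wy": 0,"wz": -5.3,"dx": 27.9,"dy": -10.8,"dz": 5,"fingers": 0},
    {"wx": 0,"wy": 0,"wz": 0,"dx": 0,"dy": 0,"dz": 0,"fingers": 0},
    {"wx": 0,"wy": 0,"wz": 0,"dx": 0,"dy": 0,"dz": 0,"fingers": 0},
    {"wx": 0,"wy": 0,"wz": 0,"dx": 0,"dy": 0,"dz": 0,"fingers": 0},
  ],
)

```text
time: 34.45
tcp_pos: [0.4449, 0.1067, 0.0953]
tool_rot: [0.0, 0.724, 0.69, -0.0]
contact_force: [-0.6, -0.7, -0.3]
finger_gap: 0.0872
```

```bash
python3 - <<'E'
from h import *
plan((.4455,.108,.034,-2.6))
E
```

```text
tcp [0.4449 0.1067 0.0953] jaw -2.7 F [-0.6 -0.7 -0.3] gap 0.0872 t 34.5 j [-0.87  0.33  0.66  2.19 -0.31  0.71 -0.05]
-> [ 0.4455  0.108   0.034  -2.6   ] jaw -2.6 turn [-0.03  0.05 -0.12] shift [ 1.4  0.5 61.3]
```

Request:
jog_arm(
  increments=[
    {"wx": 0,"wy": 0,"wz": -0.1,"dx": 1.4,"dy": 0.5,"dz": 31,"fingers": 0},
    {"wx": 0,"wy": 0,"wz": 0,"dx": 0,"dy": 0,"dz": 30,"fingers": 0},
    {"wx": 0,"wy": 0,"wz": 0,"dx": 0,"dy": 0,"dz": 0,"fingers": 0},
    {"wx": 0,"wy": 0,"wz": 0,"dx": 0,"dy": 0,"dz": 0,"fingers": 0},
  ],
)

```text
time: 34.85
tcp_pos: [0.4458, 0.1079, 0.0347]
tool_rot: [0.0, 0.723, 0.691, -0.001]
contact_force: [-0.1, 0.2, -0.2]
finger_gap: 0.0871
```

```bash
python3 - <<'E'
from h import *
plan((.4455,.108,.008,-2.6))
E
```

```text
tcp [0.4458 0.1079 0.0347] jaw -2.6 F [-0.1  0.2 -0.2] gap 0.0871 t 34.9 j [-0.78  0.45  0.56  2.22 -0.44  0.58  0.06]
-> [ 0.4455  0.108   0.008  -2.6   ] jaw -2.6 turn [-0.03  0.06 -0.04] shift [ 0.1 -0.3 26.7]
```

Request:
jog_arm(
  increments=[
    {"wx": 0,"wy": 0,"wz": 0,"dx": 0,"dy": 0,"dz": 13.5,"fingers": 0},
    {"wx": 0,"wy": 0,"wz": 0,"dx": 0,"dy": 0,"dz": 13,"fingers": 0},
    {"wx": 0,"wy": 0,"wz": 0,"dx": 0,"dy": 0,"dz": 0,"fingers": 0},
    {"wx": 0,"wy": 0,"wz": 0,"dx": 0,"dy": 0,"dz": 0,"fingers": 0},
    {"wx": 0,"wy": 0,"wz": 0,"dx": 0,"dy": 0,"dz": 0,"fingers": 60},
    {"wx": 0,"wy": 0,"wz": 0,"dx": 0,"dy": 0,"dz": 0,"fingers": 110},
    {"wx": 0,"wy": 0,"wz": 0,"dx": 0,"dy": 0,"dz": 0,"fingers": 110},
    {"wx": 0,"wy": 0,"wz": 0,"dx": 0,"dy": 0,"dz": 0,"fingers": 110},
    {"wx": 0,"wy": 0,"wz": 0,"dx": 0,"dy": 0,"dz": 0,"fingers": 110},
    {"wx": 0,"wy": 0,"wz": 0,"dx": 0,"dy": 0,"dz": 0,"fingers": 110},
  ],
  force=25,
)

```text
time: 35.85
tcp_pos: [0.4456, 0.1093, 0.0082]
tool_rot: [-0.0, 0.722, 0.692, 0.0]
contact_force: [-0.7, -0.3, 1.3]
finger_gap: 0.0585
```

Request:
jog_arm(
  increments=[
    {"wx": 0,"wy": 0,"wz": 0,"dx": 0,"dy": 0,"dz": -20,"fingers": 110},
    {"wx": 0,"wy": 0,"wz": 0,"dx": 0,"dy": 0,"dz": -35,"fingers": 110},
    {"wx": 0,"wy": 0,"wz": 0,"dx": 0,"dy": 0,"dz": -35,"fingers": 110},
    {"wx": 0,"wy": 0,"wz": 0,"dx": 0,"dy": 0,"dz": -35,"fingers": 110},
    {"wx": 0,"wy": 0,"wz": 0,"dx": 0,"dy": 0,"dz": 0,"fingers": 110},
    {"wx": 0,"wy": 0,"wz": 0,"dx": 0,"dy": 0,"dz": 0,"fingers": 110},
  ],
)

```text
time: 36.45
tcp_pos: [0.4456, 0.1096, 0.1334]
tool_rot: [-0.0, 0.722, 0.692, 0.001]
contact_force: [-0.6, -0.3, -0.2]
finger_gap: 0.0581
```

```bash
python3 - <<'E'
from h import *
b=snap('top','t10'); 
for z in (.019,): print(fitdisc(b,.566,-.017,z=z)[:3])
rows((.527,-.242,.125,-66.2),12)
E
```

```text
(np.float64(0.5656030275370529), np.float64(-0.016561327960134375), np.float64(1.7476475321779947))
tcp [0.4449 0.1093 0.1325] jaw -2.5 F [-0.1 -0.1  0.6] gap 0.0583 t 36.5 j [-0.93  0.27  0.71  2.16 -0.25  0.8  -0.11]
turn world -63.7 per row wz 5.31
[-29.0, 8.1, 0.6]
[-28.1, 10.7, 0.6]
[-27.0, 13.3, 0.6]
[-25.6, 15.7, 0.6]
[-24.1, 18.0, 0.6]
[-22.3, 20.2, 0.6]
[-20.3, 22.2, 0.6]
[-18.2, 24.0, 0.6]
[-15.9, 25.5, 0.6]
[-13.5, 26.9, 0.6]
[-10.9, 28.0, 0.6]
[-8.3, 28.9, 0.6]
```

Request:
jog_arm(
  increments=[
    {"wx": 0,"wy": 0,"wz": 5.31,"dx": -29,"dy": 8.1,"dz": 0,"fingers": 110},
    {"wx": 0,"wy": 0,"wz": 5.31,"dx": -28.1,"dy": 10.7,"dz": 0,"fingers": 110},
    {"wx": 0,"wy": 0,"wz": 5.31,"dx": -27,"dy": 13.3,"dz": 0,"fingers": 110},
    {"wx": 0,"wy": 0,"wz": 5.31,"dx": -25.6,"dy": 15.7,"dz": 0,"fingers": 110},
    {"wx": 0,"wy": 0,"wz": 5.31,"dx": -24.1,"dy": 18,"dz": 0,"fingers": 110},
    {"wx": 0,"wy": 0,"wz": 5.31,"dx": -22.3,"dy": 20.2,"dz": 0,"fingers": 110},
    {"wx": 0,"wy": 0,"wz": 5.31,"dx": -20.3,"dy": 22.2,"dz": 0,"fingers": 110},
    {"wx": 0,"wy": 0,"wz": 5.31,"dx": -18.2,"dy": 24,"dz": 0,"fingers": 110},
    {"wx": 0,"wy": 0,"wz": 5.31,"dx": -15.9,"dy": 25.5,"dz": 0,"fingers": 110},
    {"wx": 0,"wy": 0,"wz": 5.31,"dx": -13.5,"dy": 26.9,"dz": 0,"fingers": 110},
    {"wx": 0,"wy": 0,"wz": 5.31,"dx": -10.9,"dy": 28,"dz": 0,"fingers": 110},
    {"wx": 0,"wy": 0,"wz": 5.31,"dx": -8.3,"dy": 28.9,"dz": 0,"fingers": 110},
    {"wx": 0,"wy": 0,"wz": 0,"dx": 0,"dy": 0,"dz": 0,"fingers": 110},
    {"wx": 0,"wy": 0,"wz": 0,"dx": 0,"dy": 0,"dz": 0,"fingers": 110},
    {"wx": 0,"wy": 0,"wz": 0,"dx": 0,"dy": 0,"dz": 0,"fingers": 110},
    {"wx": 0,"wy": 0,"wz": 0,"dx": 0,"dy": 0,"dz": 0,"fingers": 110},
  ],
)

```text
time: 38.1
tcp_pos: [0.5272, -0.2408, 0.1323]
tool_rot: [-0.001, 0.978, 0.207, -0.0]
contact_force: [0.4, 0.6, 0.1]
finger_gap: 0.0583
```

```bash
python3 - <<'E'
from h import *
plan((.5272,-.2414,.1,-66.3))
E
```

```text
tcp [ 0.5272 -0.2408  0.1323] jaw -66.1 F [0.4 0.6 0.1] gap 0.0583 t 38.1 j [-0.32  0.57  0.94  1.89 -0.56  0.97 -0.27]
-> [  0.5272  -0.2414   0.1    -66.3   ] jaw -66.3 turn [-0.1   0.03  0.2 ] shift [-0.2  0.5 32.3]
```

Request:
jog_arm(
  increments=[
    {"wx": 0,"wy": 0,"wz": 0.2,"dx": -0.2,"dy": 0.5,"dz": 16,"fingers": 110},
    {"wx": 0,"wy": 0,"wz": 0,"dx": 0,"dy": 0,"dz": 16,"fingers": 110},
    {"wx": 0,"wy": 0,"wz": 0,"dx": 0,"dy": 0,"dz": 3,"fingers": 110},
    {"wx": 0,"wy": 0,"wz": 0,"dx": 0,"dy": 0,"dz": 3,"fingers": 110},
    {"wx": 0,"wy": 0,"wz": 0,"dx": 0,"dy": 0,"dz": 3,"fingers": 110},
    {"wx": 0,"wy": 0,"wz": 0,"dx": 0,"dy": 0,"dz": 0,"fingers": 110},
    {"wx": 0,"wy": 0,"wz": 0,"dx": 0,"dy": 0,"dz": 0,"fingers": 110},
  ],
)

```text
time: 38.8
tcp_pos: [0.5276, -0.2431, 0.0923]
tool_rot: [0.0, 0.979, 0.204, 0.0]
contact_force: [0.3, -0.2, -0.1]
finger_gap: 0.0583
```

```bash
python3 - <<'E'
from h import *
plan((.5272,-.2414,.085,-66.3))
E
```

```text
tcp [ 0.5276 -0.2431  0.0923] jaw -66.4 F [ 0.3 -0.2 -0.1] gap 0.0583 t 38.8 j [-0.28  0.62  0.9   1.92 -0.61  0.9  -0.23]
-> [  0.5272  -0.2414   0.085  -66.3   ] jaw -66.3 turn [ 0.02 -0.02 -0.12] shift [ 0.3 -1.7  7.3]
```

Request:
jog_arm(
  increments=[
    {"wx": 0,"wy": 0,"wz": 0,"dx": 0,"dy": -1.6,"dz": 0,"fingers": 110},
    {"wx": 0,"wy": 0,"wz": 0,"dx": 0,"dy": 0,"dz": 3,"fingers": 110},
    {"wx": 0,"wy": 0,"wz": 0,"dx": 0,"dy": 0,"dz": 3,"fingers": 110},
    {"wx": 0,"wy": 0,"wz": 0,"dx": 0,"dy": 0,"dz": 2,"fingers": 110},
    {"wx": 0,"wy": 0,"wz": 0,"dx": 0,"dy": 0,"dz": 0,"fingers": 110},
    {"wx": 0,"wy": 0,"wz": 0,"dx": 0,"dy": 0,"dz": 0,"fingers": 110},
  ],
)

```text
time: 39.4
tcp_pos: [0.5268, -0.2415, 0.0839]
tool_rot: [-0.0, 0.979, 0.204, -0.0]
contact_force: [0.1, -0.0, 0.3]
finger_gap: 0.0582
```

Request:
jog_arm(
  increments=[
    {"wx": 0,"wy": 0,"wz": 0,"dx": 0,"dy": 0,"dz": 2,"fingers": 110},
    {"wx": 0,"wy": 0,"wz": 0,"dx": 0,"dy": 0,"dz": 2,"fingers": 110},
    {"wx": 0,"wy": 0,"wz": 0,"dx": 0,"dy": 0,"dz": 0,"fingers": 110},
    {"wx": 0,"wy": 0,"wz": 0,"dx": 0,"dy": 0,"dz": 0,"fingers": 110},
  ],
)

```text
time: 39.8
tcp_pos: [0.5267, -0.2414, 0.0799]
tool_rot: [-0.0, 0.979, 0.204, -0.0]
contact_force: [0.7, 0.4, -0.4]
finger_gap: 0.0585
```

Free. Continue down in small steps through the key region.

Request:
jog_arm(
  increments=[
    {"wx": 0,"wy": 0,"wz": 0,"dx": 0,"dy": 0,"dz": 3,"fingers": 110},
    {"wx": 0,"wy": 0,"wz": 0,"dx": 0,"dy": 0,"dz": 3,"fingers": 110},
    {"wx": 0,"wy": 0,"wz": 0,"dx": 0,"dy": 0,"dz": 0,"fingers": 110},
    {"wx": 0,"wy": 0,"wz": 0,"dx": 0,"dy": 0,"dz": 0,"fingers": 110},
  ],
)

```text
time: 40.2
tcp_pos: [0.5267, -0.2414, 0.0739]
tool_rot: [-0.0, 0.979, 0.204, -0.0]
contact_force: [-1.4, -0.5, -0.6]
finger_gap: 0.0584
```

Request:
jog_arm(
  increments=[
    {"wx": 0,"wy": 0,"wz": 0,"dx": 0,"dy": 0,"dz": 4,"fingers": 110},
    {"wx": 0,"wy": 0,"wz": 0,"dx": 0,"dy": 0,"dz": 4,"fingers": 110},
    {"wx": 0,"wy": 0,"wz": 0,"dx": 0,"dy": 0,"dz": 3,"fingers": 110},
    {"wx": 0,"wy": 0,"wz": 0,"dx": 0,"dy": 0,"dz": 0,"fingers": 110},
    {"wx": 0,"wy": 0,"wz": 0,"dx": 0,"dy": 0,"dz": 0,"fingers": 110},
  ],
)

```text
time: 40.7
tcp_pos: [0.5267, -0.2415, 0.0629]
tool_rot: [-0.0, 0.979, 0.204, -0.0]
contact_force: [0.6, 0.0, -0.6]
finger_gap: 0.0586
```

Request:
jog_arm(
  increments=[
    {"wx": 0,"wy": 0,"wz": 0,"dx": 0,"dy": 0,"dz": 4,"fingers": 110},
    {"wx": 0,"wy": 0,"wz": 0,"dx": 0,"dy": 0,"dz": 4,"fingers": 110},
    {"wx": 0,"wy": 0,"wz": 0,"dx": 0,"dy": 0,"dz": 2,"fingers": 110},
    {"wx": 0,"wy": 0,"wz": 0,"dx": 0,"dy": 0,"dz": 0,"fingers": 110},
    {"wx": 0,"wy": 0,"wz": 0,"dx": 0,"dy": 0,"dz": 0,"fingers": 110},
  ],
)

```text
time: 41.2
tcp_pos: [0.5267, -0.2415, 0.0529]
tool_rot: [-0.0, 0.979, 0.204, -0.0]
contact_force: [0.2, -0.2, 0.9]
finger_gap: 0.0585
```

Request:
jog_arm(
  increments=[
    {"wx": 0,"wy": 0,"wz": 0,"dx": 0,"dy": 0,"dz": 2,"fingers": 110},
    {"wx": 0,"wy": 0,"wz": 0,"dx": 0,"dy": 0,"dz": 1.5,"fingers": 110},
    {"wx": 0,"wy": 0,"wz": 0,"dx": 0,"dy": 0,"dz": 0,"fingers": 110},
    {"wx": 0,"wy": 0,"wz": 0,"dx": 0,"dy": 0,"dz": 0,"fingers": 110},
  ],
)

```text
time: 41.6
tcp_pos: [0.5268, -0.2414, 0.0495]
tool_rot: [-0.0, 0.979, 0.204, -0.0]
contact_force: [0.4, 0.7, -0.5]
finger_gap: 0.0581
```

Request:
jog_arm(
  increments=[
    {"wx": 0,"wy": 0,"wz": 0,"dx": 0,"dy": 0,"dz": 0,"fingers": 60},
    {"wx": 0,"wy": 0,"wz": 0,"dx": 0,"dy": 0,"dz": 0,"fingers": 30},
    {"wx": 0,"wy": 0,"wz": 0,"dx": 0,"dy": 0,"dz": 0,"fingers": 0},
    {"wx": 0,"wy": 0,"wz": 0,"dx": 0,"dy": 0,"dz": -15,"fingers": 0},
    {"wx": 0,"wy": 0,"wz": 0,"dx": 0,"dy": 0,"dz": -35,"fingers": 0},
    {"wx": 0,"wy": 0,"wz": 0,"dx": 0,"dy": 0,"dz": -35,"fingers": 0},
    {"wx": 0,"wy": 0,"wz": 0,"dx": 0,"dy": 0,"dz": 0,"fingers": 0},
    {"wx": 0,"wy": 0,"wz": 0,"dx": 0,"dy": 0,"dz": 0,"fingers": 0},
  ],
)

```text
time: 42.4
tcp_pos: [0.5273, -0.2416, 0.1359]
tool_rot: [0.0, 0.979, 0.204, 0.001]
contact_force: [1.0, 0.7, -1.1]
finger_gap: 0.0868
```

```bash
python3 - <<'E'
from h import *
a,b=snap('scene','s11'),snap('top','t11')
for c in(a,b):
        r=fitdisc(c,.566,-.017,z=.019); print(np.round(r[:2],4),round(np.degrees(r[2])%360,1),round(r[3],3))
rows((.5658,-.0172,.09,10.3),10)
E
```

```text
[ 0.5661 -0.0177] 100.8 0.946
[ 0.5656 -0.0166] 99.8 0.964
tcp [ 0.5264 -0.2408  0.1341] jaw -66.4 F [-0.3 -0.8 -0.5] gap 0.0872 t 42.5 j [-0.32  0.56  0.95  1.9  -0.56  0.97 -0.28]
turn world 76.7 per row wz -7.67
[12.6, -18.9, 4.4]
[15.0, -17.1, 4.4]
[17.1, -14.9, 4.4]
[19.0, -12.5, 4.4]
[20.5, -9.9, 4.4]
[21.6, -7.0, 4.4]
[22.3, -4.1, 4.4]
[22.7, -1.1, 4.4]
[22.6, 2.0, 4.4]
[22.2, 5.0, 4.4]
```

Request:
jog_arm(
  increments=[
    {"wx": 0,"wy": 0,"wz": -7.67,"dx": 12.6,"dy": -18.9,"dz": 0,"fingers": 0},
    {"wx": 0,"wy": 0,"wz": -7.67,"dx": 15,"dy": -17.1,"dz": 0,"fingers": 0},
    {"wx": 0,"wy": 0,"wz": -7.67,"dx": 17.1,"dy": -14.9,"dz": 0,"fingers": 0},
    {"wx": 0,"wy": 0,"wz": -7.67,"dx": 19,"dy": -12.5,"dz": 5,"fingers": 0},
    {"wx": 0,"wy": 0,"wz": -7.67,"dx": 20.5,"dy": -9.9,"dz": 5,"fingers": 0},
    {"wx": 0,"wy": 0,"wz": -7.67,"dx": 21.6,"dy": -7,"dz": 5,"fingers": 0},
    {"wx": 0,"wy": 0,"wz": -7.67,"dx": 22.3,"dy": -4.1,"dz": 5,"fingers": 0},
    {"wx": 0,"wy": 0,"wz": -7.67,"dx": 22.7,"dy": -1.1,"dz": 5,"fingers": 0},
    {"wx": 0,"wy": 0,"wz": -7.67,"dx": 22.6,"dy": 2,"dz": 5,"fingers": 0},
    {"wx": 0,"wy": 0,"wz": -7.67,"dx": 22.2,"dy": 5,"dz": 5,"fingers": 0},
    {"wx": 0,"wy": 0,"wz": 0,"dx": 0,"dy": 0,"dz": 0,"fingers": 0},
    {"wx": 0,"wy": 0,"wz": 0,"dx": 0,"dy": 0,"dz": 0,"fingers": 0},
    {"wx": 0,"wy": 0,"wz": 0,"dx": 0,"dy": 0,"dz": 0,"fingers": 0},
  ],
)

```text
time: 43.8
tcp_pos: [0.5659, -0.0193, 0.0993]
tool_rot: [0.0, 0.642, 0.767, -0.001]
contact_force: [-0.1, -0.7, 0.2]
finger_gap: 0.087
```

```bash
python3 - <<'E'
from h import *
plan((.5658,-.0172,.034,10.3))
a,b=snap('scene','s12'),snap('top','t12')
overlay('o12',a,0,23.6,.056,185,250,50,50,8,[.5306,-.2435]); overlay('o12b',b,0,23.6,.056,320,190,50,50,8,[.5306,-.2435])
cv2.imwrite('pics/o12.png',np.hstack([cv2.imread('pics/o12.png'),cv2.imread('pics/o12b.png')]))
E
```

```text
tcp [ 0.5659 -0.0193  0.0993] jaw 10.1 F [-0.1 -0.7  0.2] gap 0.087 t 43.8 j [-0.47  0.48  0.57  1.94 -0.35  0.82  0.46]
-> [ 0.5658 -0.0172  0.034  10.3   ] jaw 10.3 turn [-0.05  0.05 -0.2 ] shift [ 2.1  0.3 65.3]
```

View pics/o12.png

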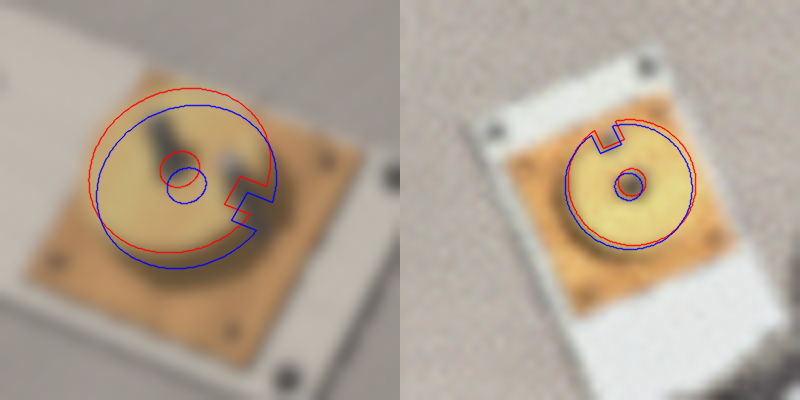

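Request:
jog_arm(
  increments=[
    {"wx": 0,"wy": 0,"wz": -0.2,"dx": 2.1,"dy": 0.3,"dz": 33,"fingers": 0},
    {"wx": 0,"wy": 0,"wz": 0,"dx": 0,"dy": 0,"dz": 32,"fingers": 0},
    {"wx": 0,"wy": 0,"wz": 0,"dx": 0,"dy": 0,"dz": 0,"fingers": 0},
    {"wx": 0,"wy": 0,"wz": 0,"dx": 0,"dy": 0,"dz": 0,"fingers": 0},
  ],
)

```text
time: 44.3
tcp_pos: [0.5663, -0.0165, 0.0348]
tool_rot: [0.0, 0.64, 0.768, -0.0]
contact_force: [-0.6, -1.1, 1.0]
finger_gap: 0.087
```

```bash
python3 - <<'E'
from h import *
plan((.5658,-.0172,.011,10.3))
E
```

```text
tcp [ 0.5663 -0.0165  0.0348] jaw 10.4 F [-0.6 -1.1  1. ] gap 0.087 t 44.3 j [-0.43  0.57  0.51  1.98 -0.42  0.7   0.53]
-> [ 0.5658 -0.0172  0.011  10.3   ] jaw 10.3 turn [-0.03  0.03  0.09] shift [-0.6 -0.6 23.8]
```

Request:
jog_arm(
  increments=[
    {"wx": 0,"wy": 0,"wz": 0,"dx": -0.6,"dy": -0.6,"dz": 12,"fingers": 0},
    {"wx": 0,"wy": 0,"wz": 0,"dx": 0,"dy": 0,"dz": 12,"fingers": 0},
    {"wx": 0,"wy": 0,"wz": 0,"dx": 0,"dy": 0,"dz": 0,"fingers": 0},
    {"wx": 0,"wy": 0,"wz": 0,"dx": 0,"dy": 0,"dz": 0,"fingers": 0},
    {"wx": 0,"wy": 0,"wz": 0,"dx": 0,"dy": 0,"dz": 0,"fingers": 60},
    {"wx": 0,"wy": 0,"wz": 0,"dx": 0,"dy": 0,"dz": 0,"fingers": 110},
    {"wx": 0,"wy": 0,"wz": 0,"dx": 0,"dy": 0,"dz": 0,"fingers": 110},
    {"wx": 0,"wy": 0,"wz": 0,"dx": 0,"dy": 0,"dz": 0,"fingers": 110},
    {"wx": 0,"wy": 0,"wz": 0,"dx": 0,"dy": 0,"dz": 0,"fingers": 110},
    {"wx": 0,"wy": 0,"wz": 0,"dx": 0,"dy": 0,"dz": 0,"fingers": 110},
  ],
  force=30,
)

```text
time: 45.3
tcp_pos: [0.5659, -0.0162, 0.0107]
tool_rot: [0.0, 0.64, 0.769, 0.0]
contact_force: [-0.8, 0.7, 1.3]
finger_gap: 0.0583
```

Request:
jog_arm(
  increments=[
    {"wx": 0,"wy": 0,"wz": 0,"dx": 0,"dy": 0,"dz": -20,"fingers": 110},
    {"wx": 0,"wy": 0,"wz": 0,"dx": 0,"dy": 0,"dz": -35,"fingers": 110},
    {"wx": 0,"wy": 0,"wz": 0,"dx": 0,"dy": 0,"dz": -35,"fingers": 110},
    {"wx": 0,"wy": 0,"wz": 0,"dx": 0,"dy": 0,"dz": -30,"fingers": 110},
    {"wx": 0,"wy": 0,"wz": 0,"dx": 0,"dy": 0,"dz": 0,"fingers": 110},
    {"wx": 0,"wy": 0,"wz": 0,"dx": 0,"dy": 0,"dz": 0,"fingers": 110},
  ],
)

```text
time: 45.9
tcp_pos: [0.5655, -0.016, 0.1304]
tool_rot: [-0.0, 0.639, 0.769, 0.0]
contact_force: [-0.4, 0.8, -1.4]
finger_gap: 0.0583
```

```bash
python3 - <<'E'
from h import *
rows((.5265,-.2417,.13,-66.4),10)
E
```

```text
tcp [ 0.5655 -0.016   0.1304] jaw 10.5 F [-0.4  0.8 -1.4] gap 0.0583 t 45.9 j [-0.5   0.44  0.6   1.92 -0.32  0.88  0.44]
turn world -76.9 per row wz 7.69
[-21.5, -7.9, 0.0]
[-22.4, -5.0, 0.0]
[-22.8, -2.0, 0.0]
[-22.9, 1.1, 0.0]
[-22.5, 4.2, 0.0]
[-21.8, 7.1, 0.0]
[-20.6, 10.0, 0.0]
[-19.1, 12.7, 0.0]
[-17.2, 15.1, 0.0]
[-15.1, 17.3, 0.0]
```

Request:
jog_arm(
  increments=[
    {"wx": 0,"wy": 0,"wz": 7.68,"dx": -21.5,"dy": -7.9,"dz": -1,"fingers": 110},
    {"wx": 0,"wy": 0,"wz": 7.68,"dx": -22.4,"dy": -5,"dz": 0,"fingers": 110},
    {"wx": 0,"wy": 0,"wz": 7.68,"dx": -22.8,"dy": -2,"dz": 0,"fingers": 110},
    {"wx": 0,"wy": 0,"wz": 7.68,"dx": -22.9,"dy": 1.1,"dz": 0,"fingers": 110},
    {"wx": 0,"wy": 0,"wz": 7.68,"dx": -22.5,"dy": 4.2,"dz": 0,"fingers": 110},
    {"wx": 0,"wy": 0,"wz": 7.68,"dx": -21.8,"dy": 7.1,"dz": 0,"fingers": 110},
    {"wx": 0,"wy": 0,"wz": 7.68,"dx": -20.6,"dy": 10,"dz": 0,"fingers": 110},
    {"wx": 0,"wy": 0,"wz": 7.68,"dx": -19.1,"dy": 12.7,"dz": 0,"fingers": 110},
    {"wx": 0,"wy": 0,"wz": 7.68,"dx": -17.2,"dy": 15.1,"dz": 0,"fingers": 110},
    {"wx": 0,"wy": 0,"wz": 7.68,"dx": -15.1,"dy": 17.3,"dz": 0,"fingers": 110},
    {"wx": 0,"wy": 0,"wz": 0,"dx": 0,"dy": 0,"dz": 0,"fingers": 110},
    {"wx": 0,"wy": 0,"wz": 0,"dx": 0,"dy": 0,"dz": 0,"fingers": 110},
    {"wx": 0,"wy": 0,"wz": 0,"dx": 0,"dy": 0,"dz": 0,"fingers": 110},
    {"wx": 0,"wy": 0,"wz": 0,"dx": 0,"dy": 0,"dz": 0,"fingers": 110},
  ],
)

```text
time: 47.3
tcp_pos: [0.5272, -0.2407, 0.1308]
tool_rot: [-0.001, 0.978, 0.206, -0.0]
contact_force: [-0.3, -0.8, -1.5]
finger_gap: 0.0585
```

```bash
python3 - <<'E'
from h import *
plan((.5268,-.2415,.1,-66.3))
E
```

```text
tcp [ 0.5272 -0.2407  0.1308] jaw -66.2 F [-0.3 -0.8 -1.5] gap 0.0585 t 47.3 j [-0.32  0.57  0.95  1.9  -0.56  0.97 -0.27]
-> [  0.5268  -0.2415   0.1    -66.3   ] jaw -66.3 turn [-0.08  0.02  0.12] shift [-0.7  0.6 30.8]
```

Request:
jog_arm(
  increments=[
    {"wx": 0,"wy": 0,"wz": 0.1,"dx": -0.3,"dy": -1,"dz": 14,"fingers": 110},
    {"wx": 0,"wy": 0,"wz": 0,"dx": 0,"dy": 0,"dz": 14,"fingers": 110},
    {"wx": 0,"wy": 0,"wz": 0,"dx": 0,"dy": 0,"dz": 3,"fingers": 110},
    {"wx": 0,"wy": 0,"wz": 0,"dx": 0,"dy": 0,"dz": 3,"fingers": 110},
    {"wx": 0,"wy": 0,"wz": 0,"dx": 0,"dy": 0,"dz": 0,"fingers": 110},
    {"wx": 0,"wy": 0,"wz": 0,"dx": 0,"dy": 0,"dz": 0,"fingers": 110},
  ],
)

```text
time: 47.9
tcp_pos: [0.5265, -0.2416, 0.0977]
tool_rot: [0.0, 0.979, 0.204, 0.0]
contact_force: [-0.7, -0.0, -0.6]
finger_gap: 0.0582
```

```bash
python3 - <<'E'
from h import *
plan((.5268,-.2415,.085,-66.3))
E
```

```text
tcp [ 0.5265 -0.2416  0.0977] jaw -66.4 F [-0.7 -0.  -0.6] gap 0.0582 t 47.9 j [-0.29  0.61  0.91  1.92 -0.61  0.91 -0.24]
-> [  0.5268  -0.2415   0.085  -66.3   ] jaw -66.3 turn [ 0.03 -0.02 -0.13] shift [ 0.3  0.  12.7]
```

Request:
jog_arm(
  increments=[
    {"wx": 0,"wy": 0,"wz": 0,"dx": 0.2,"dy": 0,"dz": 3,"fingers": 110},
    {"wx": 0,"wy": 0,"wz": 0,"dx": 0,"dy": 0,"dz": 3,"fingers": 110},
    {"wx": 0,"wy": 0,"wz": 0,"dx": 0,"dy": 0,"dz": 3,"fingers": 110},
    {"wx": 0,"wy": 0,"wz": 0,"dx": 0,"dy": 0,"dz": 0,"fingers": 110},
    {"wx": 0,"wy": 0,"wz": 0,"dx": 0,"dy": 0,"dz": 0,"fingers": 110},
  ],
)

```text
time: 48.4
tcp_pos: [0.5265, -0.2412, 0.0884]
tool_rot: [-0.0, 0.979, 0.204, -0.0]
contact_force: [0.0, 0.3, -1.5]
finger_gap: 0.0585
```

Request:
jog_arm(
  increments=[
    {"wx": 0,"wy": 0,"wz": 0,"dx": 0,"dy": 0,"dz": 3,"fingers": 110},
    {"wx": 0,"wy": 0,"wz": 0,"dx": 0,"dy": 0,"dz": 3,"fingers": 110},
    {"wx": 0,"wy": 0,"wz": 0,"dx": 0,"dy": 0,"dz": 0,"fingers": 110},
    {"wx": 0,"wy": 0,"wz": 0,"dx": 0,"dy": 0,"dz": 0,"fingers": 110},
  ],
)

```text
time: 48.8
tcp_pos: [0.5264, -0.2412, 0.0824]
tool_rot: [-0.0, 0.979, 0.204, -0.0]
contact_force: [0.5, -0.4, -1.6]
finger_gap: 0.0583
```

Request:
jog_arm(
  increments=[
    {"wx": 0,"wy": 0,"wz": 0,"dx": 0,"dy": 0,"dz": 3,"fingers": 110},
    {"wx": 0,"wy": 0,"wz": 0,"dx": 0,"dy": 0,"dz": 3,"fingers": 110},
    {"wx": 0,"wy": 0,"wz": 0,"dx": 0,"dy": 0,"dz": 0,"fingers": 110},
    {"wx": 0,"wy": 0,"wz": 0,"dx": 0,"dy": 0,"dz": 0,"fingers": 110},
  ],
)

```text
time: 49.2
tcp_pos: [0.5265, -0.2412, 0.0764]
tool_rot: [-0.0, 0.979, 0.204, -0.0]
contact_force: [-0.2, 0.6, -2.0]
finger_gap: 0.0585
```

Request:
jog_arm(
  increments=[
    {"wx": 0,"wy": 0,"wz": 0,"dx": 0,"dy": 0,"dz": 3,"fingers": 110},
    {"wx": 0,"wy": 0,"wz": 0,"dx": 0,"dy": 0,"dz": 3,"fingers": 110},
    {"wx": 0,"wy": 0,"wz": 0,"dx": 0,"dy": 0,"dz": 3,"fingers": 110},
    {"wx": 0,"wy": 0,"wz": 0,"dx": 0,"dy": 0,"dz": 2,"fingers": 110},
    {"wx": 0,"wy": 0,"wz": 0,"dx": 0,"dy": 0,"dz": 1,"fingers": 110},
    {"wx": 0,"wy": 0,"wz": 0,"dx": 0,"dy": 0,"dz": 0,"fingers": 110},
    {"wx": 0,"wy": 0,"wz": 0,"dx": 0,"dy": 0,"dz": 0,"fingers": 110},
  ],
)

```text
time: 49.9
tcp_pos: [0.5266, -0.2412, 0.0645]
tool_rot: [-0.0, 0.979, 0.204, 0.0]
contact_force: [-0.0, -0.4, -1.4]
finger_gap: 0.0589
```

Request:
jog_arm(
  increments=[
    {"wx": 0,"wy": 0,"wz": 0,"dx": 0,"dy": 0,"dz": 0,"fingers": 60},
    {"wx": 0,"wy": 0,"wz": 0,"dx": 0,"dy": 0,"dz": 0,"fingers": 30},
    {"wx": 0,"wy": 0,"wz": 0,"dx": 0,"dy": 0,"dz": 0,"fingers": 0},
    {"wx": 0,"wy": 0,"wz": 0,"dx": 0,"dy": 0,"dz": -15,"fingers": 0},
    {"wx": 0,"wy": 0,"wz": 0,"dx": 0,"dy": 0,"dz": -40,"fingers": 0},
    {"wx": 0,"wy": 0,"wz": 0,"dx": 0,"dy": 0,"dz": -40,"fingers": 0},
    {"wx": 0,"wy": 0,"wz": 0,"dx": 0,"dy": 0,"dz": -40,"fingers": 0},
    {"wx": 0,"wy": 0,"wz": 0,"dx": 0,"dy": 0,"dz": 0,"fingers": 0},
    {"wx": 0,"wy": 0,"wz": 0,"dx": 0,"dy": 0,"dz": 0,"fingers": 0},
  ],
)

```text
time: 50.8
tcp_pos: [0.5269, -0.2414, 0.201]
tool_rot: [0.0, 0.979, 0.204, 0.001]
contact_force: [-1.0, -0.1, -0.6]
finger_gap: 0.0872
```

```bash
python3 - <<'E'
from h import *
# knob now near angle -55.5 from post; tangent jaw for the back swing mid-arc ~72
rows((.4592,-.3385,.2,70,1),14)
E
```

```text
tcp [ 0.5269 -0.2414  0.201 ] jaw -66.4 F [-1.  -0.1 -0.6] gap 0.0872 t 50.8 j [-0.38  0.49  1.03  1.83 -0.47  1.09 -0.34]
turn world 136.4 per row wz -9.74
[-7.2, 4.4, 0.1]
[-7.9, 3.1, 0.1]
[-8.3, 1.8, 0.1]
[-8.4, 0.3, 0.1]
[-8.4, -1.1, 0.1]
[-8.1, -2.5, 0.1]
[-7.5, -3.8, 0.1]
[-6.8, -5.1, 0.1]
[-5.8, -6.1, 0.1]
[-4.7, -7.0, 0.1]
[-3.4, -7.7, 0.1]
[-2.1, -8.2, 0.1]
[-0.7, -8.4, 0.1]
[0.8, -8.4, 0.1]
```

```bash
python3 - <<'E'
from h import *
rows((.4592,-.3385,.2,-110,1),6)
E
```

```text
tcp [ 0.5269 -0.2414  0.201 ] jaw -66.4 F [-1.  -0.1 -0.6] gap 0.0872 t 50.8 j [-0.38  0.49  1.03  1.83 -0.47  1.09 -0.34]
turn world -43.6 per row wz 7.27
[-16.8, 10.3, 0.2]
[-15.4, 12.4, 0.2]
[-13.7, 14.2, 0.2]
[-11.8, 15.8, 0.2]
[-9.7, 17.2, 0.2]
[-7.4, 18.3, 0.2]
```

Request:
jog_arm(
  increments=[
    {"wx": 0,"wy": 0,"wz": 7.27,"dx": -16.8,"dy": 10.3,"dz": 0,"fingers": 100},
    {"wx": 0,"wy": 0,"wz": 7.27,"dx": -15.4,"dy": 12.4,"dz": 0,"fingers": 110},
    {"wx": 0,"wy": 0,"wz": 7.27,"dx": -13.7,"dy": 14.2,"dz": 0,"fingers": 110},
    {"wx": 0,"wy": 0,"wz": 7.27,"dx": -11.8,"dy": 15.8,"dz": 0,"fingers": 110},
    {"wx": 0,"wy": 0,"wz": 7.27,"dx": -9.7,"dy": 17.2,"dz": 0,"fingers": 110},
    {"wx": 0,"wy": 0,"wz": 7.27,"dx": -7.4,"dy": 18.3,"dz": 0,"fingers": 110},
    {"wx": 0,"wy": 0,"wz": 0,"dx": 0,"dy": 0,"dz": 0,"fingers": 110},
    {"wx": 0,"wy": 0,"wz": 0,"dx": 0,"dy": 0,"dz": 0,"fingers": 110},
    {"wx": 0,"wy": 0,"wz": 0,"dx": 0,"dy": 0,"dz": 0,"fingers": 110},
  ],
)

```text
time: 51.7
tcp_pos: [0.4595, -0.3371, 0.1988]
tool_rot: [-0.001, 0.985, -0.172, -0.0]
contact_force: [0.3, 0.6, 0.5]
finger_gap: 0.0498
```

```bash
python3 - <<'E'
from h import *
plan()
p,R,s=cur(); print((tgtR(-110).inv().apply(np.array([.4592,-.3385,.127])-p)*1000).round(1))
a=snap('scene','s14')
for z in(.068,.072,.076,.084):
    r=fitdisc(a,.5306,-.2425,np.radians(23.6),z=z,r=.033);print(z,np.round(r[:2],4),np.degrees(r[2]).round(1),r[3])
overlay('o14',a,0,23.6,.072,165,235,75,75,8,[.5306,-.2425],.016)
E
```

```text
tcp [ 0.4595 -0.3371  0.1988] jaw -109.8 F [0.3 0.6 0.5] gap 0.0498 t 51.7 j [-0.28  0.57  1.2   1.86 -0.59  1.13 -0.77]
[ 0.2  1.4 71.8]
0.068 [ 0.5279 -0.2398] 20.5 0.3573096531761864
0.072 [ 0.5299 -0.2406] 20.6 0.3617216329368491
0.076 [ 0.5323 -0.2413] 20.7 0.36697852576657775
0.084 [ 0.5362 -0.2429] 20.7 0.373286354285623
```

View pics/o14.png

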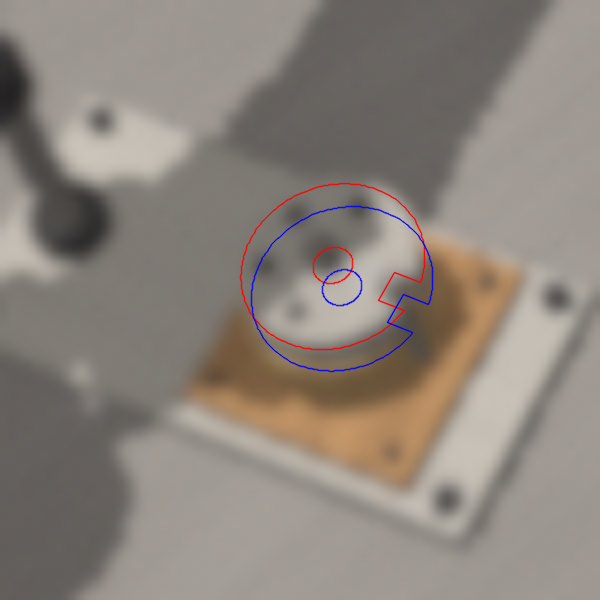

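Request:
jog_arm(
  increments=[
    {"wx": 0,"wy": 0,"wz": 0,"dx": 0.2,"dy": 1.4,"dz": 24,"fingers": 110},
    {"wx": 0,"wy": 0,"wz": 0,"dx": 0,"dy": 0,"dz": 24,"fingers": 110},
    {"wx": 0,"wy": 0,"wz": 0,"dx": 0,"dy": 0,"dz": 24,"fingers": 110},
    {"wx": 0,"wy": 0,"wz": 0,"dx": 0,"dy": 0,"dz": 0,"fingers": 110},
    {"wx": 0,"wy": 0,"wz": 0,"dx": 0,"dy": 0,"dz": 0,"fingers": 170},
    {"wx": 0,"wy": 0,"wz": 0,"dx": 0,"dy": 0,"dz": 0,"fingers": 230},
    {"wx": 0,"wy": 0,"wz": 0,"dx": 0,"dy": 0,"dz": 0,"fingers": 230},
    {"wx": 0,"wy": 0,"wz": 0,"dx": 0,"dy": 0,"dz": 0,"fingers": 230},
    {"wx": 0,"wy": 0,"wz": 0,"dx": 0,"dy": 0,"dz": 0,"fingers": 230},
  ],
  force=8,
)

```text
time: 52.65
tcp_pos: [0.4588, -0.3393, 0.1279]
tool_rot: [-0.001, 0.985, -0.174, 0.0]
contact_force: [1.0, 3.2, 3.4]
finger_gap: 0.0179
```

```bash
python3 - <<'E'
from h import *
plan(); arc((.4255,-.2895),24,n=9)
E
```

```text
tcp [ 0.4588 -0.3393  0.1279] jaw -110.0 F [1.  3.2 3.4] gap 0.0179 t 52.6 j [-0.2   0.64  1.11  1.92 -0.69  1.02 -0.7 ]
r 0.059921061321788364 a0 -56.26994018974077
[[4.9, -7.9, 0.0], [3.6, -8.6, 0.0], [2.3, -9.0, 0.0], [0.8, -9.3, 0.0], [-0.6, -9.3, 0.0], [-2.1, -9.1, 0.0], [-3.4, -8.7, 0.0], [-4.7, -8.0, 0.0], [-5.9, -7.2, 0.0]]
```

Request:
jog_arm(
  increments=[
    {"wx": 0,"wy": 0,"wz": 0,"dx": 2.5,"dy": -4,"dz": 0,"fingers": 230},
    {"wx": 0,"wy": 0,"wz": 0,"dx": 2.4,"dy": -3.9,"dz": 0,"fingers": 230},
    {"wx": 0,"wy": 0,"wz": 0,"dx": 3.6,"dy": -8.6,"dz": 0,"fingers": 230},
    {"wx": 0,"wy": 0,"wz": 0,"dx": 2.3,"dy": -9,"dz": 0,"fingers": 230},
    {"wx": 0,"wy": 0,"wz": 0,"dx": 0.8,"dy": -9.3,"dz": 0,"fingers": 230},
    {"wx": 0,"wy": 0,"wz": 0,"dx": -0.6,"dy": -9.3,"dz": 0,"fingers": 230},
    {"wx": 0,"wy": 0,"wz": 0,"dx": -2.1,"dy": -9.1,"dz": 0,"fingers": 230},
    {"wx": 0,"wy": 0,"wz": 0,"dx": -3.4,"dy": -8.7,"dz": 0,"fingers": 230},
    {"wx": 0,"wy": 0,"wz": 0,"dx": -2.4,"dy": -4,"dz": 0,"fingers": 230},
    {"wx": 0,"wy": 0,"wz": 0,"dx": -2.3,"dy": -4,"dz": 0,"fingers": 230},
    {"wx": 0,"wy": 0,"wz": 0,"dx": -3,"dy": -3.6,"dz": 0,"fingers": 230},
    {"wx": 0,"wy": 0,"wz": 0,"dx": -2.9,"dy": -3.6,"dz": 0,"fingers": 230},
    {"wx": 0,"wy": 0,"wz": 0,"dx": 0,"dy": 0,"dz": 0,"fingers": 230},
    {"wx": 0,"wy": 0,"wz": 0,"dx": 0,"dy": 0,"dz": 0,"fingers": 230},
  ],
)

```text
time: 54.05
tcp_pos: [0.4796, -0.2647, 0.1275]
tool_rot: [-0.001, 0.985, -0.174, -0.001]
contact_force: [-0.6, -1.2, 6.3]
finger_gap: 0.0178
```

```bash
python3 - <<'E'
from h import *
plan(); arc((.4255,-.2895),25,n=1)
E
```

```text
tcp [ 0.4796 -0.2647  0.1275] jaw -110.0 F [-0.6 -1.2  6.3] gap 0.0178 t 54.0 j [-0.38  0.62  1.14  1.98 -0.69  1.   -0.82]
r 0.059517716087758625 a0 24.592963931716262
[[0.0, -0.6, 0.0]]
```

Request:
jog_arm(
  increments=[
    {"wx": 0,"wy": 0,"wz": 0,"dx": -1,"dy": -1.3,"dz": 0,"fingers": 230},
    {"wx": 0,"wy": 0,"wz": 0,"dx": 0,"dy": 0,"dz": 0,"fingers": 230},
    {"wx": 0,"wy": 0,"wz": 0,"dx": 0,"dy": 0,"dz": 0,"fingers": 230},
  ],
)

```text
time: 54.35
tcp_pos: [0.4796, -0.2647, 0.1276]
tool_rot: [0.001, 0.985, -0.174, 0.0]
contact_force: [2.2, -4.7, 2.3]
finger_gap: 0.0178
```

Request:
jog_arm(
  increments=[
    {"wx": 0,"wy": 0,"wz": 0,"dx": -1,"dy": -1.3,"dz": 0,"fingers": 230},
    {"wx": 0,"wy": 0,"wz": 0,"dx": 0,"dy": 0,"dz": 0,"fingers": 230},
    {"wx": 0,"wy": 0,"wz": 0,"dx": 0,"dy": 0,"dz": 0,"fingers": 230},
  ],
)

```text
time: 54.65
tcp_pos: [0.4796, -0.2647, 0.1276]
tool_rot: [0.002, 0.985, -0.175, 0.001]
contact_force: [2.9, -8.9, -1.5]
finger_gap: 0.0179
```

Request:
jog_arm(
  increments=[
    {"wx": 0,"wy": 0,"wz": 0,"dx": 1.6,"dy": 2,"dz": 0,"fingers": 230},
    {"wx": 0,"wy": 0,"wz": 0,"dx": 0,"dy": 0,"dz": 0,"fingers": 120},
    {"wx": 0,"wy": 0,"wz": 0,"dx": 0,"dy": 0,"dz": 0,"fingers": 120},
    {"wx": 0,"wy": 0,"wz": 0,"dx": 0,"dy": 0,"dz": 0,"fingers": 120},
    {"wx": 0,"wy": 0,"wz": 0,"dx": 0,"dy": 0,"dz": -25,"fingers": 120},
    {"wx": 0,"wy": 0,"wz": 0,"dx": 0,"dy": 0,"dz": -40,"fingers": 120},
    {"wx": 0,"wy": 0,"wz": 0,"dx": 0,"dy": 0,"dz": -40,"fingers": 120},
    {"wx": 0,"wy": 0,"wz": 0,"dx": 0,"dy": 0,"dz": 0,"fingers": 120},
  ],
)

```text
time: 55.45
tcp_pos: [0.4818, -0.2666, 0.2369]
tool_rot: [0.0, 0.985, -0.174, 0.004]
contact_force: [0.4, -0.3, 0.2]
finger_gap: 0.0457
```

```bash
python3 - <<'E'
from h import *
a,b=load('s9'),load('t9')
A=dict(a);B=dict(b); plan()
t=lambda u,v:(170+(u-400)/5,155+v/5); q=lambda u,v:(290+u/5,120+v/5)
print('tip',ray(a,[q(255,303)],.145).round(4),ray(b,[t(612,283)],.145).round(4))
print('base',ray(b,[t(465,140),t(625,60),t(688,178),t(525,258)],.002).round(4).tolist())
print('hook line top',ray(b,[t(587,195),t(612,283)],.138).round(4).tolist())
print('case',ray(b,[t(590,205)],.11).round(4))
print('hook line scene',ray(a,[q(255,303),q(310,322),q(395,330)],.138).round(4).tolist())
# rectified at hook height z=.138, both cameras, and at 0.16/0.17
R=[rect(c,.46,.76,.17,.47,z,1300) for c,z in((A,.138),(B,.138))]
cv2.imwrite('pics/hk.png',np.hstack(R))
E
```

```text
tcp [ 0.4818 -0.2666  0.2369] jaw -110.0 F [ 0.4 -0.3  0.2] gap 0.0457 t 55.5 j [-0.47  0.48  1.25  1.86 -0.5   1.16 -0.97]
tip [[0.6174 0.1766 0.145 ]] [[0.5189 0.2547 0.145 ]]
base [[0.6584, 0.3961, 0.002], [0.7231, 0.2722, 0.002], [0.6275, 0.2204, 0.002], [0.564, 0.3458, 0.002]]
hook line top [[0.5848, 0.2757, 0.138], [0.5201, 0.2559, 0.138]]
case [[0.5833 0.2781 0.11  ]]
hook line scene [[0.6141, 0.1815, 0.138], [0.6447, 0.1929, 0.138], [0.6815, 0.2221, 0.138]]
```

View pics/hk.png

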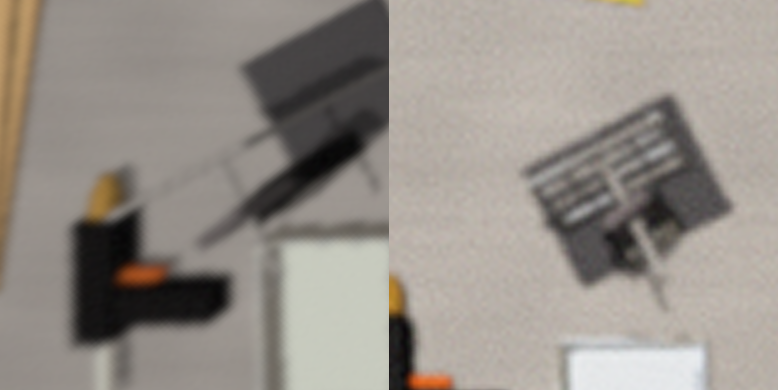

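```bash
python3 - <<'E'
from h import *
a,b=load('s9'),load('t9')
t=lambda u,v:(170+(u-400)/5,155+v/5); q=lambda u,v:(290+u/5,120+v/5)
P=ray(a,[q(275,182),q(320,196),q(375,208),q(398,213)],.137);print('scene hook',P.round(4).tolist())
print('scene shadow @0',ray(a,[q(255,303),q(310,322),q(395,330)],.0).round(4).tolist())
T=ray(b,[t(550,130),t(587,195),t(600,240),t(612,283)],.137);print('top',T.round(4).tolist())
print('proj tip in scene crop',((proj(a,[.521,.257,.142])-[290,120])*5).round(0),'grid foot',((proj(a,[.629,.300,.137])-[290,120])*5).round(0))
# bright thin-line detection in enlarged top: ridge points along rows
I=rect(dict(b),.50,.66,.22,.36,.137,2000).astype(float).mean(2)
I=cv2.GaussianBlur(I,(0,0),3); D=I-cv2.GaussianBlur(I,(0,0),12)
for x in np.arange(.515,.645,.01):
    r=D[int((.66-x)*2000)]; m=np.argsort(r)[::-1][0]; n=np.argmin(r); print(round(x,3),'bright y',round(.36-m/2000,4),round(r[m],1),'dark y',round(.36-n/2000,4),round(r[n],1))
E
```

```text
scene hook [[0.5606, 0.2608, 0.137], [0.5865, 0.2711, 0.137], [0.6152, 0.2866, 0.137], [0.6272, 0.2931, 0.137]]
scene shadow @0 [[0.5474, 0.2786, 0.0], [0.5832, 0.2919, 0.0], [0.6263, 0.3259, -0.0]]
top [[0.6334, 0.3042, 0.137], [0.585, 0.2759, 0.137], [0.5518, 0.2655, 0.137], [0.5203, 0.256, 0.137]]
proj tip in scene crop [[221. 145.]] grid foot [[408. 208.]]
0.515 bright y 0.2595 3.4 dark y 0.343 -2.8
0.525 bright y 0.269 6.4 dark y 0.259 -15.1
0.535 bright y 0.3135 12.6 dark y 0.263 -13.7
0.545 bright y 0.2965 21.1 dark y 0.3175 -29.8
0.555 bright y 0.264 17.5 dark y 0.282 -26.4
0.565 bright y 0.2695 26.6 dark y 0.293 -17.3
0.575 bright y 0.2745 31.9 dark y 0.285 -29.5
0.585 bright y 0.279 42.8 dark y 0.2445 -27.1
0.595 bright y 0.326 42.4 dark y 0.3085 -22.5
0.605 bright y 0.3065 29.8 dark y 0.35 -25.5
0.615 bright y 0.2945 21.4 dark y 0.3045 -27.2
0.625 bright y 0.3495 19.0 dark y 0.284 -21.9
0.635 bright y 0.221 28.1 dark y 0.348 -27.0
```

```bash
cat > hk.py <<'E'
from h import *
th=np.radians(27.5);ux=np.array([np.cos(th),np.sin(th),0]);uy=np.array([-np.sin(th),np.cos(th),0]);uz=np.array([0,0,1.])
def W(G,p): p=np.atleast_2d(p); return np.array([*G,0])+p[:,:1]*ux+p[:,1:2]*uy+p[:,2:]*uz
def case(d=.05,z=.1):
    L=[]
    for (x,y,z0,z1) in((.012,.028,-.06,.01),(.005,.02,.01,.06)):
        c=[(-d+sx*x,sy*y) for sx,sy in((-1,-1),(1,-1),(1,1),(-1,1),(-1,-1))]
        L+= [[(*k,z+zz) for k in c] for zz in(z0,z1)]
    return L
def draw(c,x0,y0,w,h,s,G):
    im=cv2.resize(c['pixels'][y0:y0+h,x0:x0+w,::-1],None,fx=s,fy=s,interpolation=cv2.INTER_CUBIC); o=im.copy()
    def pl(p,col):
        uv=(proj(c,W(G,p))-[x0,y0])*s+(s-1)/2; cv2.polylines(o,[uv.astype(np.int32)],False,col,1,cv2.LINE_AA)
    pl([(0,0,.135),(-.1,0,.135),(-.108,0,.148)],(0,0,255))
    for k in range(0,101,20): pl([(-k/1000,-.008,.135),(-k/1000,.008,.135)],(0,255,255))
    pl([(0,-.055,0),(0,.055,0),(0,.055,.17),(0,-.055,.17),(0,-.055,0)],(255,0,255))
    for l in case(): pl(l,(255,255,0))
    return np.vstack([im,o])
E
python3 - <<'E'
from hk import *
a,b=snap('scene','s15'),snap('top','t15')
G=(.649,.3127)
cv2.imwrite('pics/hk2.png',np.hstack([draw(a,335,135,57,43+0,7,G)[:, :399],draw(b,178,160,57,43,7,G)[:, :399]]))
E
```

```text
(no output)
```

View pics/hk2.png

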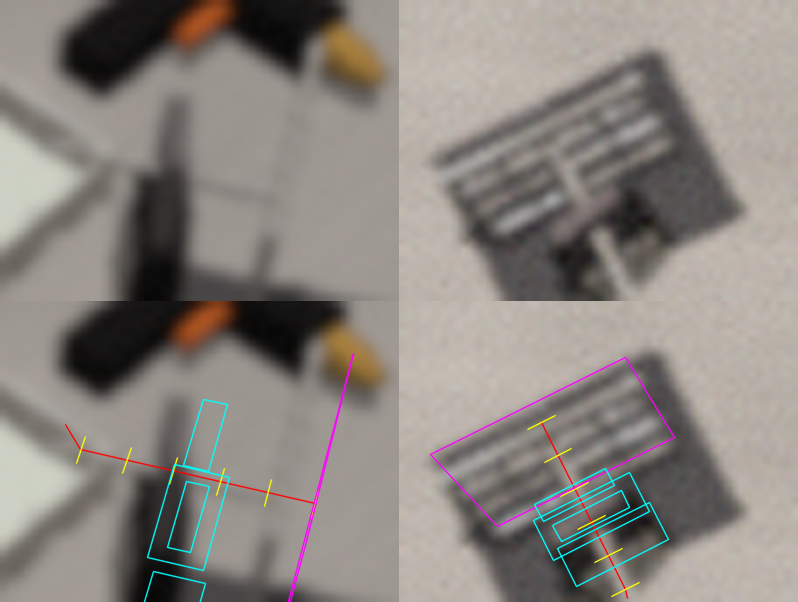

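```bash
python3 - <<'E'
from hk import *
rows((.5904,.2822,.23,27.5,1),18)
E
```

```text
tcp [ 0.48   -0.2642  0.2326] jaw -110.0 F [ 0.2  0.8 -1. ] gap 0.046 t 55.5 j [-0.47  0.48  1.24  1.87 -0.5   1.16 -0.97]
turn world 137.5 per row wz -7.64
[-4.6, -30.6, 0.1]
[-0.5, -31.0, 0.1]
[3.6, -30.8, 0.1]
[7.7, -30.0, 0.1]
[11.6, -28.7, 0.1]
[15.3, -26.9, 0.1]
[18.8, -24.6, 0.1]
[21.9, -21.9, 0.1]
[24.6, -18.8, 0.1]
[26.9, -15.4, 0.1]
[28.7, -11.7, 0.1]
[30.0, -7.8, 0.1]
[30.7, -3.7, 0.1]
[31.0, 0.4, 0.1]
[30.6, 4.5, 0.1]
[29.8, 8.5, 0.1]
[28.4, 12.4, 0.1]
[26.5, 16.1, 0.1]
```

Request:
jog_arm(
  increments=[
    {"wx": 0,"wy": 0,"wz": -7.64,"dx": -4.6,"dy": -30.6,"dz": 0,"fingers": 120},
    {"wx": 0,"wy": 0,"wz": -7.64,"dx": -0.5,"dy": -31,"dz": 0,"fingers": 120},
    {"wx": 0,"wy": 0,"wz": -7.64,"dx": 3.6,"dy": -30.8,"dz": 0,"fingers": 120},
    {"wx": 0,"wy": 0,"wz": -7.64,"dx": 7.7,"dy": -30,"dz": 0,"fingers": 120},
    {"wx": 0,"wy": 0,"wz": -7.64,"dx": 11.6,"dy": -28.7,"dz": 0,"fingers": 120},
    {"wx": 0,"wy": 0,"wz": -7.64,"dx": 15.3,"dy": -26.9,"dz": 0,"fingers": 120},
    {"wx": 0,"wy": 0,"wz": -7.64,"dx": 18.8,"dy": -24.6,"dz": 0,"fingers": 120},
    {"wx": 0,"wy": 0,"wz": -7.64,"dx": 21.9,"dy": -21.9,"dz": 0,"fingers": 120},
    {"wx": 0,"wy": 0,"wz": -7.64,"dx": 24.6,"dy": -18.8,"dz": 0,"fingers": 120},
    {"wx": 0,"wy": 0,"wz": -7.64,"dx": 26.9,"dy": -15.4,"dz": 0,"fingers": 120},
    {"wx": 0,"wy": 0,"wz": -7.64,"dx": 28.7,"dy": -11.7,"dz": 0,"fingers": 120},
    {"wx": 0,"wy": 0,"wz": -7.64,"dx": 30,"dy": -7.8,"dz": 0,"fingers": 120},
    {"wx": 0,"wy": 0,"wz": -7.64,"dx": 30.7,"dy": -3.7,"dz": 0,"fingers": 120},
    {"wx": 0,"wy": 0,"wz": -7.64,"dx": 31,"dy": 0.4,"dz": 0,"fingers": 120},
    {"wx": 0,"wy": 0,"wz": -7.64,"dx": 30.6,"dy": 4.5,"dz": 0,"fingers": 120},
    {"wx": 0,"wy": 0,"wz": -7.64,"dx": 29.8,"dy": 8.5,"dz": 0,"fingers": 120},
    {"wx": 0,"wy": 0,"wz": -7.64,"dx": 28.4,"dy": 12.4,"dz": 0,"fingers": 120},
    {"wx": 0,"wy": 0,"wz": -7.64,"dx": 26.5,"dy": 16.1,"dz": 0,"fingers": 120},
    {"wx": 0,"wy": 0,"wz": 0,"dx": 0,"dy": 0,"dz": 0,"fingers": 120},
    {"wx": 0,"wy": 0,"wz": 0,"dx": 0,"dy": 0,"dz": 0,"fingers": 120},
  ],
)

```text
time: 57.55
tcp_pos: [0.5894, 0.2818, 0.23]
tool_rot: [-0.001, 0.519, 0.855, -0.002]
contact_force: [0.1, -0.7, -1.6]
finger_gap: 0.0462
```

```bash
python3 - <<'E'
from hk import *
a=snap('scene','s16'); b=snap('top','t16')
plan((.5904,.2822,.19,27.5),(.5904,.2822,.142,27.5))
# check the guard: mean image difference vs. model: project guard disc centre
E
```

```text
tcp [0.5902 0.2798 0.2312] jaw 27.3 F [-0.1 -0.1  0.4] gap 0.0462 t 57.6 j [-0.91  0.47  0.58  1.6  -0.27  1.15  0.21]
-> [ 0.5904  0.2822  0.19   27.5   ] jaw 27.5 turn [-0.17  0.03 -0.16] shift [ 2.   1.3 41.2]
-> [ 0.5904  0.2822  0.142  27.5   ] jaw 27.5 turn [0. 0. 0.] shift [ 0.  0. 48.]
```

Request:
jog_arm(
  increments=[
    {"wx": 0,"wy": 0,"wz": -0.2,"dx": 2,"dy": 1.3,"dz": 20,"fingers": 120},
    {"wx": 0,"wy": 0,"wz": 0,"dx": 0,"dy": 0,"dz": 20,"fingers": 120},
    {"wx": 0,"wy": 0,"wz": 0,"dx": 0,"dy": 0,"dz": 15,"fingers": 120},
    {"wx": 0,"wy": 0,"wz": 0,"dx": 0,"dy": 0,"dz": 12,"fingers": 120},
    {"wx": 0,"wy": 0,"wz": 0,"dx": 0,"dy": 0,"dz": 0,"fingers": 120},
    {"wx": 0,"wy": 0,"wz": 0,"dx": 0,"dy": 0,"dz": 0,"fingers": 120},
  ],
)

```text
time: 58.25
tcp_pos: [0.5913, 0.2837, 0.1658]
tool_rot: [0.0, 0.518, 0.856, 0.0]
contact_force: [-0.0, 0.2, 0.0]
finger_gap: 0.0463
```

Request:
jog_arm(
  increments=[
    {"wx": 0,"wy": 0,"wz": 0,"dx": 0,"dy": 0,"dz": 6,"fingers": 120},
    {"wx": 0,"wy": 0,"wz": 0,"dx": 0,"dy": 0,"dz": 6,"fingers": 120},
    {"wx": 0,"wy": 0,"wz": 0,"dx": 0,"dy": 0,"dz": 5,"fingers": 120},
    {"wx": 0,"wy": 0,"wz": 0,"dx": 0,"dy": 0,"dz": 3,"fingers": 120},
    {"wx": 0,"wy": 0,"wz": 0,"dx": 0,"dy": 0,"dz": 0,"fingers": 120},
    {"wx": 0,"wy": 0,"wz": 0,"dx": 0,"dy": 0,"dz": 0,"fingers": 120},
  ],
)

```text
time: 58.85
tcp_pos: [0.5911, 0.2839, 0.1455]
tool_rot: [0.0, 0.517, 0.856, 0.0]
contact_force: [0.2, 0.5, -0.3]
finger_gap: 0.0462
```

```bash
python3 - <<'E'
from hk import *
plan((.5904,.2822,.144,27.5))
E
```

```text
tcp [0.5911 0.2839 0.1455] jaw 27.7 F [ 0.2  0.5 -0.3] gap 0.0462 t 58.9 j [-0.89  0.55  0.54  1.69 -0.33  1.    0.25]
-> [ 0.5904  0.2822  0.144  27.5   ] jaw 27.5 turn [ 0.   -0.    0.19] shift [-1.2 -1.4  1.5]
```

No contact; close gently on the tab.

Request:
jog_arm(
  increments=[
    {"wx": 0,"wy": 0,"wz": 0.2,"dx": -1,"dy": 0,"dz": 1,"fingers": 150},
    {"wx": 0,"wy": 0,"wz": 0,"dx": 0,"dy": 0,"dz": 0,"fingers": 190},
    {"wx": 0,"wy": 0,"wz": 0,"dx": 0,"dy": 0,"dz": 0,"fingers": 255},
    {"wx": 0,"wy": 0,"wz": 0,"dx": 0,"dy": 0,"dz": 0,"fingers": 255},
    {"wx": 0,"wy": 0,"wz": 0,"dx": 0,"dy": 0,"dz": 0,"fingers": 255},
    {"wx": 0,"wy": 0,"wz": 0,"dx": 0,"dy": 0,"dz": 0,"fingers": 255},
    {"wx": 0,"wy": 0,"wz": 0,"dx": 0,"dy": 0,"dz": 0,"fingers": 255},
  ],
  force=20,
)

```text
time: 59.55
tcp_pos: [0.5916, 0.2832, 0.1447]
tool_rot: [0.0, 0.519, 0.855, 0.0]
contact_force: [0.9, 0.5, 1.1]
finger_gap: 0.0099
```

Request:
jog_arm(
  increments=[
    {"wx": 0,"wy": 0,"wz": 0,"dx": 0,"dy": 0,"dz": -4,"fingers": 255},
    {"wx": 0,"wy": 0,"wz": 0,"dx": 0,"dy": 0,"dz": -4,"fingers": 255},
    {"wx": 0,"wy": 0,"wz": 0,"dx": 0,"dy": 0,"dz": -4,"fingers": 255},
    {"wx": 0,"wy": 0,"wz": 0,"dx": 0,"dy": 0,"dz": -2,"fingers": 255},
    {"wx": 0,"wy": 0,"wz": 0,"dx": 0,"dy": 0,"dz": 0,"fingers": 255},
    {"wx": 0,"wy": 0,"wz": 0,"dx": 0,"dy": 0,"dz": 0,"fingers": 255},
  ],
  force=30,
)

```text
time: 60.15
tcp_pos: [0.5914, 0.283, 0.1585]
tool_rot: [-0.0, 0.519, 0.855, -0.0]
contact_force: [-0.3, -0.6, -0.6]
finger_gap: 0.0097
```

```bash
python3 - <<'E'
from hk import *
p,R,s=cur(); q=p-.085*ux; q[2]=p[2]
plan((*q,27.5))
E
```

```text
tcp [0.5914 0.283  0.1585] jaw 27.5 F [-0.3 -0.6 -0.6] gap 0.0097 t 60.1 j [-0.89  0.54  0.55  1.68 -0.32  1.02  0.24]
-> [ 0.516   0.2438  0.1585 27.5   ] jaw 27.5 turn [-0.01 -0.01 -0.01] shift [  0. -85.   0.]
```

Request:
jog_arm(
  increments=[
    {"wx": 0,"wy": 0,"wz": 0,"dx": 0,"dy": -8,"dz": 0,"fingers": 255},
    {"wx": 0,"wy": 0,"wz": 0,"dx": 0,"dy": -8,"dz": 0,"fingers": 255},
    {"wx": 0,"wy": 0,"wz": 0,"dx": 0,"dy": -8,"dz": 0,"fingers": 255},
    {"wx": 0,"wy": 0,"wz": 0,"dx": 0,"dy": -8,"dz": 0,"fingers": 255},
    {"wx": 0,"wy": 0,"wz": 0,"dx": 0,"dy": 0,"dz": 0,"fingers": 255},
    {"wx": 0,"wy": 0,"wz": 0,"dx": 0,"dy": 0,"dz": 0,"fingers": 255},
  ],
)

```text
time: 60.75
tcp_pos: [0.563, 0.2684, 0.1588]
tool_rot: [0.0, 0.519, 0.855, 0.0]
contact_force: [0.7, 0.7, -1.8]
finger_gap: 0.0093
```

Request:
jog_arm(
  increments=[
    {"wx": 0,"wy": 0,"wz": 0,"dx": 0,"dy": -6,"dz": 0,"fingers": 255},
    {"wx": 0,"wy": 0,"wz": 0,"dx": 0,"dy": -6,"dz": 0,"fingers": 255},
    {"wx": 0,"wy": 0,"wz": 0,"dx": 0,"dy": 0,"dz": 0,"fingers": 255},
    {"wx": 0,"wy": 0,"wz": 0,"dx": 0,"dy": 0,"dz": 0,"fingers": 255},
  ],
)

```text
time: 61.15
tcp_pos: [0.5524, 0.2627, 0.1586]
tool_rot: [-0.0, 0.519, 0.855, 0.0]
contact_force: [-0.1, -0.5, -0.5]
finger_gap: 0.0099
```

```bash
python3 - <<'E'
from hk import *
p,R,s=cur(); d=p-np.array([.5914,.283,.1585]); print('along',d@ux*1000,'lat',d@uy*1000,'z',d[2]*1000,s['contact_force'],s['ft_torque'])
E
```

```text
along -43.97490802442038 lat 0.04544817886740793 z 0.10460441661014341 [-0.06736419 -0.54431904 -0.52507163] [-0.0489922  -0.00524801  0.05664322]
```

Request:
jog_arm(
  increments=[
    {"wx": 0,"wy": 0,"wz": 0,"dx": 0,"dy": -6,"dz": 0,"fingers": 255},
    {"wx": 0,"wy": 0,"wz": 0,"dx": 0,"dy": -6,"dz": 0,"fingers": 255},
    {"wx": 0,"wy": 0,"wz": 0,"dx": 0,"dy": 0,"dz": 0,"fingers": 255},
  ],
)

```text
time: 61.45
tcp_pos: [0.5409, 0.2566, 0.1585]
tool_rot: [-0.0, 0.519, 0.855, -0.0]
contact_force: [-0.0, 0.4, -1.0]
finger_gap: 0.0096
```

Request:
jog_arm(
  increments=[
    {"wx": 0,"wy": 0,"wz": 0,"dx": 0,"dy": -6,"dz": 0,"fingers": 255},
    {"wx": 0,"wy": 0,"wz": 0,"dx": 0,"dy": -6,"dz": 0,"fingers": 255},
    {"wx": 0,"wy": 0,"wz": 0,"dx": 0,"dy": -6,"dz": 0,"fingers": 255},
    {"wx": 0,"wy": 0,"wz": 0,"dx": 0,"dy": 0,"dz": 0,"fingers": 255},
  ],
)

```text
time: 61.85
tcp_pos: [0.525, 0.2483, 0.1585]
tool_rot: [-0.0, 0.519, 0.855, -0.0]
contact_force: [-0.1, 0.0, -1.3]
finger_gap: 0.0096
```

Request:
jog_arm(
  increments=[
    {"wx": 0,"wy": 0,"wz": 0,"dx": 0,"dy": -8,"dz": 0,"fingers": 255},
    {"wx": 0,"wy": 0,"wz": 0,"dx": 0,"dy": -8,"dz": 0,"fingers": 255},
    {"wx": 0,"wy": 0,"wz": 0,"dx": 0,"dy": -8,"dz": 0,"fingers": 255},
    {"wx": 0,"wy": 0,"wz": 0,"dx": 0,"dy": 0,"dz": 0,"fingers": 255},
    {"wx": 0,"wy": 0,"wz": 0,"dx": 0,"dy": 0,"dz": 0,"fingers": 255},
  ],
)

```text
time: 62.35
tcp_pos: [0.5045, 0.2379, 0.1587]
tool_rot: [0.0, 0.519, 0.855, 0.0]
contact_force: [-0.1, 1.0, 0.1]
finger_gap: 0.0099
```

```bash
python3 - <<'E'
from hk import *
p,R,s=cur(); d=p-np.array([.5914,.283,.1585]); print('along',d@ux*1000,'lat',d@uy*1000,'z',d[2]*1000,s['contact_force'],s['finger_gap'])
rows((.431,.2975,.19,0),6)
E
```

```text
along -97.92511121724145 lat 0.1148067002810765 z 0.2178914378861696 [-0.11890518  0.95977925  0.05957277] 0.009936835059496612
tcp [0.5045 0.2379 0.1587] jaw 27.5 F [-0.1  1.   0.1] gap 0.0099 t 62.4 j [-0.97  0.38  0.58  1.91 -0.26  0.92  0.22]
turn world -27.5 per row wz 4.58
[14.5, -6.3, -5.2]
[13.9, -7.4, -5.2]
[13.3, -8.5, -5.2]
[12.6, -9.5, -5.2]
[11.8, -10.5, -5.2]
[10.9, -11.4, -5.2]
```

Request:
jog_arm(
  increments=[
    {"wx": 0,"wy": 0,"wz": 4.58,"dx": 14.5,"dy": -6.3,"dz": -5,"fingers": 255},
    {"wx": 0,"wy": 0,"wz": 4.58,"dx": 13.9,"dy": -7.4,"dz": -5,"fingers": 255},
    {"wx": 0,"wy": 0,"wz": 4.58,"dx": 13.3,"dy": -8.5,"dz": -5,"fingers": 255},
    {"wx": 0,"wy": 0,"wz": 4.58,"dx": 12.6,"dy": -9.5,"dz": 0,"fingers": 255},
    {"wx": 0,"wy": 0,"wz": 4.58,"dx": 11.8,"dy": -10.5,"dz": 0,"fingers": 255},
    {"wx": 0,"wy": 0,"wz": 4.58,"dx": 10.9,"dy": -11.4,"dz": 0,"fingers": 255},
    {"wx": 0,"wy": 0,"wz": 0,"dx": 0,"dy": 0,"dz": 0,"fingers": 255},
    {"wx": 0,"wy": 0,"wz": 0,"dx": 0,"dy": 0,"dz": 0,"fingers": 255},
    {"wx": 0,"wy": 0,"wz": 0,"dx": 0,"dy": 0,"dz": 0,"fingers": 255},
  ],
)

```text
time: 63.25
tcp_pos: [0.432, 0.2969, 0.1737]
tool_rot: [0.0, 0.707, 0.707, 0.0]
contact_force: [-0.3, -0.2, -0.7]
finger_gap: 0.0096
```

```bash
python3 - <<'E'
from hk import *
plan((.431,.2975,.113,0))
E
```

```text
tcp [0.432  0.2969 0.1737] jaw -0.0 F [-0.3 -0.2 -0.7] gap 0.0096 t 63.2 j [-1.24  0.32  0.69  1.97 -0.25  0.93 -0.42]
-> [0.431  0.2975 0.113  0.    ] jaw 0.0 turn [ 0.05  0.   -0.  ] shift [ 0.6 -1.  60.7]
```

Request:
jog_arm(
  increments=[
    {"wx": 0,"wy": 0,"wz": 0,"dx": 0,"dy": 0,"dz": 20,"fingers": 255},
    {"wx": 0,"wy": 0,"wz": 0,"dx": 0,"dy": 0,"dz": 20,"fingers": 255},
    {"wx": 0,"wy": 0,"wz": 0,"dx": 0,"dy": 0,"dz": 15,"fingers": 255},
    {"wx": 0,"wy": 0,"wz": 0,"dx": 0,"dy": 0,"dz": 5,"fingers": 255},
    {"wx": 0,"wy": 0,"wz": 0,"dx": 0,"dy": 0,"dz": 2,"fingers": 255},
    {"wx": 0,"wy": 0,"wz": 0,"dx": 0,"dy": 0,"dz": 0,"fingers": 255},
    {"wx": 0,"wy": 0,"wz": 0,"dx": 0,"dy": 0,"dz": 0,"fingers": 255},
  ],
)

```text
time: 63.95
tcp_pos: [0.4318, 0.2977, 0.1123]
tool_rot: [0.0, 0.707, 0.707, 0.001]
contact_force: [0.1, 0.6, -0.8]
finger_gap: 0.0102
```

Request:
jog_arm(
  increments=[
    {"wx": 0,"wy": 0,"wz": 0,"dx": 0,"dy": 0,"dz": 1.5,"fingers": 255},
    {"wx": 0,"wy": 0,"wz": 0,"dx": 0,"dy": 0,"dz": 1.5,"fingers": 255},
    {"wx": 0,"wy": 0,"wz": 0,"dx": 0,"dy": 0,"dz": 0,"fingers": 255},
    {"wx": 0,"wy": 0,"wz": 0,"dx": 0,"dy": 0,"dz": 0,"fingers": 255},
  ],
)

```text
time: 64.35
tcp_pos: [0.4315, 0.2977, 0.109]
tool_rot: [-0.0, 0.707, 0.707, 0.001]
contact_force: [0.3, -0.8, 3.6]
finger_gap: 0.0093
```

Request:
jog_arm(
  increments=[
    {"wx": 0,"wy": 0,"wz": 0,"dx": 0,"dy": 0,"dz": 0,"fingers": 215},
    {"wx": 0,"wy": 0,"wz": 0,"dx": 0,"dy": 0,"dz": 0,"fingers": 200},
    {"wx": 0,"wy": 0,"wz": 0,"dx": 0,"dy": 0,"dz": 0,"fingers": 180},
    {"wx": 0,"wy": 0,"wz": 0,"dx": 0,"dy": 0,"dz": 0,"fingers": 150},
    {"wx": 0,"wy": 0,"wz": 0,"dx": 0,"dy": 0,"dz": 0,"fingers": 120},
    {"wx": 0,"wy": 0,"wz": 0,"dx": 0,"dy": 0,"dz": 0,"fingers": 120},
    {"wx": 0,"wy": 0,"wz": 0,"dx": 0,"dy": 0,"dz": -15,"fingers": 120},
    {"wx": 0,"wy": 0,"wz": 0,"dx": 0,"dy": 0,"dz": -30,"fingers": 120},
    {"wx": 0,"wy": 0,"wz": 0,"dx": 0,"dy": 0,"dz": -40,"fingers": 120},
    {"wx": 0,"wy": 0,"wz": 0,"dx": 0,"dy": 0,"dz": -40,"fingers": 120},
    {"wx": 0,"wy": 0,"wz": 0,"dx": 0,"dy": -30,"dz": 0,"fingers": 120},
    {"wx": 0,"wy": 0,"wz": 0,"dx": 0,"dy": 0,"dz": 0,"fingers": 120},
    {"wx": 0,"wy": 0,"wz": 0,"dx": 0,"dy": 0,"dz": 0,"fingers": 120},
  ],
)

```text
time: 65.65
tcp_pos: [0.4006, 0.2977, 0.2335]
tool_rot: [-0.0, 0.707, 0.708, 0.0]
contact_force: [-0.3, 0.1, -0.2]
finger_gap: 0.0461
```

```bash
python3 - <<'E'
from h import *
plan()
a,b=snap('scene','sf'),snap('top','tf')
A=a['pixels'][:,:,::-1].astype(int);A0=load('s0')['pixels'][:,:,::-1].astype(int)
# dark blob in tray region (scene): rows 125-195, cols 290-352
D=(A-A0).sum(2)
m=(A[120:195,285:360].sum(2)<150); v,u=np.nonzero(m); print('dark px scene',m.sum(), (u.min()+285,u.max()+285,v.min()+120,v.max()+120) if len(u) else '')
# ascii of scene tray region
for r in range(130,186,3): print(''.join(' .:-=+*#%@'[9-min(9,int(A[r,c].sum()/3/22))] for c in range(285,365,2)))
# guard disc / mat residual checks vs expected bright disc on arm: compare jig to start image shifted
for nm,P in dict(case_top=[.4315,.2975,.124],case_mid=[.4315,.2975,.064],floor=[.4315,.2975,.004]).items(): print(nm,proj(a,P).round(0),proj(b,P).round(0))
E
```

```text
tcp [0.4006 0.2977 0.2335] jaw 0.1 F [-0.3  0.1 -0.2] gap 0.0461 t 65.7 j [-1.35  0.19  0.72  1.96 -0.15  1.04 -0.55]
dark px scene 366 (np.int64(313), np.int64(359), np.int64(124), np.int64(162))
++++++++====------=++=------------=#@@@@
++++++++++++++++=+*#*=----------=+#@@@@@
++++++*++++*++++*##%#+++++++===+#%@@@@%#
+++++++***+++++*#%%%#****+++**#%@@@@@%**
+++++***+==+++=+#%#%%#++++++*#@@@@@%#+*+
----=====+++==+##%%%%#*++++++*%@@@#+--=-
-------=+=::-=#%%%#***++++++++=+*+=-----
-----=+=:....-#@%****+===+++===---------
----==-:.....-%@#****+======++==--------
----=++=-....-%@#****====-::-++===------
-----=++++-:.-%@#*+---===--===-=+=-=====
-------===++-:-++-.....:-===--++==------
----------=+++=:.........:--=++=--------
------------==++=:.......:=++=----------
--------------=+++=:...:=++=---------++=
+=--------------==++=--++==---------=*##
**+=--------------==+++==-----------+###
****+----------------==-----====---=*###
******+------------------------====*####
case_top [[321. 132.]] [[201. 237.]]
case_mid [[320. 146.]] [[204. 239.]]
floor [[319. 158.]] [[206. 240.]]
```

```bash
python3 - <<'E'
from h import *
a,b=load('sf'),load('tf'); A0=load('s0')
post=np.array([.4255,-.2895])
for c,n in((a,'scene'),(b,'top')):
    g=cv2.cvtColor(c['pixels'],cv2.COLOR_RGB2GRAY).astype(float); sc=[]
    for d in np.arange(-10,12,1.):
        t=np.radians(23.6-d); k=post+.06*np.array([np.cos(t),np.sin(t)])
        uv=np.vstack([proj(c,[*k,z]) for z in(.148,.14,.132,.124)]).astype(np.float32)
        sc.append((round(float(cv2.remap(g.astype(np.float32),uv[:,:1],uv[:,1:],cv2.INTER_LINEAR).mean()),1),d))
    print(n,'knob darkest at guard deg',sorted(sc)[:4])
D=np.abs(a['pixels'].astype(int)-A0['pixels'].astype(int)).max(2)
for n,(u0,u1,v0,v1) in dict(glove=(40,146,272,362),bottle=(236,268,302,342),gun=(342,392,115,152),mat=(225,366,176,290),stack=(190,235,255,295)).items(): print(n,(D[v0:v1,u0:u1]>40).sum())
for r in range(250,300,3): print(''.join(' .:-=+*#%@'[9-min(9,int(a['pixels'][r,c].sum()/3/22))] for c in range(150,245,2)),'|',''.join(' .:-=+*#%@'[9-min(9,int(A0['pixels'][r,c].sum()/3/22))] for c in range(150,245,2)))
E
```

```text
scene knob darkest at guard deg [(13.5, np.float64(1.0)), (13.6, np.float64(2.0)), (13.8, np.float64(0.0)), (14.3, np.float64(-1.0))]
top knob darkest at guard deg [(30.8, np.float64(-4.0)), (30.9, np.float64(-3.0)), (31.5, np.float64(-5.0)), (31.5, np.float64(-2.0))]
glove 0
bottle 0
gun 19
mat 1451
stack 134
------+*###**##@@@*==--:::::::::---------------- | -----=+*#####%@@%=------------------------------
--------+**-:-+#%%##*-:::::::::::--------------- | -------=+#*++#%@@#=---:::::::-------------------
--------=**+-::--=+*-:...::::::::-=------------- | --------=*#+--+#%##*-::::::::::-----------------
---------=*###+==--::...::::::-::-=------------- | ---------=*###+++*+-::::::::::::=---------------
--------:=**##*====-:::::--:::-:--=------------- | --------:=**##*+==-::::::::-::::----------------
-------:::+##*=:::--::::::---:::-+++++=--------- | -------::-+##*=::--:::::::---:--=*=-------------
------:::::::::::::--::--::-----++*****=-------- | -===--:::::::::::-:::::---------+***+==---------
-------::::::::..::::---::----=+*******+--+=-=-- | ==-----::::::::::--::::--------+*****
[... 211 characters left out ...]

--------=--::......:-====++***********=-::==---- | -------==--:::::::::-===++************=:::==----
-----------=--::..:-=+=--=+*********+-:::-=----- | -----------==-:::::-=+==+************=:::-=-----
---------------=--::-==---==++++++=+-:::-=------ | --------------===-::-====+**********+-::-+------
-------------------=--:--===--=====-::::+=------ | ------------------==--:--=+++****++=::::+=------
----------------------==-::--=====-::::==------- | ----------------------==-::--===+==::::==-------
--------------------------=--::-==:--:==-------- | -------------------------===-::-==:--:==--------
-----------------------------==-:::+=-=--------- | -----------------------------==--:-+===---------
```

```bash
python3 -c "
from plant import env
print(env.job_done())"
```

```text
the job is handed in; nothing more can be done
None
```

The job is handed in at about 66 s of the 210 s. All steps were carried out in the order asked, and no result was reported back.

**What I did:**
- **Guard and stack:** I swung the guard aside. Then I stacked the three blanks on the mat over the spindle with their notches on the key pin, and capped them with the drill plate.
- **Guard back:** I swung it back until it met its stop.
- **Bit case:** I lifted it about 14 mm, slid it off past the hook's upturned end, and stood it upright in the tray.

**What the last checks showed:**
- **Blanks:** In both cameras the outline of the three blanks matched a fully seated stack, with its top at 56 mm.
- **Plate:** In the scene camera it matched a flat disc with its top at 72 mm, keyed.
- **Guard:** It would not move further under light extra pushes. The scene camera put its knob within about 2° of closed.
- **Case:** The scene camera shows it standing in the tray after release.
- **Bystanders:** The glove box and the glue bottle are unchanged from the first picture.

**Checks that disagreed or were weak:**
- The arm's own position reading over the spindle was about 5 mm off the camera estimate along x. The first blank caught on the spindle tip with about 13 N until I found the centre by feel.
- The top camera's knob reading came out 3–5° off. I trusted the stop and the scene camera instead.
- A few pixels near the glue gun changed. I put these down to the case no longer hanging there. I had used all the picture views by then, so I did not look at it directly.
- The automatic fit on the finished stack scored too low to use, so I judged the stack by eye from the overlays.

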